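# Load the sloping tin feeder

### The job

Load the kitchen's sloping tin feeder: first take the orange-handled stop blade from the wooden parking block and push it fully home, upright, in the slot at the feeder's low end. Then lay every flat food tin that is out on the counter on the narrow roller track, flat and lengthwise, centred and in a single row, the lowest resting against the stop blade. When all the tins are on, close the row with the green-handled end blade, pushed fully home in the slot at the top end; do not knock the measuring jug over.

Things in the scene. Friction and masses are not known exactly. Their poses are not given: they have to be found in the camera images.
- rail: Tin feeder fixed to the counter: base 500 x 46 x 8 mm, origin under its middle at counter level. +x runs lengthwise and uphill; at each end a grey slot block, 28 mm long, 62 wide: the low one (-x) 54 mm high, the top one 125 mm high. Place and yaw vary.
- deck: The feeder's sloping roller track, fixed to the rail, 46 mm wide in all. +x uphill along it (9 degrees above level), +y across, +z square to it. Origin on the plane of the roller tops, mid-width, 3 mm uphill of the low slot's centre (the uphill face of a centred blade), 60.5 mm above the counter. Side rails end 5 mm below the roller tops: nothing holds a tin sideways.
- top_roller (a point): Top of the uppermost of 17 free-turning black rollers (18 mm thick, 36 long, 25.5 apart, the first 26 mm and the last 434 mm uphill of the deck's origin); axes as the deck. A tin set on them rolls slowly downhill until it meets the blade or the next tin; with no blade it runs off the low end.
- slot_low (a point): Centre of the mouth of the slot in the block at the low end of the feeder; axes as rail. Open at the top, 10 mm along rail x, 46 mm along rail y, 32 mm deep to a solid floor.
- slot_top (a point): Centre of the mouth of the slot in the block at the top end of the feeder, 452 mm from the low one; axes as rail. Open at the top, 10 mm along rail x, 46 mm along rail y, 32 mm deep to a solid floor.
- stop_blade: Orange-handled stop blade: flat steel plate 6 mm thick (its x), 40 wide (its y), 52 tall, with handle on top 14 mm thick (x), 52 wide (y), 28 tall, from 52 to 80 mm above the origin; 90 g. Origin: middle of the lower edge, z up. Starts upright and loose in the parking block; works either way round.
- end_blade: Green-handled end blade, same shape: flat steel plate 6 mm thick (its x), 40 wide (its y), 52 tall, with handle on top 14 mm thick (x), 52 wide (y), 28 tall, from 52 to 80 mm above the origin; 90 g. Origin: middle of the lower edge, z up. Starts upright and loose in the parking block; works either way round.
- park: Wooden parking block on the counter, 134 x 90 x 40 mm, origin under its centre; two slots in its top, 32 mm either side of the centre along its x, each 12 mm along its x and 50 along its y, floor 15 mm above the counter, in which the blades start.
- jug: Bystander: clear plastic measuring jug with red marks, 104 mm across, 120 tall, handle to its +y; origin under its centre, z up.
- tinA: Closed flat red food tin with steel-coloured faces, 80 mm (its x) x 48 mm (its y) x 26 mm high, 105 to 210 g; origin at the centre of its underside. May be absent (None).
- midA (a point): Centre of the red tin's volume, 13 mm above its origin; axes as the tin.
- tinB: Closed flat blue food tin with steel-coloured faces, 80 mm (its x) x 48 mm (its y) x 26 mm high, 105 to 210 g; origin at the centre of its underside. May be absent (None).
- midB (a point): Centre of the blue tin's volume, 13 mm above its origin; axes as the tin.
- tinC: Closed flat green food tin with steel-coloured faces, 80 mm (its x) x 48 mm (its y) x 26 mm high, 105 to 210 g; origin at the centre of its underside. May be absent (None).
- midC (a point): Centre of the green tin's volume, 13 mm above its origin; axes as the tin.
- tinD: Closed flat yellow food tin with steel-coloured faces, 80 mm (its x) x 48 mm (its y) x 26 mm high, 105 to 210 g; origin at the centre of its underside. May be absent (None).
- midD (a point): Centre of the yellow tin's volume, 13 mm above its origin; axes as the tin.
- tinE: Closed flat white food tin with steel-coloured faces, 80 mm (its x) x 48 mm (its y) x 26 mm high, 105 to 210 g; origin at the centre of its underside. May be absent (None).
- midE (a point): Centre of the white tin's volume, 13 mm above its origin; axes as the tin.

How it is judged:
By the outcome, as a careful person would: the job done as asked, in the order asked, and still so for the second after the job is handed in, with the robot touching nothing.
Of tinA, tinB, tinC, tinD, tinE only 3 to 5 are there at a start; the rules pass over those that are not, and their reading is None.
At some moment in a run one of tinA, tinB, tinC, tinD, tinE may be knocked a few centimetres aside while the robot is not near it.
It also fails if it takes over 210 s, if anything falls off the work surface, if the arm or the gripper's body presses on something with over 40 N, if the wrist force passes 120 N, or if a joint passes its speed limit or range.

### The arm

A 7-joint arm with a two-finger parallel gripper is mounted at the origin on the work surface. World frame = base frame: x ahead of the robot, y to its left, z up, the work surface at z = 0. Lengths are in m, angles in rad, forces in N, time in s.
With the tool pointing down it reaches from about 0.4 to 0.85 m from the base axis. Payload 10.4 kg.
Tool frame: the origin (TCP) lies midway between the tips of the shut fingers; the grasp point (between the pads) lies 19 mm behind it; z points along the fingers, y is the direction in which the jaws open and shut (so a half turn about z gives the same grasp; the last joint's range is limited). The gripper opens to 87 mm and grips with 3 to 60 N. Pads are 19 mm wide; open, the fingers measure 117 mm over their backs; the gripper's body (75 mm by 190 mm) begins 51 mm behind the grasp point.
Start: joints at [1.095, 0.332, -0.065, 1.46, 0.022, 1.35, -0.088], TCP at [0.273, -0.562, 0.223] pointing down, gripper open.
Joint ranges: [-2.6, 2.6], [-0.5, 2.12], [-1.47, 1.34], [0.16, 2.42], [-1.27, 4.41], [0.06, 2.06], [-2.6, 2.6]. Speed limits (rad/s): [2.22, 2.22, 2.79, 2.79, 3.14, 3.14, 3.14].

### API

Orientations are given as a unit quaternion [w, x, y, z].
In Python, from rig import r gives the robot as it stands.
- The arm moves only by the tool send_rows, never from a script. Its argument "steps" is a list of rows, each a list of 7 numbers: the shift along the tool's x, y, z in m, then the turn, a rotation vector about the tool's x, y, z in rad, then the opening, from 0 (shut) to 1 (fully open). In form: [[tx, ty, tz, ax, ay, az, grip], ...]. A call has 1 to 12 rows; each row shifts and turns the pose as measured when the row begins, along the tool's axes as they then stand; what a row does not reach is not made up. A row lasts 1/10 s, in which the tool goes at most 50 mm and 8.59 degrees, less where a joint would pass 70% of its speed; a pose out of reach is approached as far as the arm can. A call with a gripper value outside its range is refused whole. The fingers move at their own pace and stop on an object; "squeeze" is the grip in N (left out, the last holds). Time passes only in rows, so rows that do not move let the fingers close. It gives the time, the measured TCP pose, the force and the opening at its end, in the units of the state.
- r.sense(): the state, without advancing time (a new reading comes with each control period).
- r.snapshot(name): name is "side" or "top"; returns a dict with "frame" (480x640x3 uint8, red, green, blue), "intrinsics" (3x3 intrinsics, pixels), "eye" and "orientation" of the camera in the world. Camera axes: x right, y down, z forward; pixel columns grow to the right and rows downward; lengths in m; the calibration is good to about 2 mm. A picture is of the moment at which its call begins. There is no depth.
- r.hand_in(): hands the job in, once; it reports no verdict.
The state is a dict: "clock": time; "joints": joint angles; "qd": joint speeds; "tau": joint torques, N m; "eef_pos": TCP position; "eef_rot": TCP orientation; "contact_force": force on the tool from outside, world axes, zero at the start; "moment": the same for the moment, N m; "grip_width": finger opening in m.
Only numpy, scipy, OpenCV 4.12 (cv2) and the standard library are available. Lean on these libraries where they do the work, as an engineer would, in place of code of your own. Each camera call takes 0.05 s, during which the arm holds its last target.

## Working session

There is one attempt and no reset: what is moved stays moved. The work goes in short steps, Python scripts to look and compute and a tool call to move; the robot and the scene stay as the last step left them, time stands still between calls to the robot, and variables do not carry over. Pictures are saved under pics/ and viewed, and the job is handed in when it is done.

Besides the shell and the picture viewer there is one more tool, called after "Emit:" as name(argument=value, ...), one argument or row to a line, values as JSON. send_rows: Moves the arm, as the interface text tells. Its arguments: {"type":"object","properties":{"steps":{"type":"array"},"squeeze":{"type":"number"}},"required":["steps"]}

```bash
ls; mkdir -p pics; python3 - <<'E'
from rig import r
import cv2,numpy as np
s=r.sense(); print(s)
for n in("side","top"):
    d=r.snapshot(n); cv2.imwrite(f"pics/{n}0.png",d["frame"][:,:,::-1]); print(n,d["intrinsics"],d["eye"],d["orientation"])
E
```

```text
pics
{'clock': 0.0, 'joints': array([ 1.09543137,  0.33287081, -0.06473097,  1.46089637,  0.02160193,
        1.3498616 , -0.08852952]), 'qd': array([ 6.72726714e-04, -2.08261230e-03, -1.12742206e-03, -1.59517419e-03,
        3.56116764e-04,  3.51376451e-04, -5.41760255e-05]), 'tau': array([ 5.64510483e-04, -6.23254681e+01,  2.53115228e-02, -3.89888334e+01,
       -6.12652232e-02,  3.98827856e-02,  1.15719486e-04]), 'eef_pos': array([ 0.27326615, -0.56170018,  0.22177612]), 'eef_rot': array([-6.46926917e-04,  9.74482247e-01,  2.24463585e-01, -1.75131288e-04]), 'contact_force': array([ 0.06297027, -0.19771328, -0.35853348]), 'moment': array([ 0.00895682,  0.03486898, -0.00548003]), 'grip_width': 0.08706391094617894}
side [[475.71604716   0.         316.22091496]
 [  0.         475.71604716 234.95134019]
 [  0.           0.           1.        ]] [0.19989615 0.67133676 0.75608103] [ 0.09330928 -0.18575977  0.88773025 -0.41075747]
top [[552.77702768   0.         315.47645744]
 [  0.         552.77702768 245.09014628]
 [  0.           0.           1.        ]] [2.96568651e-01 5.63307388e-04 1.17893646e+00] [ 0.07133491 -0.67865944  0.7274141  -0.07212088]
```

View pics/side0.png

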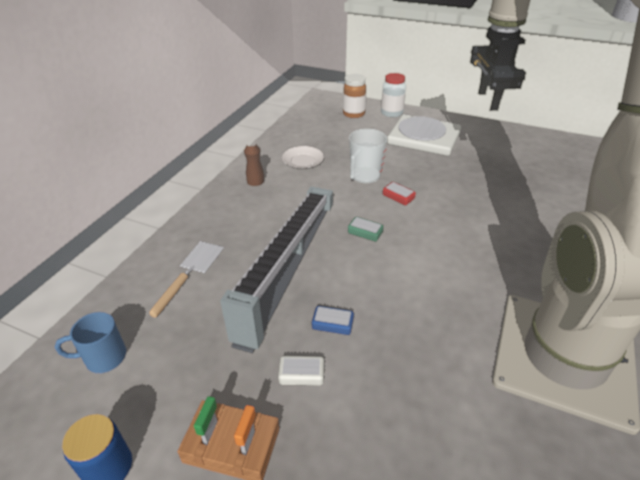

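View pics/top0.png

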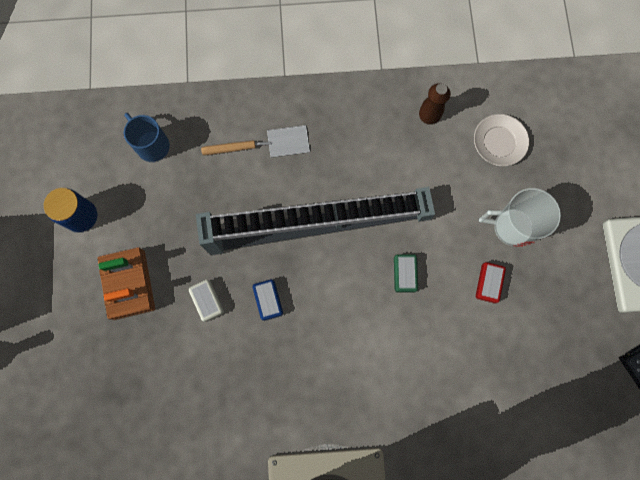

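The side view shows the tall (top) slot block at about (245,318) and the low one at about (322,198). The park block is near (230,440), with the orange blade at (245,425) and the green one at (205,415). Four tins are out: white, blue, green and red, with no yellow. The jug stands near the low end. Next I'll take close-ups.

```bash
cat > h.py <<'E'
import numpy as np,cv2,itertools
from scipy.spatial.transform import Rotation as R
from rig import r
def snap(n,save=None):
    d=r.snapshot(n); d["n"]=n
    q=np.array(d["orientation"]); d["R"]=R.from_quat(q[[1,2,3,0]]).as_matrix(); d["eye"]=np.array(d["eye"])
    if save: cv2.imwrite(f"pics/{save}.png",d["frame"][:,:,::-1])
    return d
def ray(d,uv):
    K=d["intrinsics"]; v=d["R"]@np.linalg.solve(K,np.array([uv[0],uv[1],1.])); return d["eye"],v/np.linalg.norm(v)
def onz(d,uv,z):
    o,v=ray(d,uv); return o+v*(z-o[2])/v[2]
def proj(d,p):
    c=d["R"].T@(np.asarray(p)-d["eye"]); u=d["intrinsics"]@c; return u[:2]/u[2]
def tri(d1,a,d2,b):
    o1,v1=ray(d1,a);o2,v2=ray(d2,b)
    A=np.stack([v1,-v2],1); t=np.linalg.lstsq(A,o2-o1,rcond=None)[0]
    p,q=o1+v1*t[0],o2+v2*t[1]; return (p+q)/2,np.linalg.norm(p-q)
def crop(d,x,y,w,h,k,name):
    im=d["frame"][y:y+h,x:x+w,::-1]; im=cv2.resize(im,None,fx=k,fy=k,interpolation=cv2.INTER_CUBIC); cv2.imwrite(f"pics/{name}.png",im)
def hsv(d): return cv2.cvtColor(d["frame"],cv2.COLOR_RGB2HSV)
E
python3 - <<'E'
from h import *
s=snap("side");t=snap("top")
for d in(s,t): print(proj(d,[0,0,0]),proj(d,[.5,0,0]))
crop(t,180,170,270,100,2.9,"c_top_rail")
crop(t,85,235,240,100,3.3,"c_top_park")
crop(s,170,290,190,190,3,"c_side_park")
crop(s,220,170,220,190,3,"c_side_rail")
E
```

```text
[564.8326271  357.68656637] [320.11129719 281.71001569]
[329.54681364 511.44929833] [312.48815594 263.14209273]
```

View pics/c_top_rail.png

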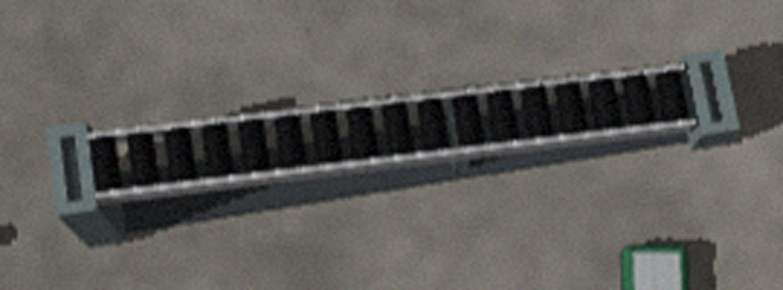

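View pics/c_top_park.png

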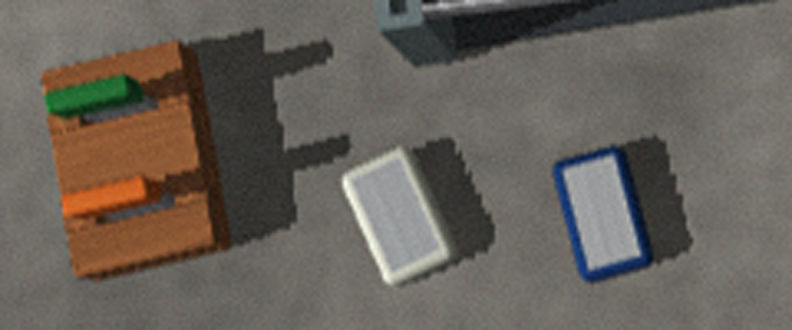

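View pics/c_side_park.png

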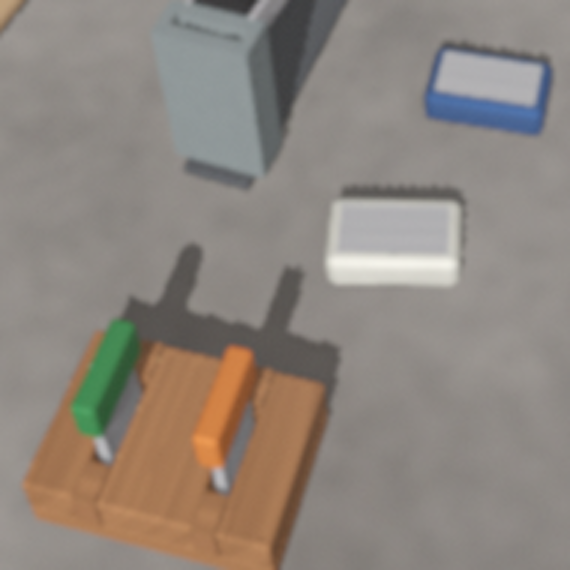

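View pics/c_side_rail.png

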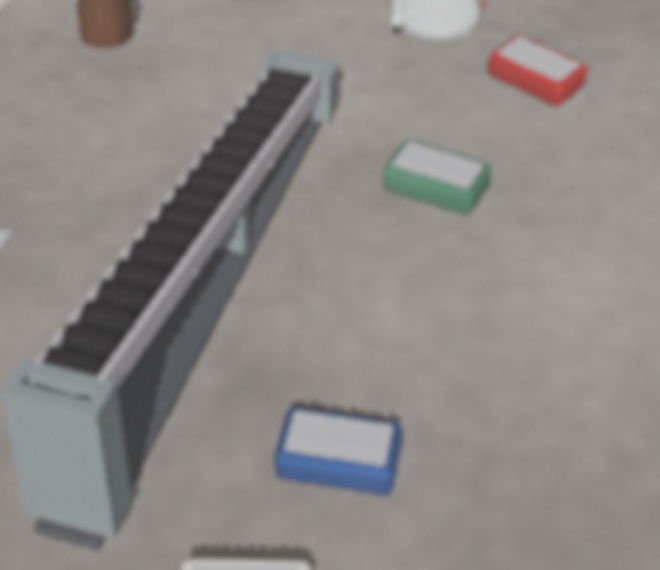

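```bash
python3 - <<'E'
from h import *
s=snap("side");t=snap("top")
T=lambda x,y:(180+(x+.5)/2.9-.5,170+(y+.5)/2.9-.5)
S1=lambda x,y:(170+(x+.5)/3-.5,290+(y+.5)/3-.5)
S2=lambda x,y:(220+(x+.5)/3-.5,170+(y+.5)/3-.5)
for n,a,b in [("topblk outer +x",T(48,127),S1(157,36)),("topblk outer -x",T(60,215),S1(262,45)),
  ("low outer +x",T(722,52),S2(270,54)),("low outer -x",T(738,130),S2(340,66))]:
    print(n,*[np.round(v,4) for v in tri(t,a,s,b)])
pt=onz(t,T(71,167),.125);pl=onz(t,T(710,91),.054);print(pt,pl,np.linalg.norm((pt-pl)[:2]),np.degrees(np.arctan2(*(pt-pl)[[1,0]])))
# dark slot centroids
g=cv2.cvtColor(t["frame"],cv2.COLOR_RGB2GRAY).astype(int)
for c in [(204,228),(425,201)]:
    w=g[c[1]-14:c[1]+15,c[0]-4:c[0]+5]; print(w[::2])
# tins
H=hsv
cols={"red":[(0,8),(170,180)],"blue":[(105,125)],"green":[(65,90)]}
for d in (s,t):
    h=hsv(d); print(d["n"])
    for k,rs in cols.items():
        m=np.zeros(h.shape[:2],np.uint8)
        for a,b in rs: m|=cv2.inRange(h,(a,110,40),(b,255,255))
        nn,l,st,c=cv2.connectedComponentsWithStats(m)
        for i in range(1,nn):
            if st[i,4]>60: print(k,st[i],c[i].round(1))
E
```

```text
topblk outer +x [0.5934 0.2224 0.1219] 0.0022
topblk outer -x [0.5275 0.2129 0.1341] 0.0047
low outer +x [ 0.6393 -0.2571  0.0498] 0.0047
low outer -x [ 0.5775 -0.2623  0.0511] 0.0012
[0.56448376 0.20728824 0.125     ] [ 0.60677427 -0.24472963  0.054     ] 0.45399189519632266 95.34499743482463
[[119 112 112 114 113 109 110 109 113]
 [109  98 104  96  88  99 110 113 110]
 [ 94  44  41  39  34  49 109 113 112]
 [114  45  37  44  49  48 108 113 110]
 [107  67  38  40  54  54  84 112 114]
 [115  71  38  39  46  58  73 110 116]
 [117 102  36  35  45  52  58 112 106]
 [114 114  45  33  45  54  58  96 108]
 [112 109  66  39  42  50  53  81 118]
 [110 114  79  39  41  47  61  81 120]
 [117 116 103  42  38  42  55  60 114]
 [116 116 109  40  40  46  55  53  97]
 [109 111 111  65  38  39  63  67  89]
 [111 113 113 102 109 107 110 112 117]
 [109 111 116 111 113 118 108 105  98]]
[[125 116 113 114 115 115 114 113 120]
 [111 110 107 115 109 114 112 109 109]
 [ 94  78  70  74  98 114 116 111 115]
 [ 71  42  39  46 105 113 110 113 115]
 [108  51  32  37  45 101 111 107 117]
 [114  83  44  34  48 105 105 109 112]
 [115 101  48  39  41  81 103 109 108]
 [113 109  77  45  38  43 104 114 109]
 [115 109  92  47  35  48 104 112 110]
 [111 113 111  64  43  40  49 105 111]
 [117 113 114  86  53  42  47 104 112]
 [118 112 113 111  59  36  37  45 103]
 [111 111 109 110  72  59  51  69 106]
 [102 114 114 103 107 114 117 112 114]
 [105 109 104  95 101  97  92  93  80]]
side
red [386  74  18   9 146] [394.5  78.1]
red [383 188  32  17 218] [398.1 196.3]
blue [312 313  41  21 294] [332.4 326.7]
blue [  65  425   66   55 1594] [106.1 462.2]
green [195 397  19  38 296] [203.8 415.4]
top
red [476 262  30  41 406] [488.1 283. ]
blue [ 124  113   45   48 1055] [145.7 137.6]
blue [ 52 194  40  38 361] [ 75.3 219.3]
blue [253 280  30  40 280] [267.3 300.8]
green [394 255  24  37 243] [403.4 274.9]
green [ 99 258  29  12 190] [112.3 263.9]
```

```bash
cat >> h.py <<'E'
def slotc(t,c,z):
    g=cv2.cvtColor(t["frame"],cv2.COLOR_RGB2GRAY)
    m=np.zeros_like(g); x,y=c; m[y-14:y+15,x-7:x+8]=(g[y-14:y+15,x-7:x+8]<78)
    n,l,st,cc=cv2.connectedComponentsWithStats(m); i=l[y,x]
    ct=cv2.minAreaRect(np.argwhere(l==i)[:,::-1].astype(np.float32))
    return cc[i],onz(t,cc[i],z),ct
def steel(d,cx,cy,w,white=False):
    f=d["frame"].astype(int)[cy-w:cy+w,cx-w:cx+w]; mx=f.max(2);mn=f.min(2)
    return f,mx,mn
E
python3 - <<'E'
from h import *
s=snap("side");t=snap("top")
a=slotc(t,(204,228),.125);b=slotc(t,(424,201),.054);print(a,b)
d=(a[1]-b[1]);print(np.linalg.norm(d[:2]),np.degrees(np.arctan2(d[1],d[0])))
# steel pixel values
for d,pts in((s,[(300,368),(300,381),(333,315),(366,225),(400,190)]),(t,[(205,300),(194,290),(267,300),(405,273),(490,282)])):
    for p in pts: print(d["n"],p,d["frame"][p[1],p[0]])
E
```

```text
(array([203.9375    , 227.57142857]), array([0.56388265, 0.20773248, 0.125     ]), ((203.98464965820312, 227.876953125), (22.326250076293945, 4.961389541625977), 82.87498474121094)) (array([424.64383562, 201.23287671]), array([ 0.60635825, -0.24498902,  0.054     ]), ((424.5999450683594, 201.20001220703125), (20.608394622802734, 3.4708876609802246), 77.47119140625))
0.45470971540141814 95.35996024636889
side (300, 368) [176 176 178]
side (300, 381) [215 213 205]
side (333, 315) [176 174 177]
side (366, 225) [177 176 177]
side (400, 190) [177 176 178]
top (205, 300) [150 153 150]
top (194, 290) [152 156 158]
top (267, 300) [152 154 156]
top (405, 273) [152 153 157]
top (490, 282) [153 155 156]
```

```bash
cat >> h.py <<'E'
def face(d,c,ref,w=30,tol=13):
    f=d["frame"].astype(int); m=((abs(f.mean(2)-ref)<tol)&(f.max(2)-f.min(2)<14)).astype(np.uint8)
    k=np.zeros_like(m);x,y=c;k[max(y-w,0):y+w,max(x-w,0):x+w]=m[max(y-w,0):y+w,max(x-w,0):x+w]
    k=cv2.morphologyEx(k,cv2.MORPH_OPEN,np.ones((3,3),np.uint8))
    n,l,st,cc=cv2.connectedComponentsWithStats(k); i=l[y,x]
    if i==0: i=1+np.argmax(st[1:,4])
    cnt=max(cv2.findContours((l==i).astype(np.uint8),cv2.RETR_EXTERNAL,cv2.CHAIN_APPROX_NONE)[0],key=len)
    return cc[i],st[i,4],cnt[:,0,:].astype(float)
def tin(t,s,ct,cs,z=.026):
    a,na,ca=face(t,ct,153); 
    w=np.array([onz(t,p,z)[:2] for p in ca],np.float32); (cx,cy),(l1,l2),ang=cv2.minAreaRect(w)
    if l1<l2: ang+=90
    # pca angle too
    e=None
    if s is not None:
        b,nb,_=face(s,cs,177); e=tri(t,a,s,b)
    return dict(top=onz(t,a,z),rect=(cx,cy,max(l1,l2),min(l1,l2),(ang+90)%180-90),tri=e,px=a)
E
python3 - <<'E'
from h import *
s=snap("side");t=snap("top")
for n,a,b in [("white",(206,300),(300,368)),("blue",(267,300),(333,315)),("green",(405,273),(366,225)),("red",(490,282),(400,190))]:
    o=tin(t,s,a,b); print(n,{k:(np.round(v,4) if k!="tri" else (v[0].round(4),v[1].round(4))) for k,v in o.items()})
# orange/green handles & park
for d in(t,s):
    h=hsv(d)
    for n,lo,hi,box in [("org",(8,190,150),(15,255,255),None),("grn",(55,120,60),(75,255,255),None),("wood",(5,90,60),(16,189,230),None)]:
        m=cv2.inRange(h,lo,hi)
        nn,l,st,c=cv2.connectedComponentsWithStats(m)
        for i in range(1,nn):
            if st[i,4]>60: print(d["n"],n,st[i],c[i].round(1),cv2.minAreaRect(np.argwhere(l==i)[:,::-1].astype(np.float32)))
E
```

```text
white {'top': array([0.4342, 0.2305, 0.026 ]), 'rect': array([ 0.4344,  0.2308,  0.064 ,  0.0328, 21.7931]), 'tri': (array([0.435 , 0.23  , 0.0304]), np.float64(0.0026)), 'px': array([204.4375, 299.5776])}
blue {'top': array([0.4264, 0.1006, 0.026 ]), 'rect': array([ 0.4268,  0.1005,  0.0632,  0.0326, 12.3627]), 'tri': (array([0.4276, 0.1007, 0.0285]), np.float64(0.0031)), 'px': array([266.6799, 298.9912])}
green {'top': array([ 0.462 , -0.1956,  0.026 ]), 'rect': array([ 0.4619, -0.1962,  0.0626,  0.0316, -5.682 ]), 'tri': (array([ 0.4631, -0.1948,  0.0288]), np.float64(0.003)), 'px': array([406.2313, 272.4075])}
red {'top': array([ 0.4307, -0.3732,  0.026 ]), 'rect': array([  0.4309,  -0.3733,   0.0635,   0.0325, -18.4944]), 'tri': (array([ 0.4315, -0.3722,  0.0284]), np.float64(0.0022)), 'px': array([492.1159, 281.3112])}
top org [104 289  25  12 170] [115.7 294.2] ((115.73530578613281, 293.9411926269531), (7.033533096313477, 25.223705291748047), 75.96376037597656)
top grn [394 255  15  37 119] [397.4 276.4] ((396.86138916015625, 274.6624755859375), (37.94584655761719, 12.36877727
[... 527 characters left out ...]
90917969, 283.711669921875), (65.26451110839844, 46.68708801269531), 76.93067932128906)
side grn [195 398  19  36 275] [203.4 415.7] ((203.23489379882812, 414.94842529296875), (10.320314407348633, 37.58264923095703), 17.35402488708496)
side wood [345  85  20  11 182] [354.4  90.5] ((354.5, 90.0), (10.0, 19.0), 90.0)
side wood [344 112  20   6  65] [353.4 114.8] ((353.5, 114.5), (5.0, 19.0), 90.0)
side wood [245 147  16  38 350] [252.1 166.6] ((252.2920684814453, 165.42079162597656), (37.711910247802734, 12.238958358764648), 84.2894058227539)
side wood [ 178  401  101   79 4849] [232.6 443. ] ((228.71536254882812, 436.8769226074219), (90.95091247558594, 73.23434448242188), 15.255118370056152)
```

Triangulated tin tops come out at 28–30 mm against 26 mm, so they agree within calibration. Next are the blades and the park block.

```bash
python3 - <<'E'
from h import *
s=snap("side");t=snap("top")
crop(t,92,242,66,80,9,"z_top_park")
crop(s,176,390,110,92,7,"z_side_park")
E
```

```text
(no output)
```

View pics/z_top_park.png

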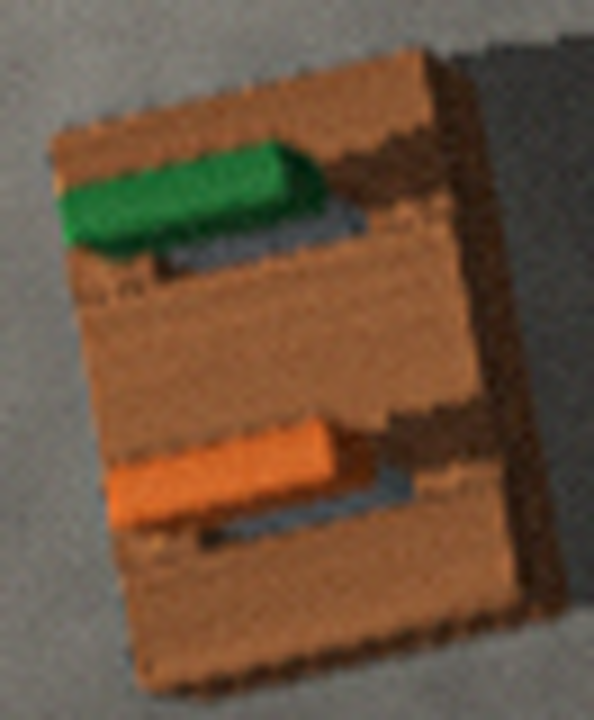

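View pics/z_side_park.png

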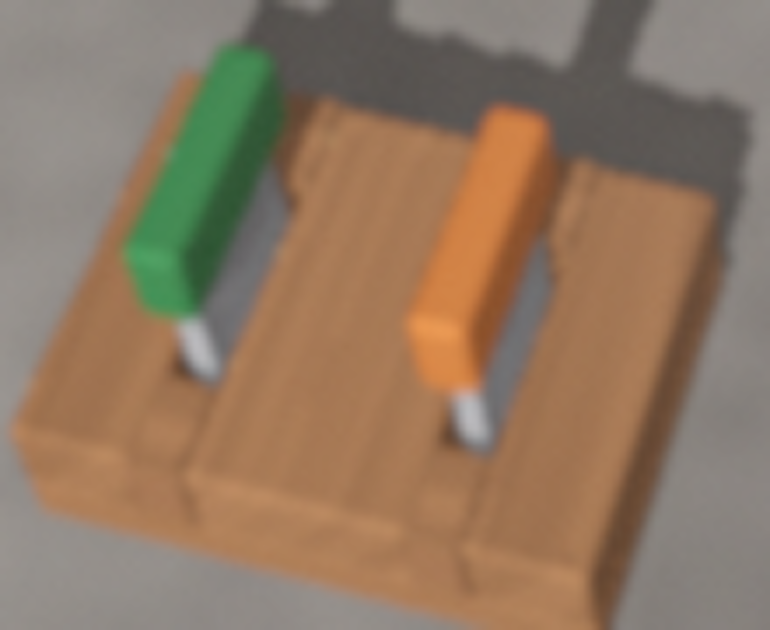

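```bash
python3 - <<'E'
from h import *
s=snap("side");t=snap("top")
T=lambda p:(92+(p[0]+.5)/9-.5,242+(p[1]+.5)/9-.5)
S=lambda p:(176+(p[0]+.5)/7-.5,390+(p[1]+.5)/7-.5)
for n,a,b in [("org",[(103,465),(322,420),(336,472),(118,528)],[(412,320),(488,108),(550,115),(470,325)]),
 ("grn",[(60,200),(270,143),(295,192),(72,243)],[(128,248),(222,48),(275,55),(190,258)])]:
    P=[tri(t,T(x),s,S(y)) for x,y in zip(a,b)]
    for p in P: print(n,p[0].round(4),p[1].round(4))
    c=np.mean([p[0] for p in P],0); print("c",c.round(4))
    Q=np.array([onz(t,T(x),.095) for x in a]); c=Q.mean(0);v=(Q[0]+Q[3]-Q[1]-Q[2])/2
    print("plane",c.round(4),np.linalg.norm(v),np.degrees(np.arctan2(v[1],v[0])), "r",np.hypot(*c[:2]))
Q=np.array([onz(t,T(x),.04) for x in [(52,138),(430,52),(520,605),(145,690)]]);c=Q.mean(0);v=(Q[0]+Q[1]-Q[2]-Q[3])/2;w=(Q[0]+Q[3]-Q[1]-Q[2])/2
print("park",c.round(4),np.linalg.norm(v),np.linalg.norm(w),np.degrees(np.arctan2(v[1],v[0])),np.degrees(np.arctan2(w[1],w[0])))
u=v/np.linalg.norm(v); print("slots",c+u*.032,c-u*.032)
E
```

```text
org [0.452  0.4153 0.097 ] 0.0003
org [0.46   0.3679 0.0975] 0.003
org [0.4475 0.3643 0.098 ] 0.0014
org [0.4388 0.4118 0.0984] 0.002
c [0.4496 0.3898 0.0977]
plane [0.4492 0.3905 0.095 ] 0.048413047713916774 99.25917162773949 r 0.5952366226544082
grn [0.5128 0.4257 0.0977] 0.0027
grn [0.5217 0.379  0.0977] 0.0013
grn [0.5111 0.3745 0.0949] 0.0018
grn [0.5016 0.4224 0.0971] 0.0005
c [0.5118 0.4004 0.0969]
plane [0.5116 0.4008 0.095 ] 0.04866661129081543 100.43670270013838 r 0.6498889503064859
park [0.4799 0.395  0.04  ] 0.13203259418849797 0.08802327117330862 9.286683466867098 99.07857650665636
slots [0.51145557 0.40014768 0.04      ] [0.4482944  0.38981972 0.04      ]
```

```bash
cat >> h.py <<'E'
def down(phi,tilt=0):
    """jaw axis angle phi (deg) in world"""
    p=np.radians(phi); y=np.array([np.cos(p),np.sin(p),0]); z=np.array([0,0,-1.]); x=np.cross(y,z)
    M=np.stack([x,y,z],1)
    return M@R.from_euler('y',tilt,degrees=True).as_matrix()
def pose():
    s=r.sense(); q=np.array(s["eef_rot"]); return np.array(s["eef_pos"]),R.from_quat(q[[1,2,3,0]]).as_matrix(),s
def plan(wps,grip,step=.045,ang=.14):
    """wps: list of (pos,Rm). prints rows from measured pose"""
    p,M,s=pose(); out=[]
    for P,N in wps:
        P=np.asarray(P,float)
        rv=R.from_matrix(M.T@N).as_rotvec(); d=P-p
        n=max(1,int(np.ceil(max(np.linalg.norm(d)/step,np.linalg.norm(rv)/ang))))
        for i in range(n):
            out.append(np.r_[M.T@d/n,rv/n,grip]); M=M@R.from_rotvec(rv/n).as_matrix()
        p,M=P,N
    print("start",np.round(s["eef_pos"],4),"w",round(s["grip_width"],4),"rows",len(out))
    for i,o in enumerate(out): print("["+",".join(f"{v:.3f}".rstrip('0').rstrip('.') if abs(v)>=5e-4 else "0" for v in o)+"],")
def err(P,N):
    p,M,s=pose(); print("dtool",(M.T@(np.asarray(P)-p)).round(4),"rot",R.from_matrix(M.T@N).as_rotvec().round(4),"F",np.round(s["contact_force"],2),"w",round(s["grip_width"],4),"t",s["clock"])
E
python3 - <<'E'
from h import *
plan([([.40,-.3,.26],down(-30)),([.449,.390,.20],down(9.5))],.5)
E
```

```text
start [ 0.2735 -0.562   0.2226] w 0.0869 rows 23
[0.033,-0.026,-0.005,0,0,-0.085,0.5],
[0.035,-0.023,-0.005,0,0,-0.085,0.5],
[0.037,-0.02,-0.005,0,0,-0.085,0.5],
[0.038,-0.017,-0.005,0,0,-0.085,0.5],
[0.039,-0.013,-0.005,0,0,-0.085,0.5],
[0.04,-0.01,-0.005,0,0,-0.085,0.5],
[0.041,-0.007,-0.005,0,0,-0.085,0.5],
[0.039,-0.019,0.004,0,0,-0.043,0.5],
[0.04,-0.017,0.004,0,0,-0.043,0.5],
[0.04,-0.015,0.004,0,0,-0.043,0.5],
[0.041,-0.014,0.004,0,0,-0.043,0.5],
[0.042,-0.012,0.004,0,0,-0.043,0.5],
[0.042,-0.01,0.004,0,0,-0.043,0.5],
[0.042,-0.008,0.004,0,0,-0.043,0.5],
[0.043,-0.007,0.004,0,0,-0.043,0.5],
[0.043,-0.005,0.004,0,0,-0.043,0.5],
[0.043,-0.003,0.004,0,0,-0.043,0.5],
[0.043,-0.001,0.004,0,0,-0.043,0.5],
[0.043,0.001,0.004,0,0,-0.043,0.5],
[0.043,0.003,0.004,0,0,-0.043,0.5],
[0.043,0.005,0.004,0,0,-0.043,0.5],
[0.043,0.006,0.004,0,0,-0.043,0.5],
[0.042,0.008,0.004,0,0,-0.043,0.5],
```

Emit:
send_rows(
  steps=[
    [0.033,-0.026,-0.005,0,0,-0.085,0.5],
    [0.035,-0.023,-0.005,0,0,-0.085,0.5],
    [0.037,-0.02,-0.005,0,0,-0.085,0.5],
    [0.038,-0.017,-0.005,0,0,-0.085,0.5],
    [0.039,-0.013,-0.005,0,0,-0.085,0.5],
    [0.04,-0.01,-0.005,0,0,-0.085,0.5],
    [0.041,-0.007,-0.005,0,0,-0.085,0.5],
    [0.039,-0.019,0.004,0,0,-0.043,0.5],
    [0.04,-0.017,0.004,0,0,-0.043,0.5],
    [0.04,-0.015,0.004,0,0,-0.043,0.5],
    [0.041,-0.014,0.004,0,0,-0.043,0.5],
    [0.042,-0.012,0.004,0,0,-0.043,0.5],
  ],
)

```text
clock: 1.9
eef_pos: [0.4121, -0.0697, 0.2377]
eef_rot: [0.003, 0.8, 0.599, -0.001]
contact_force: [1.2, -0.2, 0.9]
grip_width: 0.0436
```

```bash
python3 - <<'E'
from h import *
plan([([.449,.390,.20],down(9.5))],.5)
E
```

```text
start [ 0.4121 -0.0697  0.2377] w 0.0436 rows 11
[0.041,-0.009,0.003,0,0,-0.041,0.5],
[0.041,-0.007,0.003,0,0,-0.041,0.5],
[0.042,-0.005,0.003,0,0,-0.041,0.5],
[0.042,-0.003,0.003,0,0,-0.041,0.5],
[0.042,-0.002,0.003,0,0,-0.041,0.5],
[0.042,0,0.003,0,0,-0.041,0.5],
[0.042,0.002,0.003,0,0,-0.041,0.5],
[0.042,0.003,0.003,0,0,-0.041,0.5],
[0.042,0.005,0.003,0,0,-0.041,0.5],
[0.041,0.007,0.003,0,0,-0.041,0.5],
[0.041,0.009,0.003,0,0,-0.041,0.5],
```

Emit:
send_rows(
  steps=[
    [0.041,-0.009,0.003,0,0,-0.041,0.5],
    [0.041,-0.007,0.003,0,0,-0.041,0.5],
    [0.042,-0.005,0.003,0,0,-0.041,0.5],
    [0.042,-0.003,0.003,0,0,-0.041,0.5],
    [0.042,-0.002,0.003,0,0,-0.041,0.5],
    [0.042,0,0.003,0,0,-0.041,0.5],
    [0.042,0.002,0.003,0,0,-0.041,0.5],
    [0.042,0.003,0.003,0,0,-0.041,0.5],
    [0.042,0.005,0.003,0,0,-0.041,0.5],
    [0.041,0.007,0.003,0,0,-0.041,0.5],
    [0.041,0.009,0.003,0,0,-0.041,0.5],
    [0,0,0,0,0,0,0.5],
  ],
)

```text
clock: 3.1
eef_pos: [0.4433, 0.4147, 0.2015]
eef_rot: [0.006, 0.638, 0.77, 0.001]
contact_force: [-1.1, 0.2, 0.2]
grip_width: 0.0437
```

```bash
python3 - <<'E'
from h import *
plan([([.449,.390,.12],down(9.5))],.45)
t=snap("top","t1");s=snap("side","s1")
p=pose()[0]; print(proj(t,p),proj(s,p))
crop(s,120,270,220,210,3,"s1c"); crop(t,40,200,200,160,4,"t1c")
E
```

```text
start [0.4433 0.4147 0.2015] w 0.0437 rows 2
[-0.012,0,0.041,0.004,0.004,0.01,0.45],
[-0.012,0,0.041,0.004,0.004,0.01,0.45],
[ 83.16742866 289.93388455] [230.71061342 393.86822204]
```

View pics/s1c.png

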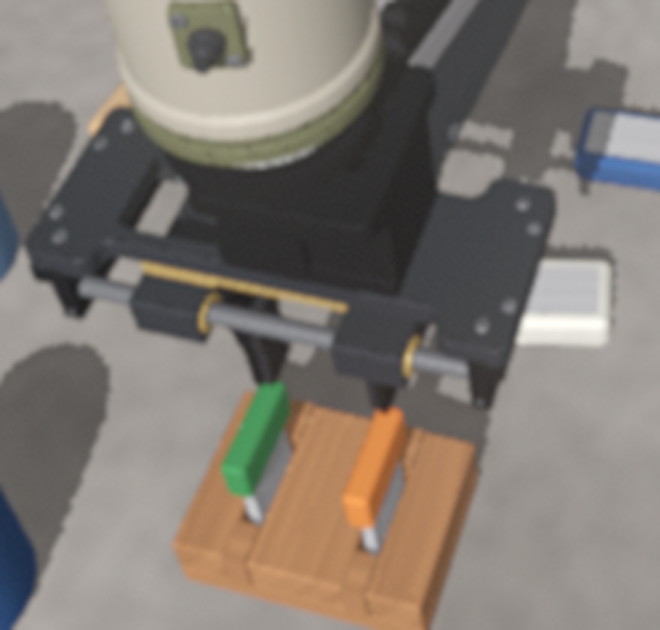

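View pics/t1c.png

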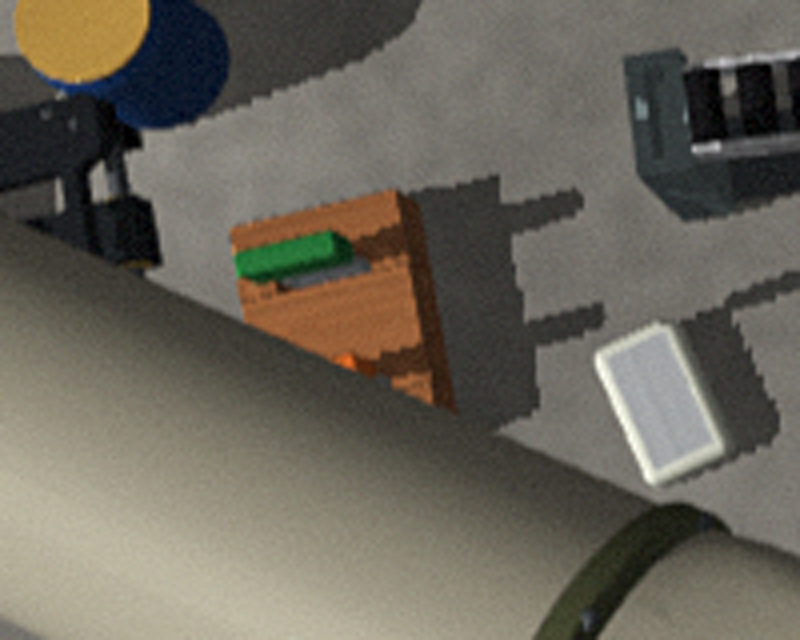

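Emit:
send_rows(
  steps=[
    [-0.012,0,0.041,0.004,0.004,0.01,0.45],
    [-0.012,0,0.041,0.004,0.004,0.01,0.45],
    [0,0,0,0,0,0,0.45],
    [0,0,0,0,0,0,0.45],
  ],
)

```text
clock: 3.6
eef_pos: [0.4537, 0.3819, 0.1221]
eef_rot: [0.004, 0.651, 0.759, 0.002]
contact_force: [0.2, 0.5, 1.0]
grip_width: 0.0392
```

```bash
python3 - <<'E'
from h import *
err([.449,.390,.065],down(9.5))
s=snap("side","s2");t=snap("top"); crop(s,120,270,220,210,3,"s2c"); print(proj(s,pose()[0]))
print(onz(t,(80,222),0.0),onz(t,(60,203),.1))
E
```

```text
dtool [ 0.0089 -0.0039  0.0571] rot [ 0.0082  0.003  -0.0126] F [0.19 0.52 1.  ] w 0.0392 t 3.6
[242.93455673 406.06157468]
[ 6.27350677e-01  5.04546880e-01 -2.22044605e-16] [0.64202308 0.50309738 0.1       ]
```

View pics/s2c.png

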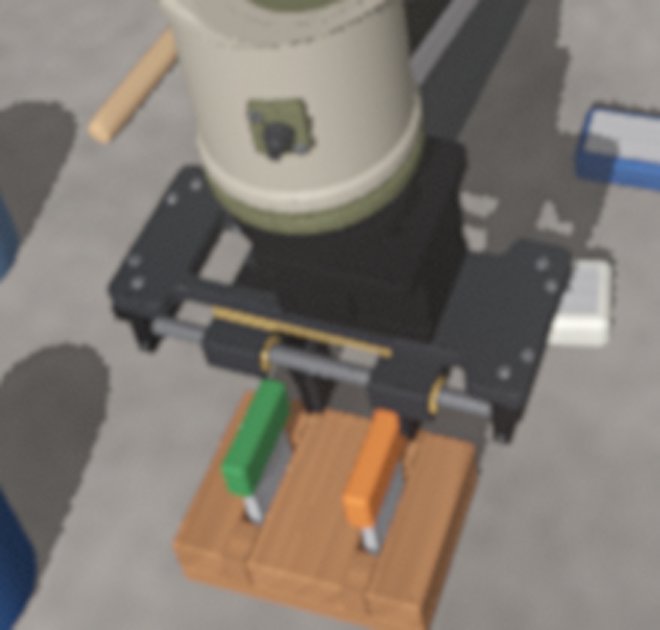

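Emit:
send_rows(
  steps=[
    [0.009,-0.004,0.008,0.008,0.003,-0.012,0.45],
    [0,0,0,0,0,0,0.45],
    [0,0,0.015,0,0,0,0.45],
    [0,0,0.015,0,0,0,0.45],
    [0,0,0.012,0,0,0,0.45],
    [0,0,0,0,0,0,0.45],
    [0,0,0,0,0,0,0.45],
  ],
)

```text
clock: 4.4
eef_pos: [0.4485, 0.3945, 0.0718]
eef_rot: [0.0, 0.645, 0.764, 0.003]
contact_force: [1.0, 0.2, 0.5]
grip_width: 0.0391
```

```bash
python3 - <<'E'
from h import *
err([.449,.390,.063],down(9.5))
s=snap("side","s3"); crop(s,120,270,220,210,3,"s3c"); print(proj(s,pose()[0]))
E
```

```text
dtool [-0.0046 -0.0003  0.0088] rot [ 0.0043 -0.0033  0.0032] F [1.03 0.24 0.46] w 0.0391 t 4.4
[245.7940232  432.09194693]
```

View pics/s3c.png

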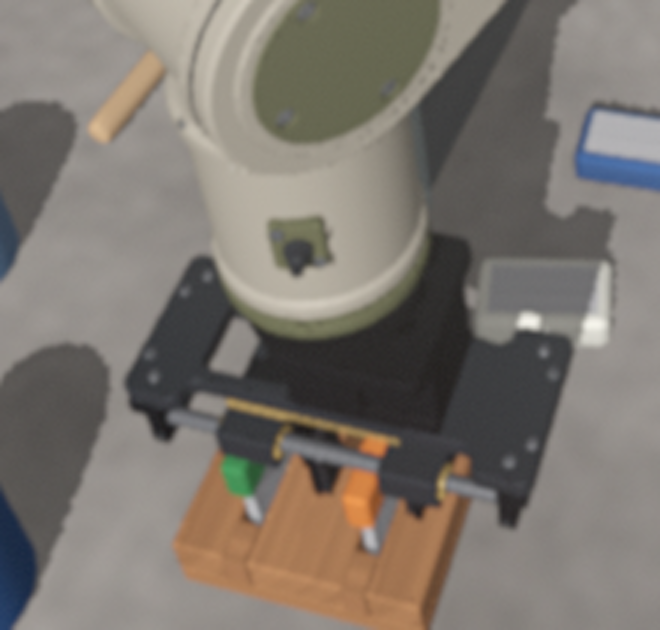

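Emit:
send_rows(
  steps=[
    [-0.004,0,0.009,0.004,-0.003,0.003,0.45],
    [0,0,0,0,0,0,0.45],
    [0,0,0,0,0,0,0.05],
    [0,0,0,0,0,0,0.05],
    [0,0,0,0,0,0,0.05],
    [0,0,0,0,0,0,0.05],
    [0,0,0,0,0,0,0.05],
    [0,0,0,0,0,0,0.05],
  ],
  squeeze=30,
)

```text
clock: 5.25
eef_pos: [0.45, 0.3904, 0.0633]
eef_rot: [0.0, 0.646, 0.763, 0.001]
contact_force: [0.2, 0.4, -0.5]
grip_width: 0.0138
```

```bash
python3 - <<'E'
from h import *
err([.449,.390,.063],down(9.5))
E
```

```text
dtool [-0.0003 -0.0011  0.0003] rot [ 0.0017 -0.0007 -0.0008] F [ 0.16  0.43 -0.51] w 0.0138 t 5.25
```

Emit:
send_rows(
  steps=[
    [0,0,-0.02,0,0,0,0.05],
    [0,0,-0.03,0,0,0,0.05],
    [0,0,-0.04,0,0,0,0.05],
    [0,0,-0.045,0,0,0,0.05],
    [0,0,-0.04,0,0,0,0.05],
    [0,0,-0.03,0,0,0,0.05],
    [0,0,0,0,0,0,0.05],
  ],
)

```text
clock: 5.95
eef_pos: [0.4482, 0.3895, 0.2747]
eef_rot: [-0.0, 0.646, 0.763, -0.001]
contact_force: [-0.1, 1.5, -0.6]
grip_width: 0.0144
```

```bash
python3 - <<'E'
from h import *
plan([([.606,-.245,.26],down(-84.6))],.05,step=.04)
s=snap("side","s4");crop(s,120,150,260,260,2.3,"s4c")
E
```

```text
start [0.4482 0.3895 0.2747] w 0.0144 rows 17
[-0.038,0.003,0.001,0,0,0.097,0.05],
[-0.038,0.007,0.001,0,0,0.097,0.05],
[-0.037,0.01,0.001,0,0,0.097,0.05],
[-0.036,0.014,0.001,0,0,0.097,0.05],
[-0.034,0.017,0.001,0,0,0.097,0.05],
[-0.033,0.02,0.001,0,0,0.097,0.05],
[-0.03,0.023,0.001,0,0,0.097,0.05],
[-0.028,0.026,0.001,0,0,0.097,0.05],
[-0.025,0.029,0.001,0,0,0.097,0.05],
[-0.022,0.031,0.001,0,0,0.097,0.05],
[-0.019,0.033,0.001,0,0,0.097,0.05],
[-0.016,0.035,0.001,0,0,0.097,0.05],
[-0.013,0.036,0.001,0,0,0.097,0.05],
[-0.009,0.037,0.001,0,0,0.097,0.05],
[-0.005,0.038,0.001,0,0,0.097,0.05],
[-0.002,0.038,0.001,0,0,0.097,0.05],
[0.002,0.038,0.001,0,0,0.097,0.05],
```

View pics/s4c.png

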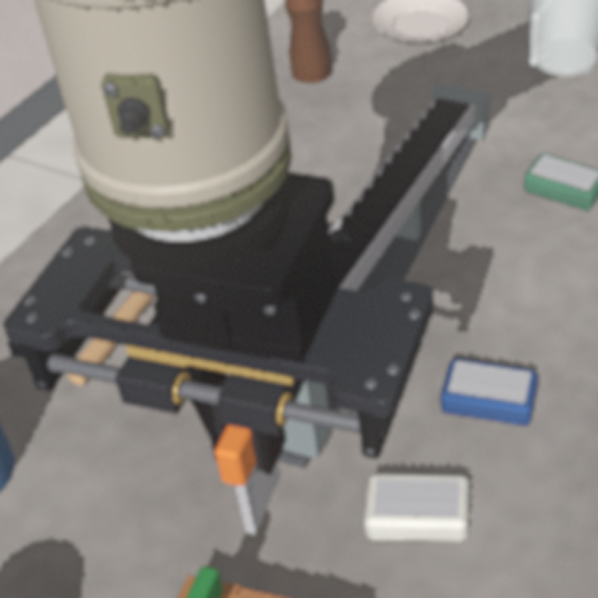

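Blade is held upright. Going to the low slot.

Emit:
send_rows(
  steps=[
    [-0.038,0.003,0.001,0,0,0.097,0.05],
    [-0.038,0.007,0.001,0,0,0.097,0.05],
    [-0.037,0.01,0.001,0,0,0.097,0.05],
    [-0.036,0.014,0.001,0,0,0.097,0.05],
    [-0.034,0.017,0.001,0,0,0.097,0.05],
    [-0.033,0.02,0.001,0,0,0.097,0.05],
    [-0.03,0.023,0.001,0,0,0.097,0.05],
    [-0.028,0.026,0.001,0,0,0.097,0.05],
    [-0.025,0.029,0.001,0,0,0.097,0.05],
    [-0.022,0.031,0.001,0,0,0.097,0.05],
    [-0.019,0.033,0.001,0,0,0.097,0.05],
    [-0.016,0.035,0.001,0,0,0.097,0.05],
  ],
)

```text
clock: 7.2
eef_pos: [0.5446, -0.074, 0.2424]
eef_rot: [-0.001, 0.964, 0.265, -0.014]
contact_force: [1.0, -0.3, -0.6]
grip_width: 0.0133
```

```bash
python3 - <<'E'
from h import *
plan([([.606,-.243,.22],down(-84.6))],.05,step=.03)
E
```

```text
start [ 0.5446 -0.074   0.2424] w 0.0133 rows 7
[-0.005,0.025,0.003,0,0.004,0.063,0.05],
[-0.003,0.026,0.003,0,0.004,0.063,0.05],
[-0.002,0.026,0.003,0,0.004,0.063,0.05],
[0,0.026,0.003,0,0.004,0.063,0.05],
[0.002,0.026,0.003,0,0.004,0.063,0.05],
[0.003,0.025,0.003,0,0.004,0.063,0.05],
[0.005,0.025,0.003,0,0.004,0.063,0.05],
```

Emit:
send_rows(
  steps=[
    [-0.005,0.025,0.003,0,0.004,0.063,0.05],
    [-0.003,0.026,0.003,0,0.004,0.063,0.05],
    [-0.002,0.026,0.003,0,0.004,0.063,0.05],
    [0,0.026,0.003,0,0.004,0.063,0.05],
    [0.002,0.026,0.003,0,0.004,0.063,0.05],
    [0.003,0.02,0.003,0,0.004,0.063,0.05],
    [0,0,0,0,0,0,0.05],
    [0,0,0,0,0,0,0.05],
  ],
)

```text
clock: 8.0
eef_pos: [0.5966, -0.2277, 0.2142]
eef_rot: [-0.003, 0.998, 0.064, -0.005]
contact_force: [0.8, 0.6, -0.8]
grip_width: 0.0138
```

```bash
python3 - <<'E'
from h import *
err([.606,-.245,.125],down(-84.6))
s=snap("side","s5");t=snap("top","t5");crop(s,250,90,160,140,4.5,"s5c");crop(t,360,140,140,130,4.5,"t5c")
E
```

```text
dtool [0.008 0.019 0.089] rot [-0.0071  0.0101  0.0341] F [ 0.78  0.6  -0.84] w 0.0138 t 8.0
```

View pics/s5c.png

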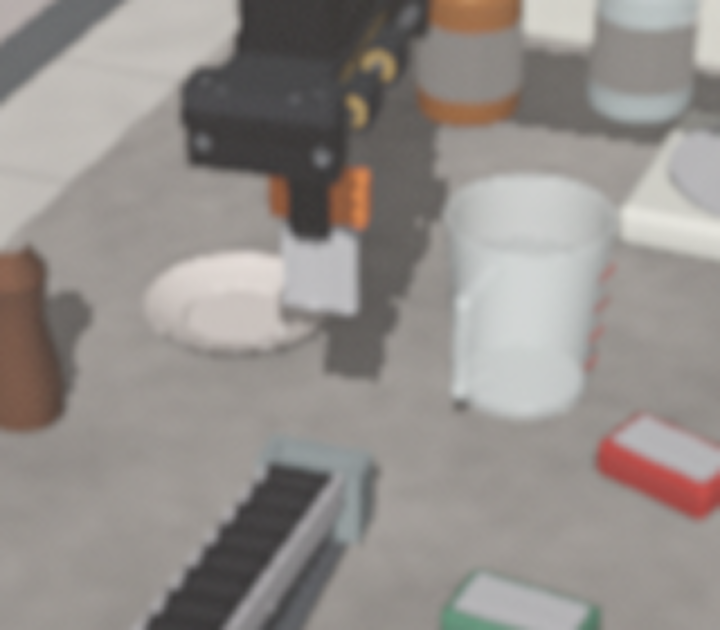

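View pics/t5c.png

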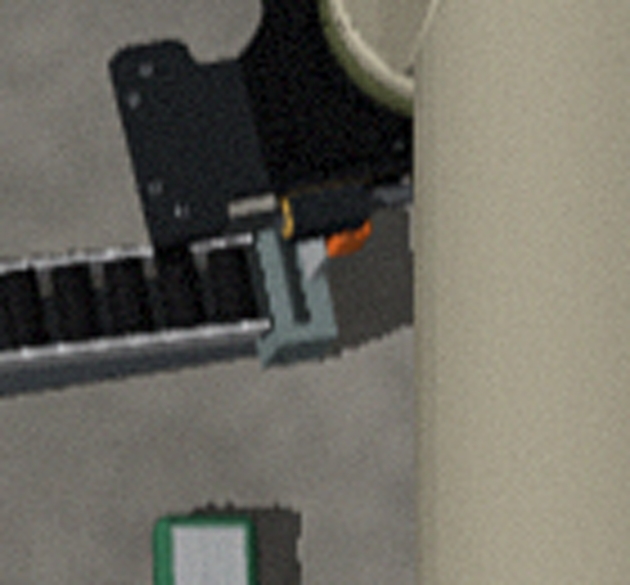

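Emit:
send_rows(
  steps=[
    [0.008,0.019,0.02,-0.007,0.01,0.034,0.05],
    [0,0,0.02,0,0,0,0.05],
    [0,0,0.02,0,0,0,0.05],
    [0,0,0.015,0,0,0,0.05],
    [0,0,0,0,0,0,0.05],
    [0,0,0,0,0,0,0.05],
  ],
)

```text
clock: 8.7
eef_pos: [0.6092, -0.2394, 0.1401]
eef_rot: [0.0, 0.999, 0.052, 0.003]
contact_force: [0.2, 0.0, 0.4]
grip_width: 0.0136
```

```bash
python3 - <<'E'
from h import *
err([.606,-.245,.12],down(-84.6))
s=snap("side","s6");t=snap("top","t6");crop(s,270,130,110,90,7,"s6c");crop(t,380,160,80,70,8,"t6c")
E
```

```text
dtool [-0.0039  0.0052  0.0201] rot [ 0.0008 -0.0052  0.0101] F [0.18 0.04 0.37] w 0.0136 t 8.7
```

View pics/s6c.png

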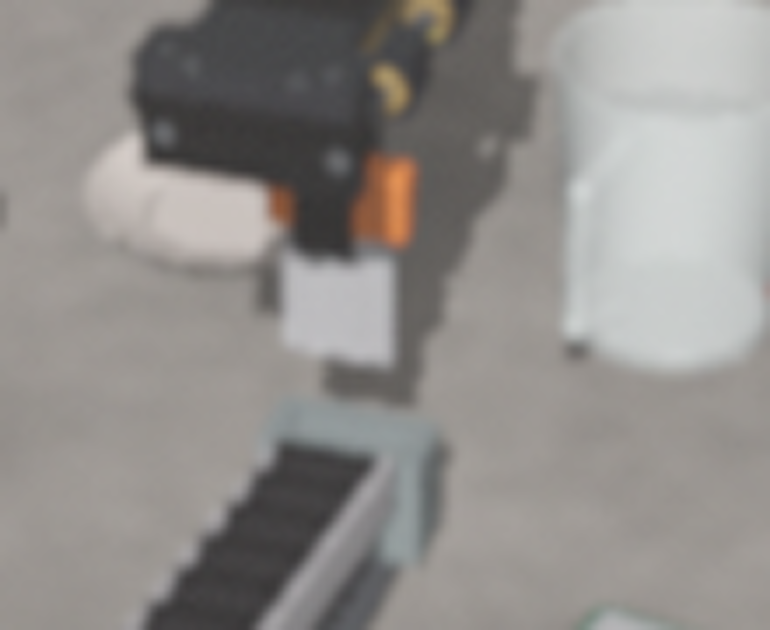

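View pics/t6c.png

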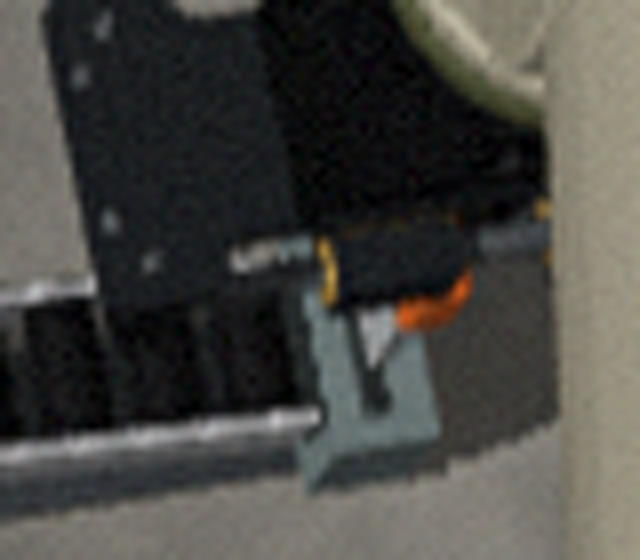

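```bash
python3 - <<'E'
from h import *
s=snap("side");t=snap("top")
S=lambda x,y:(270+(x+.5)/7-.5,130+(y+.5)/7-.5)
T=lambda x,y:(380+(x+.5)/8-.5,160+(y+.5)/8-.5)
print(tri(t,T(368,372),s,S(393,366)))
p,M,_=pose(); 
# predicted
up=np.array([np.cos(np.radians(95.4)),np.sin(np.radians(95.4)),0]); 
for sx in(1,-1):
  c=p-M[:,2]*(-.0483)*-1 if 0 else p+M[:,2]*.0483
  q=c+sx*.02*M[:,0]*1+.003*up; print(q.round(4),proj(s,q),proj(t,q))
print("obs",S(283,348),S(393,366),T(368,372))
sl=slotc(t,(424,201),.054)[1];print(sl)
E
```

```text
(array([ 0.58615847, -0.23657295,  0.09473234]), np.float64(0.0025489202775537912))
[ 0.6293 -0.2351  0.0923] [310.17824691 179.34086649] [422.12824754 185.58991351]
[ 0.5895 -0.2392  0.0921] [325.39807673 182.02011103] [426.23138335 204.15605098]
obs (310.0, 179.28571428571428) (325.7142857142857, 181.85714285714286) (425.5625, 206.0625)
[ 0.61615109 -0.24386138  0.054     ]
```

```bash
python3 - <<'E'
from h import *
s=snap("side");t=snap("top")
S=lambda x,y:(270+(x+.5)/7-.5,130+(y+.5)/7-.5)
T=lambda x,y:(380+(x+.5)/8-.5,160+(y+.5)/8-.5)
bc=onz(t,T(368,372),.0921); up=np.array([np.cos(np.radians(95.4)),np.sin(np.radians(95.4)),0]);ry=np.array([-up[1],up[0],0])
p=pose()[0]
print("blade corner by top",bc, "-> centre",bc-ry*.02-up*.003, "tcp",p)
sl=np.array([.60636,-.24499,.054])
print("slot end by top",onz(t,T(378,410),.054),"slot center -> end", sl+ry*.023)
# side: block top outer edges, +x/-x corners far edge
for n,pt in (("far+x",(285,400)),("far-x",(440,428)),("near+x",(268,440)),("near-x",(405,460))):
    print(n,onz(s,S(*pt),.054))
print("pred block corners:",[ (sl+a*up*.014+b*ry*.031).round(4).tolist() for a in(-1,1) for b in(-1,1)])
print([proj(s,sl+a*up*.014+b*ry*.031).round(1).tolist() for a in(-1,1) for b in(-1,1)])
print("obs",[S(*q) for q in((285,400),(440,428),(268,440),(405,460))])
E
```

```text
blade corner by top [ 0.58558801 -0.23742953  0.0921    ] -> centre [ 0.60578157 -0.23853405  0.0921    ] tcp [ 0.60921559 -0.2402069   0.14021915]
slot end by top [ 0.58524369 -0.2472661   0.054     ] slot center -> end [ 0.58346207 -0.24715449  0.054     ]
far+x [ 0.63948977 -0.25616326  0.054     ]
far-x [ 0.57954622 -0.26183253  0.054     ]
near+x [ 0.63452093 -0.23030284  0.054     ]
near-x [ 0.58349724 -0.23823772  0.054     ]
pred block corners: [[0.6385, -0.256, 0.054], [0.5768, -0.2618, 0.054], [0.6359, -0.2281, 0.054], [0.5742, -0.234, 0.054]]
[[310.6, 186.8], [333.4, 190.9], [307.0, 192.8], [330.2, 197.0]]
obs [(310.2857142857143, 186.71428571428572), (332.42857142857144, 190.71428571428572), (307.85714285714283, 192.42857142857144), (327.42857142857144, 195.28571428571428)]
```

Emit:
send_rows(
  steps=[
    [-0.002,0.005,0.015,0.001,-0.005,0.01,0.05],
    [0,0,0.008,0,0,0,0.05],
    [0,0,0,0,0,0,0.05],
    [0,0,0,0,0,0,0.05],
  ],
)

```text
clock: 9.4
eef_pos: [0.6075, -0.2464, 0.115]
eef_rot: [0.0, 0.999, 0.046, -0.0]
contact_force: [-0.1, 0.1, -1.1]
grip_width: 0.0137
```

```bash
python3 - <<'E'
from h import *
err([.6075,-.245,.109],down(-84.6))
E
```

```text
dtool [ 0.0001 -0.0014  0.006 ] rot [ 0.0005  0.0001 -0.0026] F [-0.11  0.12 -1.13] w 0.0137 t 9.4
```

Emit:
send_rows(
  steps=[
    [0,-0.0015,0.008,0,0,0,0.05],
    [0,0,0,0,0,0,0.05],
    [0,0,0.006,0,0,0,0.05],
    [0,0,0.005,0,0,0,0.05],
    [0,0,0,0,0,0,0.05],
  ],
)

```text
clock: 9.9
eef_pos: [0.6077, -0.245, 0.0948]
eef_rot: [0.001, 0.999, 0.046, 0.0]
contact_force: [0.2, 0.0, -0.6]
grip_width: 0.0136
```

```bash
python3 - <<'E'
from h import *
err([.6075,-.245,.0703],down(-84.6))
s=snap("side","s7");t=snap("top","t7");crop(s,270,130,110,90,7,"s7c");crop(t,380,160,80,70,8,"t7c")
E
```

```text
dtool [-0.0002 -0.0001  0.0245] rot [ 0.0013 -0.0008 -0.0025] F [ 0.2   0.   -0.58] w 0.0136 t 9.9
```

View pics/s7c.png

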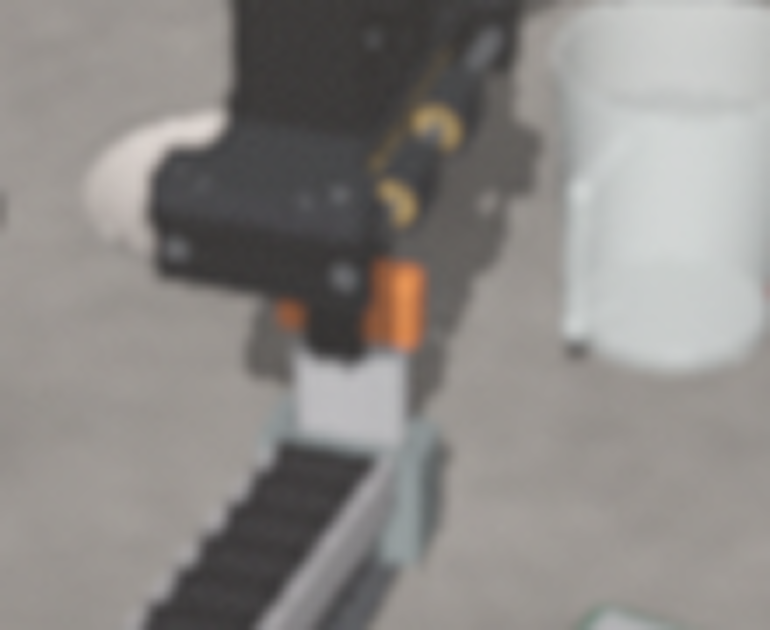

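View pics/t7c.png

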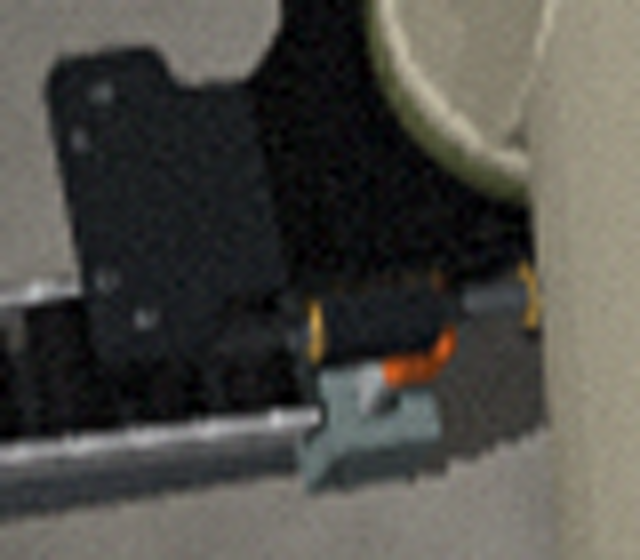

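Blade is in the slot mouth with no force on it. I'll push it down.

Emit:
send_rows(
  steps=[
    [0,0,0.007,0,0,0,0.05],
    [0,0,0.007,0,0,0,0.05],
    [0,0,0.005,0,0,0,0.05],
    [0,0,0.004,0,0,0,0.05],
    [0,0,0,0,0,0,0.05],
    [0,0,0,0,0,0,0.05],
  ],
)

```text
clock: 10.6
eef_pos: [0.608, -0.2451, 0.0703]
eef_rot: [0.001, 0.999, 0.046, 0.001]
contact_force: [0.5, -0.1, 0.2]
grip_width: 0.0136
```

```bash
python3 - <<'E'
from h import *
err([.6075,-.245,.0703],down(-84.6))
E
```

```text
dtool [-0.0004 -0.0002  0.    ] rot [ 0.0014 -0.0013 -0.0026] F [ 0.45 -0.14  0.23] w 0.0136 t 10.6
```

Emit:
send_rows(
  steps=[
    [0,0,0.002,0,0,0,0.05],
    [0,0,0.002,0,0,0,0.05],
    [0,0,0.001,0,0,0,0.05],
  ],
)

```text
clock: 10.9
eef_pos: [0.609, -0.2454, 0.0703]
eef_rot: [0.002, 0.999, 0.046, 0.002]
contact_force: [-0.9, 0.2, -0.2]
grip_width: 0.0139
```

Emit:
send_rows(
  steps=[
    [0,0,0.005,0,0,0,0.05],
    [0,0,0.005,0,0,0,0.05],
  ],
)

```text
clock: 11.1
eef_pos: [0.6131, -0.2462, 0.0693]
eef_rot: [0.004, 0.999, 0.045, 0.006]
contact_force: [-9.3, 3.9, 34.2]
grip_width: 0.0138
```

Emit:
send_rows(
  steps=[
    [-0.003,0,-0.001,0,0,0,0.05],
    [-0.003,0,0,0,0,0,0.05],
    [0,0,0,0,0,0,0.05],
    [0,0,0,0,0,0,0.05],
  ],
)

```text
clock: 11.5
eef_pos: [0.6089, -0.2461, 0.0723]
eef_rot: [0.004, 0.999, 0.046, 0.009]
contact_force: [0.7, 0.6, -0.1]
grip_width: 0.0139
```

```bash
python3 - <<'E'
from h import *
err([.6075,-.245,.070],down(-84.6))
E
```

```text
dtool [-0.0014 -0.0013  0.0023] rot [ 0.0093 -0.0172 -0.0026] F [ 0.71  0.55 -0.09] w 0.0139 t 11.5
```

Emit:
send_rows(
  steps=[
    [-0.001,-0.001,0.002,0.009,-0.017,0,0.05],
    [0,0,0.001,0,0,0,0.05],
    [0,0,0,0,0,0,0.3],
    [0,0,0,0,0,0,0.3],
    [0,0,0,0,0,0,0.3],
    [0,0,0,0,0,0,0.3],
    [0,0,-0.02,0,0,0,0.3],
    [0,0,-0.03,0,0,0,0.3],
    [0,0,-0.04,0,0,0,0.3],
    [0,0,-0.04,0,0,0,0.5],
    [0,0,0,0,0,0,0.8],
    [0,0,0,0,0,0,0.8],
  ],
)

```text
clock: 12.7
eef_pos: [0.6055, -0.2449, 0.2]
eef_rot: [-0.002, 0.999, 0.046, -0.005]
contact_force: [-0.6, -0.3, -1.2]
grip_width: 0.0425
```

```bash
python3 - <<'E'
from h import *
err([.4631,-.1948,.2],down(84.3))
s=snap("side","s8");t=snap("top","t8");crop(s,270,130,110,90,7,"s8c");crop(t,380,160,120,100,6,"t8c")
E
```

```text
dtool [-0.1372 -0.0629  0.0017] rot [-0.015  -0.0053 -2.9505] F [-0.56 -0.26 -1.22] w 0.0425 t 12.7
```

View pics/s8c.png

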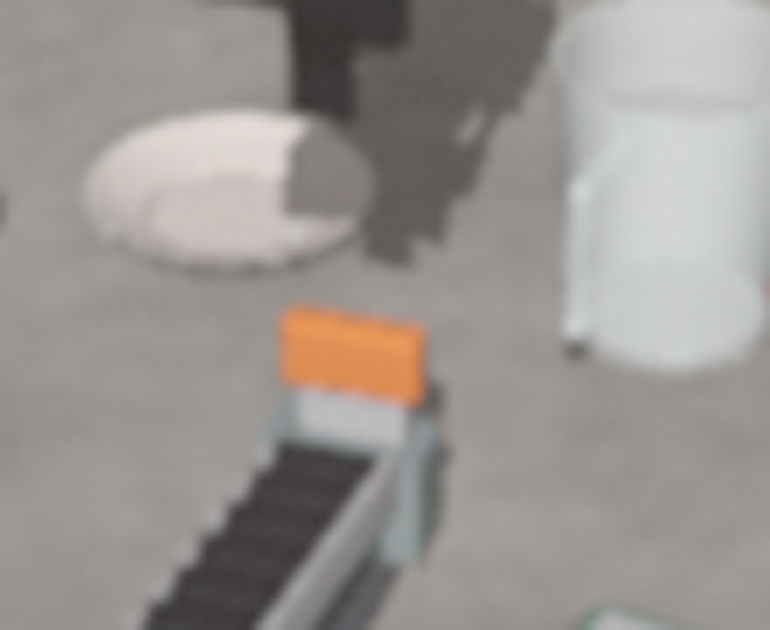

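View pics/t8c.png

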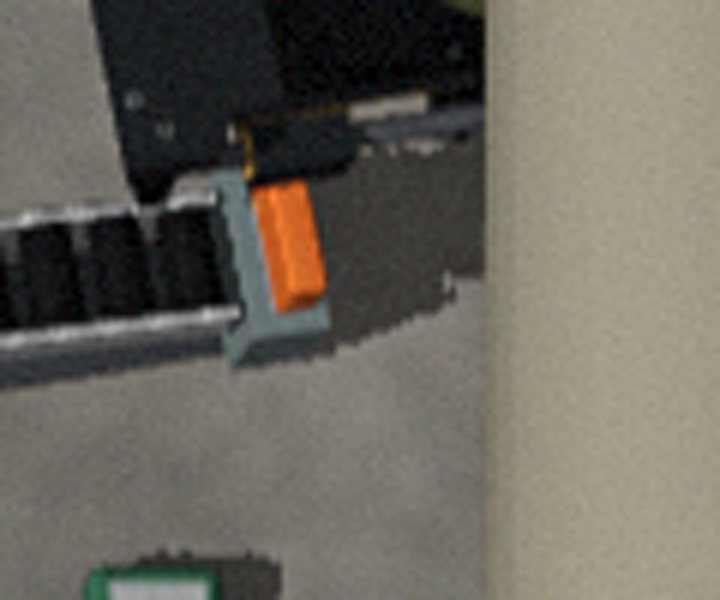

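The side view shows the orange handle upright over the low block at (320,180), with the plate seated. The top view agrees. On to the tins, re-measuring each one before grasping.

```bash
cat >> h.py <<'E'
SEED={"white":((206,300),(300,368)),"blue":((267,300),(333,315)),"green":((405,273),(366,225)),"red":((490,282),(400,190))}
def meas(names=SEED,use=None):
    s=snap("side");t=snap("top")
    for n in names:
        a,b=SEED[n]
        try:
            o=tin(t,s,a,b); print(n,"top",o["top"].round(4),"tri",o["tri"][0].round(4),"gap",round(o["tri"][1],4),"rect",np.round(o["rect"],4))
        except Exception as e: print(n,"fail",e)
E
python3 - <<'E'
from h import *
meas()
plan([([.4625,-.1955,.12],down(-95.7))],.8,step=.035)
E
```

```text
white top [0.4342 0.2306 0.026 ] tri [0.435  0.23   0.0309] gap 0.003 rect [ 0.4347  0.2309  0.0637  0.0327 21.0519]
blue top [0.4264 0.1007 0.026 ] tri [0.4273 0.1007 0.0287] gap 0.0026 rect [ 0.4267  0.1004  0.0635  0.0326 12.0956]
green top [ 0.4622 -0.1955  0.026 ] tri [ 0.4633 -0.1948  0.0287] gap 0.0031 rect [ 0.4619 -0.1962  0.0626  0.0316 -5.682 ]
red fail attempt to get argmax of an empty sequence
start [ 0.6051 -0.2447  0.1986] w 0.0581 rows 5
[-0.027,-0.012,0.016,-0.001,0.002,0.038,0.8],
[-0.028,-0.011,0.016,-0.001,0.002,0.038,0.8],
[-0.028,-0.01,0.016,-0.001,0.002,0.038,0.8],
[-0.029,-0.009,0.016,-0.001,0.002,0.038,0.8],
[-0.029,-0.008,0.016,-0.001,0.002,0.038,0.8],
```

Emit:
send_rows(
  steps=[
    [-0.027,-0.012,0.01,-0.001,0.002,0.038,0.8],
    [-0.028,-0.011,0.016,-0.001,0.002,0.038,0.8],
    [-0.028,-0.01,0.016,-0.001,0.002,0.038,0.8],
    [-0.029,-0.009,0.016,-0.001,0.002,0.038,0.8],
    [-0.024,-0.008,0.016,-0.001,0.002,0.038,0.8],
    [0,0,0,0,0,0,0.8],
    [0,0,0,0,0,0,0.8],
  ],
)

```text
clock: 13.6
eef_pos: [0.4583, -0.1935, 0.1157]
eef_rot: [-0.002, 0.999, -0.053, -0.006]
contact_force: [-0.3, -1.1, -0.4]
grip_width: 0.0696
```

```bash
python3 - <<'E'
from h import *
err([.4625,-.1955,.05],down(-95.7))
s=snap("side","s9");crop(s,310,110,150,140,5,"s9c")
E
```

```text
dtool [0.0052 0.0018 0.0656] rot [-0.0036  0.0124 -0.007 ] F [-0.33 -1.06 -0.4 ] w 0.0696 t 13.6
```

View pics/s9c.png

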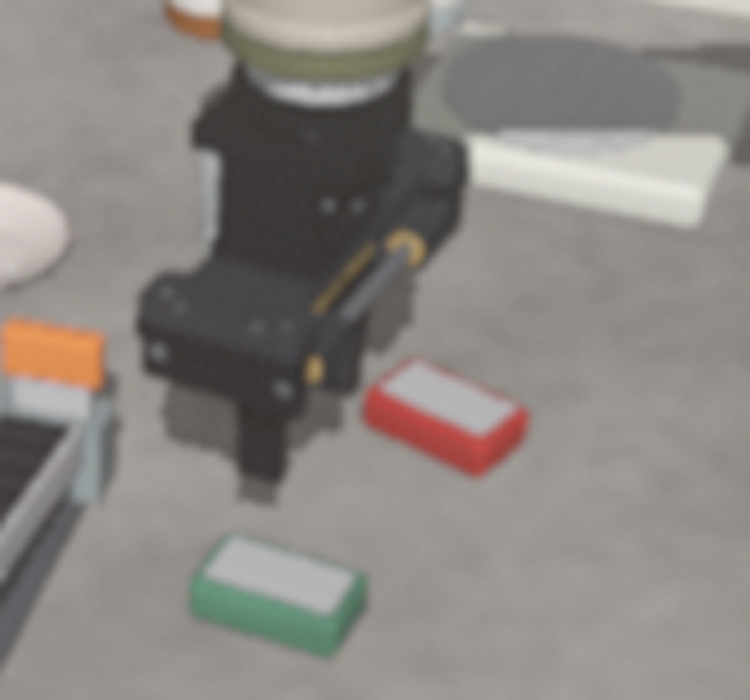

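Emit:
send_rows(
  steps=[
    [0.005,0.002,0.02,-0.004,0.012,-0.007,0.8],
    [0,0,0.025,0,0,0,0.8],
    [0,0,0.02,0,0,0,0.8],
    [0,0,0,0,0,0,0.8],
    [0,0,0,0,0,0,0.8],
  ],
)

```text
clock: 14.15
eef_pos: [0.4695, -0.1976, 0.0512]
eef_rot: [0.0, 0.999, -0.048, 0.003]
contact_force: [0.8, -0.1, -0.0]
grip_width: 0.0698
```

```bash
python3 - <<'E'
from h import *
err([.4625,-.1955,.004],down(-95.7))
E
```

```text
dtool [-0.0075 -0.0014  0.0472] rot [-0.0001 -0.006   0.0027] F [ 0.79 -0.13 -0.02] w 0.0698 t 14.15
```

Emit:
send_rows(
  steps=[
    [-0.006,-0.001,0.02,0,-0.006,0.003,0.8],
    [0,0,0,0,0,0,0.8],
    [0,0,0.01,0,0,0,0.8],
    [0,0,0.007,0,0,0,0.8],
    [0,0,0,0,0,0,0.8],
    [0,0,0,0,0,0,0.8],
  ],
)

```text
clock: 14.75
eef_pos: [0.4692, -0.1978, 0.0186]
eef_rot: [0.001, 0.999, -0.05, 0.004]
contact_force: [0.0, 0.6, -0.3]
grip_width: 0.0697
```

```bash
python3 - <<'E'
from h import *
err([.4625,-.1955,.004],down(-95.7))
E
```

```text
dtool [-0.0071 -0.0016  0.0145] rot [ 0.002  -0.0083  0.0002] F [ 0.04  0.62 -0.25] w 0.0697 t 14.75
```

Emit:
send_rows(
  steps=[
    [-0.007,-0.002,0.006,0.002,-0.008,0,0.8],
    [-0.002,0,0.005,0,0,0,0.8],
    [0,0,0.002,0,0,0,0.8],
    [0,0,0,0,0,0,0.8],
  ],
)

```text
clock: 15.15
eef_pos: [0.4599, -0.1948, 0.005]
eef_rot: [0.0, 0.999, -0.05, 0.0]
contact_force: [-0.0, -0.6, 0.2]
grip_width: 0.0697
```

```bash
python3 - <<'E'
from h import *
err([.4625,-.1955,.004],down(-95.7))
E
```

```text
dtool [0.0026 0.0004 0.001 ] rot [ 0.0003 -0.0002  0.0001] F [-0.03 -0.6   0.21] w 0.0697 t 15.15
```

Emit:
send_rows(
  steps=[
    [0.002,0,0.001,0,0,0,0.45],
    [0,0,0,0,0,0,0.45],
    [0,0,0,0,0,0,0.45],
    [0,0,0,0,0,0,0.45],
    [0,0,0,0,0,0,0.45],
    [0,0,0,0,0,0,0.45],
  ],
  squeeze=25,
)

```text
clock: 15.75
eef_pos: [0.4624, -0.1952, 0.0041]
eef_rot: [0.0, 0.999, -0.05, 0.0]
contact_force: [-0.2, -0.9, 0.5]
grip_width: 0.0479
```

```bash
python3 - <<'E'
from h import *
err([.4625,-.1955,.004],down(-95.7))
E
```

```text
dtool [0.0002 0.0003 0.0001] rot [ 0.0004 -0.0005  0.0001] F [-0.17 -0.87  0.55] w 0.0479 t 15.75
```

```bash
cat >> h.py <<'E'
YAW=95.4; TH=np.radians(9)
UP=np.array([np.cos(np.radians(YAW)),np.sin(np.radians(YAW)),0])
NRM=-np.sin(TH)*UP+np.cos(TH)*np.array([0,0,1]); DX=np.cos(TH)*UP+np.sin(TH)*np.array([0,0,1])
O=np.array([.6072,-.242,.0605])
def deck(s,h): return O+s*DX+h*NRM
DR=down(YAW-90,9)
E
python3 - <<'E'
from h import *
print(DX,NRM,DR.T.round(3)); print(deck(46,0) if 0 else deck(.046,.034),deck(.046,.004))
plan([([.4624,-.1952,.13],down(-95.7))],.3)
E
```

```text
[-0.09294968  0.98330494  0.15643447] [ 0.01472178 -0.1557402   0.98768834] [[-0.093  0.983  0.156]
 [ 0.996  0.094  0.   ]
 [-0.015  0.156 -0.988]]
[ 0.60342486 -0.20206314  0.10127739] [ 0.6029832  -0.19739093  0.07164674]
start [ 0.4624 -0.1952  0.0041] w 0.0479 rows 3
[0,0,-0.042,0,0,0,0.3],
[0,0,-0.042,0,0,0,0.3],
[0,0,-0.042,0,0,0,0.3],
```

Emit:
send_rows(
  steps=[
    [0,0,-0.02,0,0,0,0.3],
    [0,0,-0.035,0,0,0,0.3],
    [0,0,-0.045,0,0,0,0.3],
    [0,0,-0.035,0,0,0,0.3],
    [0,0,0,0,0,0,0.3],
  ],
)

```text
clock: 16.25
eef_pos: [0.4606, -0.194, 0.1422]
eef_rot: [-0.001, 0.999, -0.049, -0.002]
contact_force: [0.1, 0.1, -1.4]
grip_width: 0.0475
```

```bash
python3 - <<'E'
from h import *
plan([([.47,-.18,.19],down(YAW-90)),(deck(.046,.05),DR)],.3,step=.04)
E
```

```text
start [ 0.4606 -0.194   0.1422] w 0.0475 rows 17
[0.001,-0.001,-0.004,0,0,-0.136,0.3],
[0.001,-0.001,-0.004,0,0,-0.136,0.3],
[0.001,-0.001,-0.004,0,0,-0.136,0.3],
[0.001,-0.001,-0.004,0,0,-0.136,0.3],
[0.001,-0.001,-0.004,0,0,-0.136,0.3],
[0.001,-0.001,-0.004,0,0,-0.136,0.3],
[0.001,0,-0.004,0,0,-0.136,0.3],
[0.001,0,-0.004,0,0,-0.136,0.3],
[0.001,0,-0.004,0,0,-0.136,0.3],
[0.001,0,-0.004,0,0,-0.136,0.3],
[0.001,0,-0.004,0,0,-0.136,0.3],
[0.001,0.001,-0.004,0,0,-0.136,0.3],
[0.001,0.001,-0.004,0,0,-0.136,0.3],
[-0.009,0.033,0.018,0,0.039,0,0.3],
[-0.01,0.033,0.018,0,0.039,0,0.3],
[-0.011,0.033,0.017,0,0.039,0,0.3],
[-0.011,0.033,0.017,0,0.039,0,0.3],
```

Emit:
send_rows(
  steps=[
    [0.001,0,-0.004,0,0,-0.136,0.3],
    [0.001,0,-0.004,0,0,-0.136,0.3],
    [0.001,0,-0.004,0,0,-0.136,0.3],
    [0.001,0,-0.004,0,0,-0.136,0.3],
    [0.001,0,-0.004,0,0,-0.136,0.3],
    [0.001,0,-0.004,0,0,-0.136,0.3],
    [0.001,0,-0.004,0,0,-0.136,0.3],
    [0.001,0,-0.004,0,0,-0.136,0.3],
    [0.001,0,-0.004,0,0,-0.136,0.3],
    [0.001,0,-0.004,0,0,-0.136,0.3],
    [0.001,0,-0.004,0,0,-0.136,0.3],
    [0,0,0,0,0,0,0.3],
  ],
)

```text
clock: 17.45
eef_pos: [0.4642, -0.1865, 0.1769]
eef_rot: [-0.008, 0.746, 0.666, -0.003]
contact_force: [0.2, 0.4, -1.9]
grip_width: 0.0481
```

```bash
python3 - <<'E'
from h import *
plan([(deck(.046,.05),DR)],.3,step=.025)
E
```

```text
start [ 0.4642 -0.1865  0.1769] w 0.0481 rows 7
[0,0.02,0.008,0,0.021,-0.03,0.3],
[-0.001,0.02,0.008,0,0.021,-0.03,0.3],
[-0.002,0.02,0.008,0,0.021,-0.03,0.3],
[-0.003,0.02,0.008,0,0.021,-0.03,0.3],
[-0.003,0.02,0.008,0,0.021,-0.03,0.3],
[-0.004,0.02,0.008,0,0.021,-0.03,0.3],
[-0.005,0.02,0.008,0,0.021,-0.03,0.3],
```

Emit:
send_rows(
  steps=[
    [0,0.02,0.006,0,0.021,-0.03,0.3],
    [-0.001,0.02,0.006,0,0.021,-0.03,0.3],
    [-0.002,0.02,0.006,0,0.021,-0.03,0.3],
    [-0.003,0.02,0.008,0,0.021,-0.03,0.3],
    [-0.003,0.02,0.008,0,0.021,-0.03,0.3],
    [-0.004,0.02,0.008,0,0.021,-0.03,0.3],
    [-0.005,0.018,0.008,0,0.021,-0.03,0.3],
    [0,0,0,0,0,0,0.3],
    [0,0,0,0,0,0,0.3],
  ],
)

```text
clock: 18.35
eef_pos: [0.603, -0.2061, 0.1116]
eef_rot: [-0.063, 0.682, 0.726, 0.051]
contact_force: [0.5, 1.4, 6.3]
grip_width: 0.0477
```

```bash
python3 - <<'E'
from h import *
err(deck(.046,.034),DR)
s=snap("side","s10");t=snap("top","t10");crop(s,260,130,120,100,6,"s10c");crop(t,360,160,100,80,7,"t10c")
E
```

```text
dtool [0.0023 0.0008 0.0108] rot [-0.0061 -0.0054 -0.0321] F [0.54 1.39 6.35] w 0.0477 t 18.35
```

View pics/s10c.png

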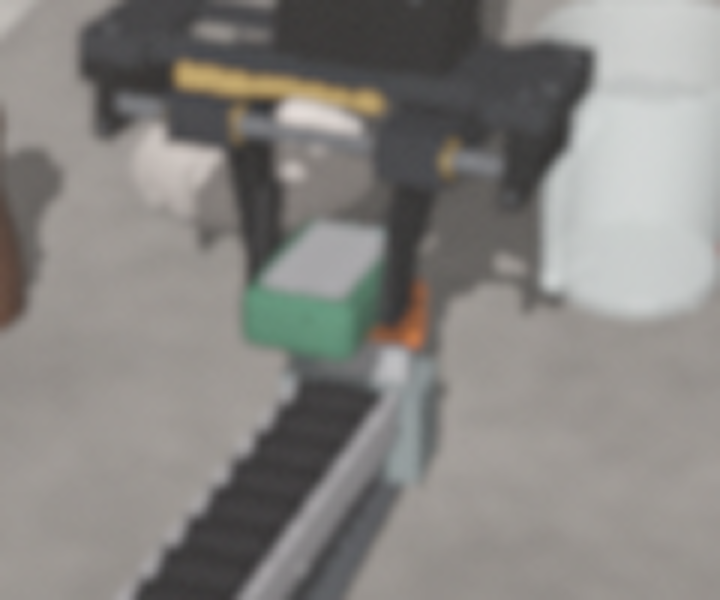

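View pics/t10c.png

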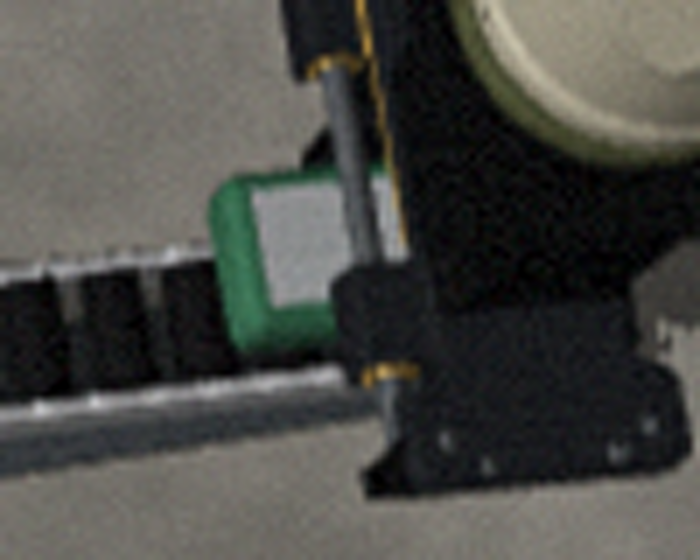

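The wrist reads 6 N: the tin's low edge is touching the orange handle top. I'll back up and uphill. The handle overhang means the first tin rests about 8 mm up, so I'll place it further uphill.

Emit:
send_rows(
  steps=[
    [0.006,0,-0.008,0,0,0,0.3],
    [0.012,0,0,0,0,0,0.3],
    [0,0,0,0,0,0,0.3],
    [0,0,0,0,0,0,0.3],
  ],
)

```text
clock: 18.85
eef_pos: [0.5999, -0.1875, 0.1252]
eef_rot: [-0.062, 0.683, 0.726, 0.05]
contact_force: [-0.7, -0.2, -1.8]
grip_width: 0.0481
```

```bash
python3 - <<'E'
from h import *
err(deck(.060,.034),DR)
s=snap("side","s11");t=snap("top","t11");crop(s,260,130,120,100,6,"s11c");crop(t,360,160,100,80,7,"t11c")
E
```

```text
dtool [-0.0044  0.0024  0.0212] rot [-0.0069 -0.0025 -0.0326] F [-0.71 -0.17 -1.81] w 0.0481 t 18.85
```

View pics/s11c.png

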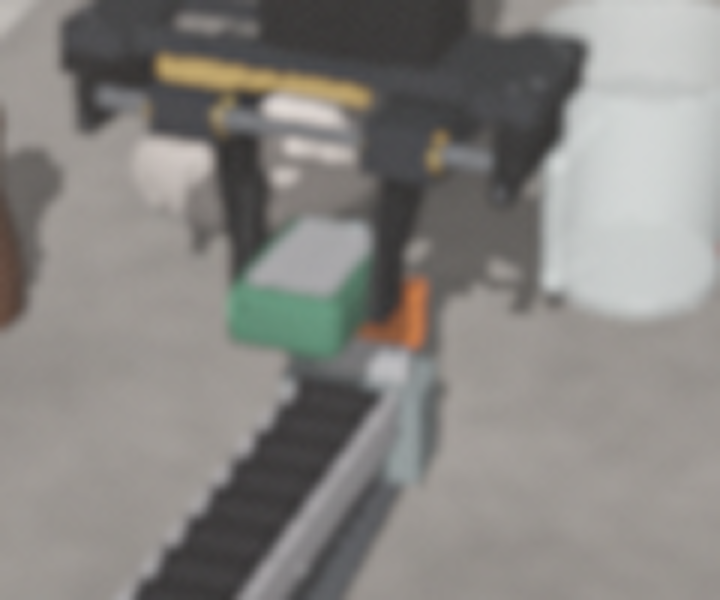

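View pics/t11c.png

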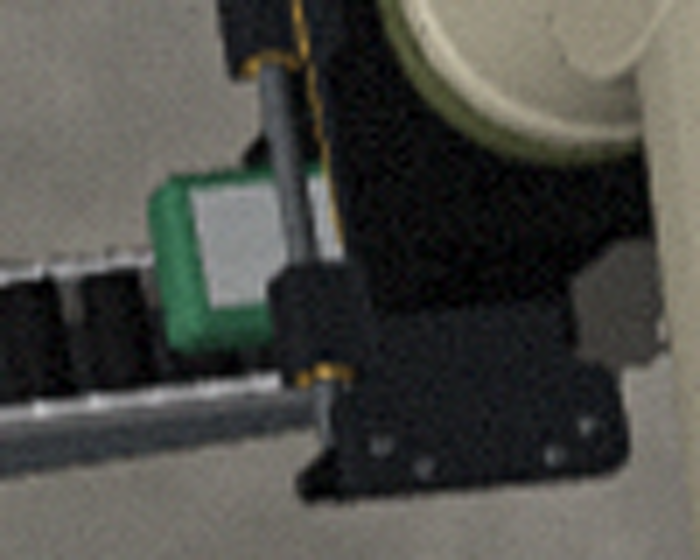

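Emit:
send_rows(
  steps=[
    [-0.003,0.002,0.015,-0.007,-0.002,-0.033,0.3],
    [0,0,0,0,0,0,0.3],
    [0,0,0,0,0,0,0.3],
  ],
)

```text
clock: 19.25
eef_pos: [0.6019, -0.1886, 0.1097]
eef_rot: [-0.058, 0.671, 0.737, 0.053]
contact_force: [0.8, 0.4, -1.7]
grip_width: 0.0479
```

```bash
python3 - <<'E'
from h import *
err(deck(.058,.006),DR)
E
```

```text
dtool [-0.0027  0.0003  0.0342] rot [ 0.0002 -0.0006 -0.0003] F [ 0.76  0.36 -1.67] w 0.0479 t 19.25
```

Emit:
send_rows(
  steps=[
    [0,0,0.012,0,0,0,0.3],
    [0,0,0.012,0,0,0,0.3],
    [0,0,0.004,0,0,0,0.3],
    [0,0,0,0,0,0,0.3],
    [0,0,0,0,0,0,0.3],
  ],
)

```text
clock: 19.75
eef_pos: [0.6012, -0.184, 0.0798]
eef_rot: [-0.059, 0.672, 0.736, 0.053]
contact_force: [-0.0, 1.1, -2.3]
grip_width: 0.0478
```

```bash
python3 - <<'E'
from h import *
err(deck(.058,.004),DR)
s=snap("side","s12");t=snap("top","t12");crop(s,260,130,120,100,6,"s12c");crop(t,360,160,100,80,7,"t12c")
E
```

```text
dtool [-0.0026  0.0005  0.0059] rot [-0.0005 -0.001  -0.0025] F [-0.    1.07 -2.29] w 0.0478 t 19.75
```

View pics/s12c.png

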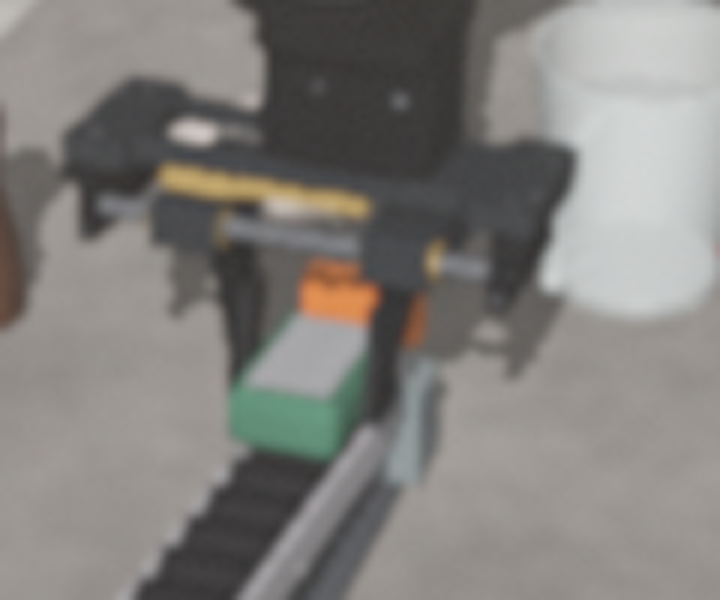

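View pics/t12c.png

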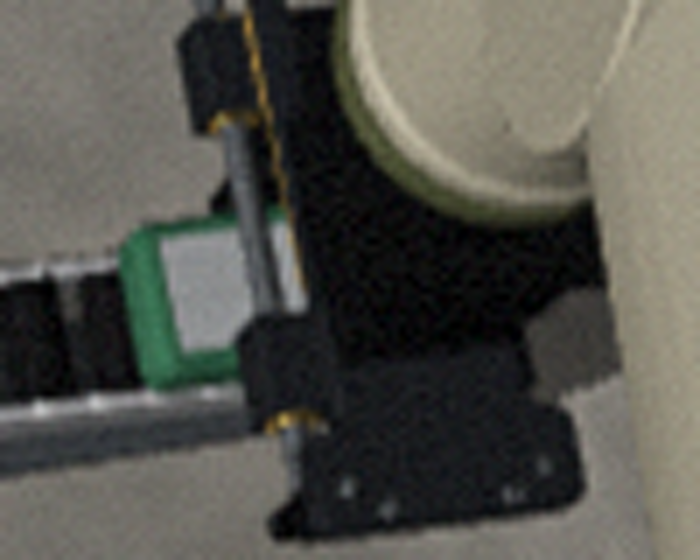

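Emit:
send_rows(
  steps=[
    [0,0,0.003,0,0,0,0.3],
    [0,0,0.002,0,0,0,0.3],
    [0,0,0.002,0,0,0,0.3],
    [0,0,0,0,0,0,0.3],
  ],
)

```text
clock: 20.25
eef_pos: [0.602, -0.1837, 0.0746]
eef_rot: [-0.057, 0.672, 0.736, 0.053]
contact_force: [-0.6, -0.8, -0.3]
grip_width: 0.0479
```

```bash
python3 - <<'E'
from h import *
err(deck(.058,.004),DR)
E
```

```text
dtool [-0.0021 -0.0004  0.0007] rot [ 0.0019  0.0009 -0.0028] F [-0.57 -0.84 -0.34] w 0.0479 t 20.25
```

Emit:
send_rows(
  steps=[
    [0,0,0.001,0,0,0,0.3],
    [0,0,0,0,0,0,0.68],
    [0,0,0,0,0,0,0.68],
    [0,0,0,0,0,0,0.68],
    [0,0,-0.015,0,0,0,0.7],
    [0,0,-0.025,0,0,0,0.7],
    [0,0,-0.035,0,0,0,0.75],
    [0,0,-0.04,0,0,0,0.8],
    [0,0,0,0,0,0,0.8],
    [0,0,0,0,0,0,0.8],
  ],
)

```text
clock: 21.25
eef_pos: [0.604, -0.2019, 0.1966]
eef_rot: [-0.056, 0.672, 0.737, 0.054]
contact_force: [-0.2, 0.4, -0.8]
grip_width: 0.0692
```

```bash
python3 - <<'E'
from h import *
s=snap("side","s13");t=snap("top","t13");crop(s,260,130,120,100,6,"s13c");crop(t,360,160,100,80,7,"t13c")
meas(["red"])
E
```

```text
red fail attempt to get argmax of an empty sequence
```

View pics/s13c.png

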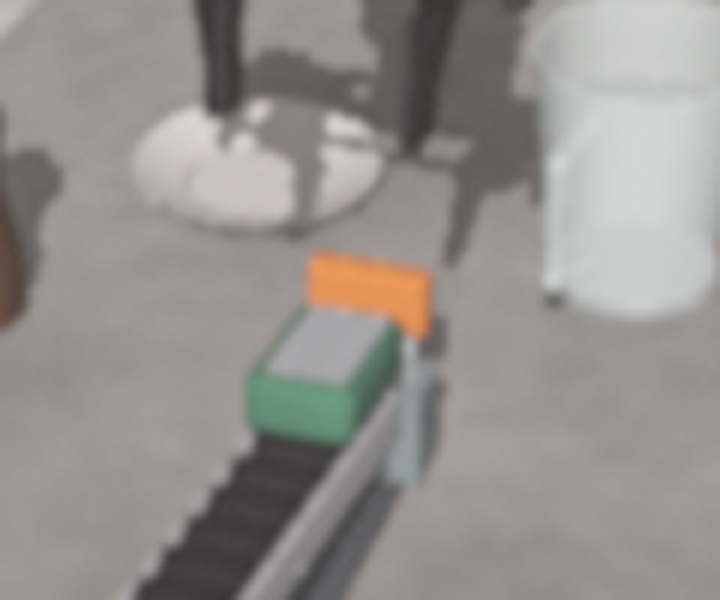

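View pics/t13c.png

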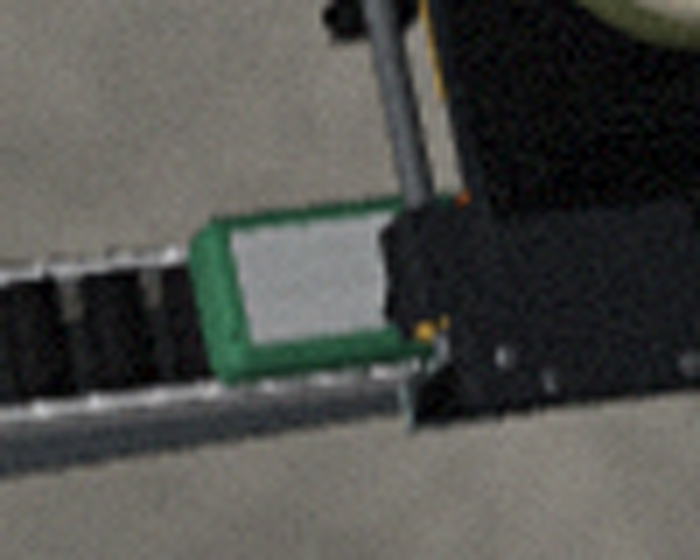

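Green tin rolled down against the stop blade, flat and in line. Red tin next. I'll move off the deck and get it back in view.

```bash
python3 - <<'E'
from h import *
t=snap("top");d0=cv2.imread("pics/top0.png")
print("jug base approx",onz(t,(515,227),0), "rim",onz(t,(532,214),.12))
plan([([.50,-.24,.22],down(71.5)),([.431,-.3725,.14],down(71.5))],.8,step=.045)
E
```

```text
jug base approx [ 0.5491311  -0.44737216  0.        ] rim [ 0.54726071 -0.43890749  0.12      ]
start [ 0.6033 -0.2015  0.1944] w 0.0697 rows 13
[-0.003,-0.012,-0.003,0.01,-0.015,-0.128,0.8],
[-0.001,-0.012,-0.003,0.01,-0.015,-0.128,0.8],
[0,-0.012,-0.003,0.01,-0.015,-0.128,0.8],
[0.002,-0.012,-0.003,0.01,-0.015,-0.128,0.8],
[0.003,-0.012,-0.003,0.01,-0.015,-0.128,0.8],
[0.005,-0.011,-0.003,0.01,-0.015,-0.128,0.8],
[0.006,-0.011,-0.003,0.01,-0.015,-0.128,0.8],
[0.007,-0.01,-0.003,0.01,-0.015,-0.128,0.8],
[0.009,-0.009,-0.003,0.01,-0.015,-0.128,0.8],
[0.006,-0.037,0.02,0,0,0,0.8],
[0.006,-0.037,0.02,0,0,0,0.8],
[0.006,-0.037,0.02,0,0,0,0.8],
[0.006,-0.037,0.02,0,0,0,0.8],
```

Emit:
send_rows(
  steps=[
    [-0.003,-0.012,-0.003,0.01,-0.015,-0.128,0.8],
    [-0.001,-0.012,-0.003,0.01,-0.015,-0.128,0.8],
    [0,-0.012,-0.003,0.01,-0.015,-0.128,0.8],
    [0.002,-0.012,-0.003,0.01,-0.015,-0.128,0.8],
    [0.003,-0.012,-0.003,0.01,-0.015,-0.128,0.8],
    [0.005,-0.011,-0.003,0.01,-0.015,-0.128,0.8],
    [0.006,-0.011,-0.003,0.01,-0.015,-0.128,0.8],
    [0.007,-0.01,-0.003,0.01,-0.015,-0.128,0.8],
    [0.009,-0.009,-0.003,0.01,-0.015,-0.128,0.8],
    [0.006,-0.03,0,0,0,0,0.8],
    [0,0,0,0,0,0,0.8],
    [0,0,0,0,0,0,0.8],
  ],
)

```text
clock: 22.7
eef_pos: [0.4778, -0.2681, 0.2116]
eef_rot: [-0.007, 0.135, 0.991, 0.003]
contact_force: [-0.8, -0.1, 0.6]
grip_width: 0.0695
```

```bash
python3 - <<'E'
from h import *
meas(["red","blue","white"])
t=snap("top","t14");s=snap("side","s14")
plan([([.431,-.3725,.11],down(71.5))],.8,step=.03)
E
```

```text
red fail attempt to get argmax of an empty sequence
blue top [0.4267 0.101  0.026 ] tri [0.4275 0.101  0.0289] gap 0.0024 rect [ 0.4269  0.1005  0.0632  0.0323 11.2045]
white top [0.4341 0.2306 0.026 ] tri [0.435  0.23   0.0308] gap 0.003 rect [ 0.4346  0.2306  0.0634  0.0326 21.3499]
start [ 0.4783 -0.2679  0.2117] w 0.0696 rows 6
[0.003,-0.019,0.017,0.001,-0.002,0.009,0.8],
[0.003,-0.019,0.017,0.001,-0.002,0.009,0.8],
[0.002,-0.019,0.017,0.001,-0.002,0.009,0.8],
[0.002,-0.019,0.017,0.001,-0.002,0.009,0.8],
[0.002,-0.019,0.017,0.001,-0.002,0.009,0.8],
[0.002,-0.019,0.017,0.001,-0.002,0.009,0.8],
```

View pics/s14.png

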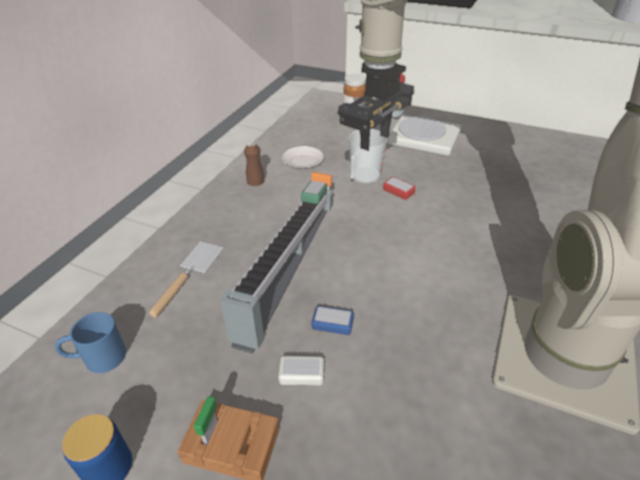

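```bash
python3 - <<'E'
from h import *
s=snap("side");h=hsv(s)
m=cv2.inRange(h,(0,110,40),(8,255,255))|cv2.inRange(h,(170,110,40),(180,255,255))
n,l,st,c=cv2.connectedComponentsWithStats(m)
for i in range(1,n):
    if st[i,4]>60: print(st[i],c[i])
b,nb,cn=face(s,(399,186),177); print(b,nb,onz(s,b,.027))
w=np.array([onz(s,p,.026)[:2] for p in cn],np.float32); print(cv2.minAreaRect(w))
s0=dict(s); s0["frame"]=cv2.imread("pics/side0.png")[:,:,::-1]
b,nb,cn=face(s0,(400,190),177); print(b,nb,onz(s,b,.027)); w=np.array([onz(s,p,.026)[:2] for p in cn],np.float32); print(cv2.minAreaRect(w))
crop(s,370,165,60,50,12,"s14c")
t=snap("top");crop(t,420,200,160,130,5,"t14c")
E
```

```text
[384 183  31  16 210] [398.36666667 190.91428571]
[399.26241135 183.65957447] 141 [ 0.44000799 -0.39903974  0.027     ]
((0.4410672187805176, -0.40056490898132324), (0.029760947450995445, 0.06296446174383163), 71.48668670654297)
[399.26428571 189.19285714] 140 [ 0.43254544 -0.37369994  0.027     ]
((0.43319272994995117, -0.3756336271762848), (0.029444588348269463, 0.06075511872768402), 72.66151428222656)
```

View pics/s14c.png

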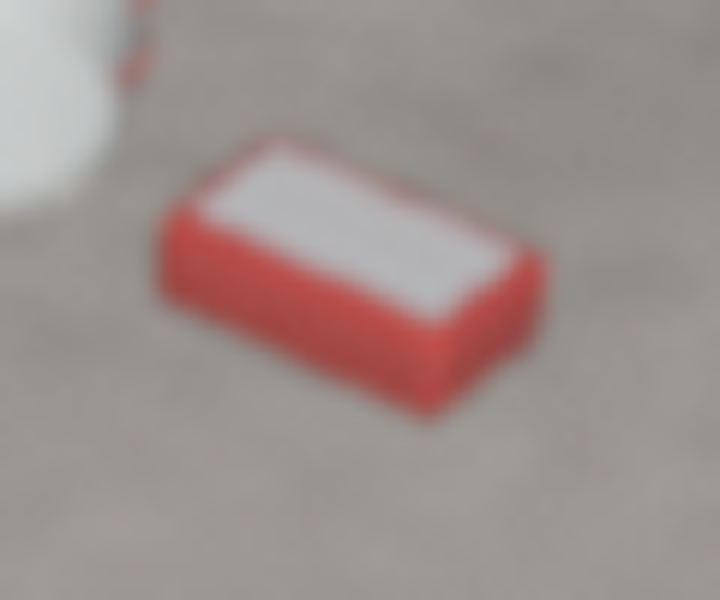

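View pics/t14c.png

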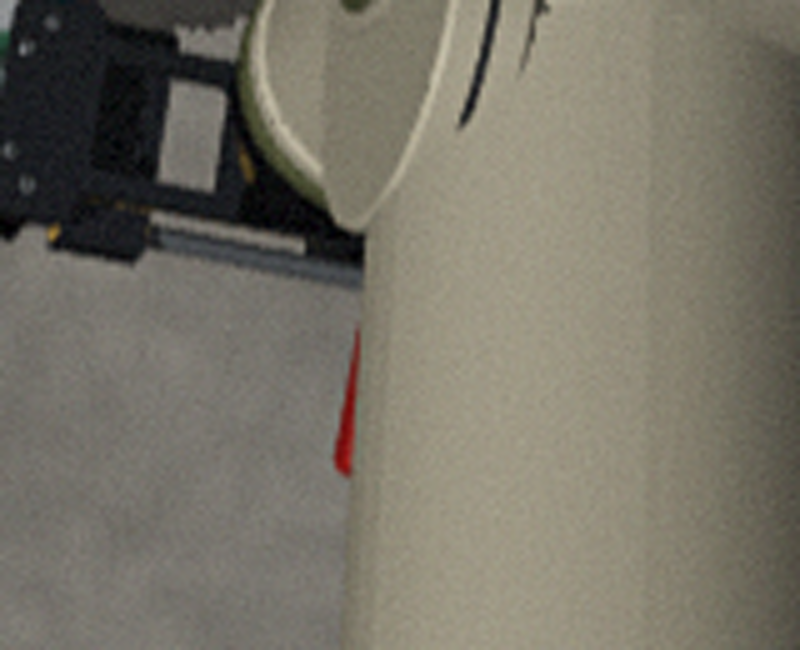

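The red tin was knocked about 27 mm: the side view now has its face at (399.3,183.7) where it was at (399.3,189.2). With the side bias corrected, its new centre is about (0.439,-0.398).

```bash
python3 - <<'E'
from h import *
plan([([.439,-.398,.11],down(71))],.8,step=.03)
E
```

```text
start [ 0.4784 -0.2679  0.2119] w 0.0696 rows 6
[0,-0.023,0.017,0.001,-0.002,0.01,0.8],
[0,-0.023,0.017,0.001,-0.002,0.01,0.8],
[0,-0.023,0.017,0.001,-0.002,0.01,0.8],
[0,-0.023,0.017,0.001,-0.002,0.01,0.8],
[0,-0.023,0.017,0.001,-0.002,0.01,0.8],
[-0.001,-0.023,0.017,0.001,-0.002,0.01,0.8],
```

Emit:
send_rows(
  steps=[
    [0,-0.02,0.01,0.001,-0.002,0.01,0.8],
    [0,-0.023,0.015,0.001,-0.002,0.01,0.8],
    [0,-0.023,0.017,0.001,-0.002,0.01,0.8],
    [0,-0.023,0.017,0.001,-0.002,0.01,0.8],
    [0,-0.02,0.017,0.001,-0.002,0.01,0.8],
    [0,-0.012,0.01,0.001,-0.002,0.01,0.8],
    [0,0,0,0,0,0,0.8],
    [0,0,0,0,0,0,0.8],
  ],
)

```text
clock: 23.8
eef_pos: [0.4369, -0.3942, 0.1159]
eef_rot: [-0.003, 0.168, 0.986, -0.001]
contact_force: [0.3, 0.8, -0.5]
grip_width: 0.0696
```

```bash
python3 - <<'E'
from h import *
err([.439,-.398,.05],down(71))
s=snap("side");crop(s,320,110,120,100,6,"s15c")
E
```

```text
dtool [-0.0036 -0.0027  0.0659] rot [-0.0027 -0.005  -0.0054] F [ 0.34  0.76 -0.46] w 0.0696 t 23.8
```

View pics/s15c.png

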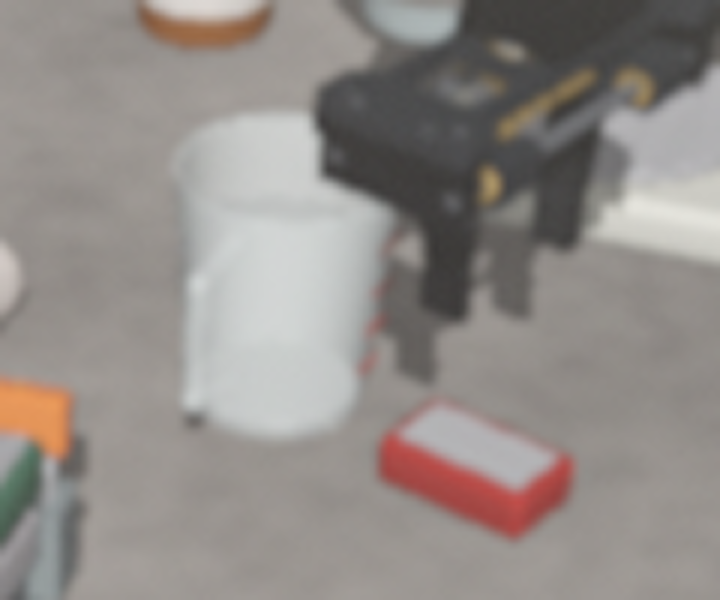

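Emit:
send_rows(
  steps=[
    [-0.003,-0.003,0.015,-0.003,-0.005,-0.005,0.8],
    [0,0,0.025,0,0,0,0.8],
    [0,0,0.022,0,0,0,0.8],
    [0,0,0.015,0,0,0,0.8],
    [0,0,0,0,0,0,0.8],
    [0,0,0,0,0,0,0.8],
  ],
)

```text
clock: 24.45
eef_pos: [0.4434, -0.3962, 0.0375]
eef_rot: [0.003, 0.161, 0.987, -0.001]
contact_force: [0.8, -0.1, -0.6]
grip_width: 0.0697
```

```bash
python3 - <<'E'
from h import *
err([.439,-.398,.004],down(71))
s=snap("side");crop(s,320,110,120,100,6,"s16c")
E
```

```text
dtool [ 0.0038 -0.0031  0.0335] rot [-0.001   0.007   0.0079] F [ 0.76 -0.08 -0.58] w 0.0697 t 24.45
```

View pics/s16c.png

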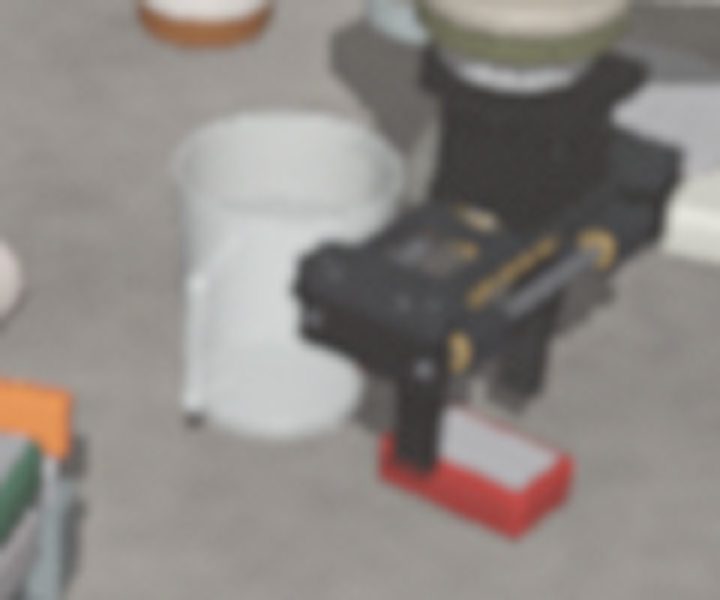

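Emit:
send_rows(
  steps=[
    [0.004,-0.003,0.01,-0.001,0.007,0.008,0.8],
    [0.001,0,0.01,0,0,0,0.8],
    [0,0,0.008,0,0,0,0.8],
    [0,0,0.003,0,0,0,0.8],
    [0,0,0,0,0,0,0.8],
    [0,0,0,0,0,0,0.8],
  ],
)

```text
clock: 25.1
eef_pos: [0.438, -0.3987, 0.0058]
eef_rot: [0.001, 0.166, 0.986, -0.001]
contact_force: [0.4, -0.1, 0.7]
grip_width: 0.0697
```

```bash
python3 - <<'E'
from h import *
err([.439,-.398,.004],down(71))
s=snap("side");crop(s,320,110,120,100,6,"s17c"); print(proj(s,[.439,-.398,.026]))
E
```

```text
dtool [-0.0007  0.001   0.0018] rot [-0.0016  0.002  -0.0013] F [ 0.37 -0.11  0.71] w 0.0697 t 25.1
[399.47660467 184.2472122 ]
```

View pics/s17c.png

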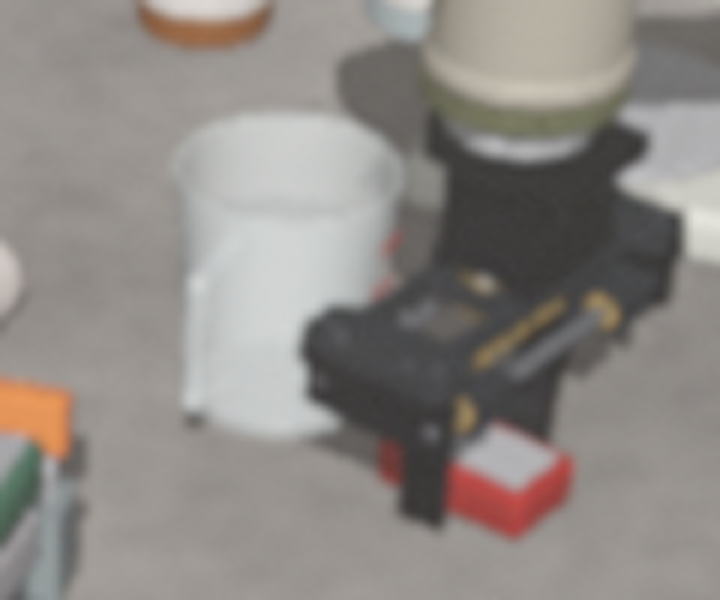

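Emit:
send_rows(
  steps=[
    [0,0.001,0.002,0,0,0,0.3],
    [0,0,0,0,0,0,0.3],
    [0,0,0,0,0,0,0.3],
    [0,0,0,0,0,0,0.3],
    [0,0,0,0,0,0,0.3],
    [0,0,0,0,0,0,0.3],
  ],
)

```text
clock: 25.75
eef_pos: [0.4389, -0.3979, 0.0044]
eef_rot: [0.001, 0.166, 0.986, -0.001]
contact_force: [-0.3, -0.6, -0.4]
grip_width: 0.0479
```

```bash
python3 - <<'E'
from h import *
err([.439,-.398,.004],down(71))
s=snap("side");crop(s,320,110,120,100,6,"s18c")
E
```

```text
dtool [-0.0001 -0.0001  0.0004] rot [-0.0023  0.0033 -0.0011] F [-0.28 -0.63 -0.39] w 0.0479 t 25.75
```

View pics/s18c.png

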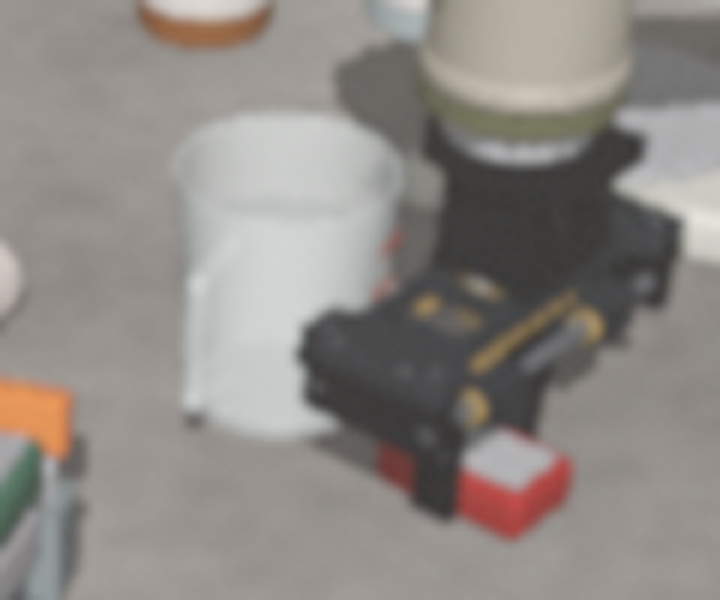

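Emit:
send_rows(
  steps=[
    [0,0,-0.02,0,0,0,0.3],
    [0,0,-0.035,0,0,0,0.3],
    [0,0,-0.045,0,0,0,0.3],
    [0,0,-0.045,0,0,0,0.3],
    [0,0,-0.025,0,0,0,0.3],
    [0,0,0,0,0,0,0.3],
  ],
)

```text
clock: 26.4
eef_pos: [0.4371, -0.3959, 0.1786]
eef_rot: [-0.001, 0.165, 0.986, 0.0]
contact_force: [0.4, -0.0, -2.0]
grip_width: 0.048
```

```bash
python3 - <<'E'
from h import *
plan([([.45,-.2,.18],down(YAW-90)),(deck(.150,.05),DR)],.3,step=.035)
E
```

```text
start [ 0.4371 -0.3959  0.1786] w 0.048 rows 15
[0.006,0.021,0,0,0,0.127,0.3],
[0.008,0.02,0,0,0,0.127,0.3],
[0.011,0.019,0,0,0,0.127,0.3],
[0.013,0.017,0,0,0,0.127,0.3],
[0.015,0.016,0,0,0,0.127,0.3],
[0.017,0.014,0,0,0,0.127,0.3],
[0.019,0.011,0,0,0,0.127,0.3],
[0.02,0.009,0,0,0,0.127,0.3],
[0.021,0.006,0,0,0,0.127,0.3],
[0.014,0.025,0.008,0,0.026,0,0.3],
[0.014,0.025,0.008,0,0.026,0,0.3],
[0.014,0.025,0.008,0,0.026,0,0.3],
[0.013,0.025,0.009,0,0.026,0,0.3],
[0.013,0.025,0.009,0,0.026,0,0.3],
[0.013,0.025,0.01,0,0.026,0,0.3],
```

Emit:
send_rows(
  steps=[
    [0.006,0.021,0,0,0,0.127,0.3],
    [0.008,0.02,0,0,0,0.127,0.3],
    [0.011,0.019,0,0,0,0.127,0.3],
    [0.013,0.017,0,0,0,0.127,0.3],
    [0.015,0.016,0,0,0,0.127,0.3],
    [0.017,0.014,0,0,0,0.127,0.3],
    [0.019,0.011,0,0,0,0.127,0.3],
    [0.02,0.009,0,0,0,0.127,0.3],
    [0.021,0.006,0,0,0,0.1,0.3],
    [0,0,0,0,0,0,0.3],
  ],
)

```text
clock: 27.4
eef_pos: [0.4486, -0.1916, 0.1682]
eef_rot: [-0.007, 0.681, 0.733, -0.001]
contact_force: [-0.6, 0.1, -0.9]
grip_width: 0.0479
```

```bash
python3 - <<'E'
from h import *
plan([(deck(.150,.045),DR)],.3,step=.03)
E
```

```text
start [ 0.4486 -0.1916  0.1682] w 0.0479 rows 6
[0.013,0.025,0.006,-0.002,0.025,-0.004,0.3],
[0.013,0.025,0.007,-0.002,0.025,-0.004,0.3],
[0.013,0.025,0.007,-0.002,0.025,-0.004,0.3],
[0.012,0.025,0.008,-0.002,0.025,-0.004,0.3],
[0.012,0.025,0.008,-0.002,0.025,-0.004,0.3],
[0.012,0.026,0.008,-0.002,0.025,-0.004,0.3],
```

Emit:
send_rows(
  steps=[
    [0.013,0.025,0,-0.002,0.025,-0.004,0.3],
    [0.013,0.025,0.005,-0.002,0.025,-0.004,0.3],
    [0.013,0.025,0.007,-0.002,0.025,-0.004,0.3],
    [0.012,0.025,0.008,-0.002,0.025,-0.004,0.3],
    [0.012,0.025,0.008,-0.002,0.025,-0.004,0.3],
    [0.01,0.02,0.008,-0.002,0.025,-0.004,0.3],
    [0,0,0,0,0,0,0.3],
    [0,0,0,0,0,0,0.3],
  ],
)

```text
clock: 28.2
eef_pos: [0.5864, -0.1052, 0.125]
eef_rot: [-0.064, 0.668, 0.739, 0.052]
contact_force: [0.1, 0.1, -0.7]
grip_width: 0.0481
```

```bash
python3 - <<'E'
from h import *
err(deck(.148,.03),DR)
s=snap("side","s19");t=snap("top","t19");crop(s,240,130,140,120,5,"s19c");crop(t,330,150,120,90,6,"t19c")
E
```

```text
dtool [0.0013 0.008  0.012 ] rot [-0.0089 -0.0078  0.0055] F [ 0.09  0.1  -0.67] w 0.0481 t 28.2
```

View pics/s19c.png

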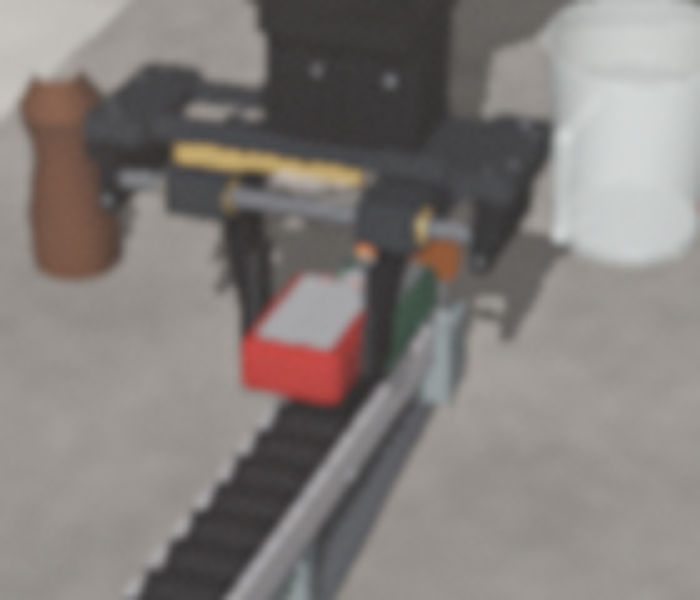

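View pics/t19c.png

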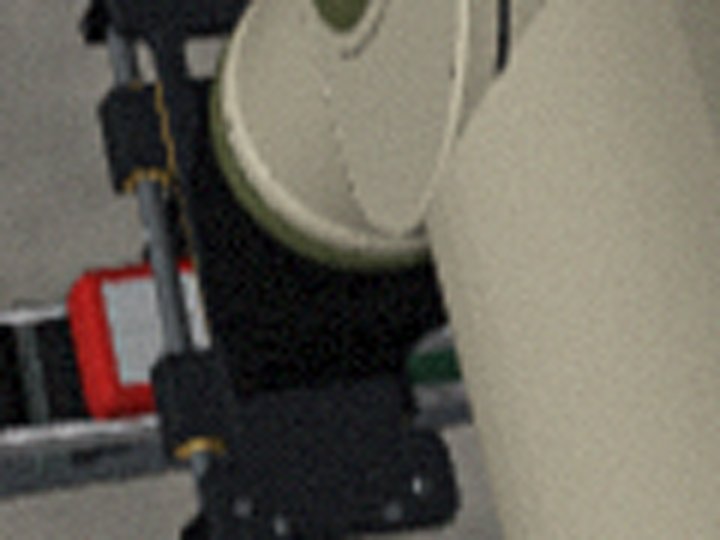

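Emit:
send_rows(
  steps=[
    [0.001,0.008,0.006,-0.009,-0.008,0.005,0.3],
    [0,0,0.006,0,0,0,0.3],
    [0,0,0,0,0,0,0.3],
    [0,0,0,0,0,0,0.3],
  ],
)

```text
clock: 28.7
eef_pos: [0.5933, -0.1036, 0.1134]
eef_rot: [-0.056, 0.672, 0.737, 0.052]
contact_force: [-0.0, -0.3, -1.6]
grip_width: 0.0481
```

```bash
python3 - <<'E'
from h import *
err(deck(.148,.008),DR)
E
```

```text
dtool [0.0024 0.0007 0.0225] rot [ 0.0021  0.0046 -0.0023] F [-0.03 -0.29 -1.58] w 0.0481 t 28.7
```

Emit:
send_rows(
  steps=[
    [0.002,0.001,0.01,0.002,0.004,-0.002,0.3],
    [0,0,0.008,0,0,0,0.3],
    [0,0,0.004,0,0,0,0.3],
    [0,0,0,0,0,0,0.3],
    [0,0,0,0,0,0,0.3],
  ],
)

```text
clock: 29.2
eef_pos: [0.5935, -0.0977, 0.0899]
eef_rot: [-0.058, 0.671, 0.737, 0.052]
contact_force: [-0.6, 0.8, -1.5]
grip_width: 0.0478
```

```bash
python3 - <<'E'
from h import *
err(deck(.148,.004),DR)
s=snap("side","s20");crop(s,240,130,140,120,5,"s20c")
E
```

```text
dtool [0.0003 0.0001 0.0023] rot [-0.0006  0.0003 -0.0001] F [-0.58  0.76 -1.47] w 0.0478 t 29.2
```

View pics/s20c.png

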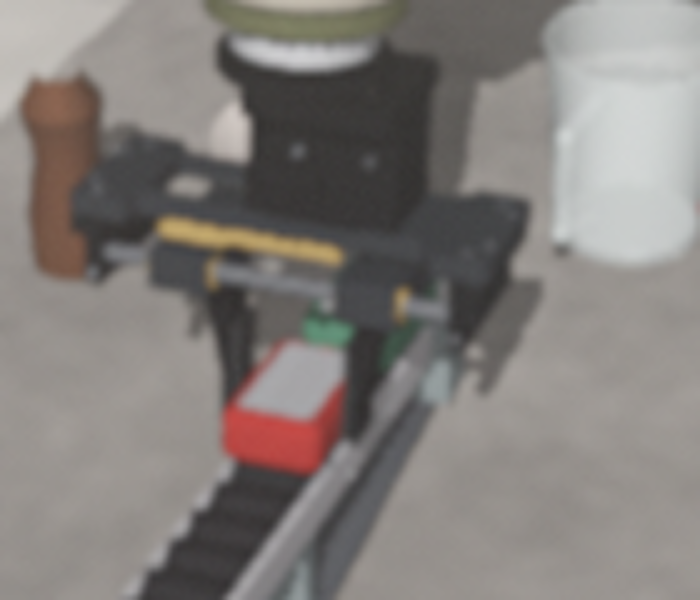

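Emit:
send_rows(
  steps=[
    [0,0,0.002,0,0,0,0.3],
    [0,0,0.002,0,0,0,0.3],
    [0,0,0,0,0,0,0.68],
    [0,0,0,0,0,0,0.68],
    [0,0,0,0,0,0,0.68],
    [0,0,-0.015,0,0,0,0.7],
    [0,0,-0.025,0,0,0,0.7],
    [0,0,-0.035,0,0,0,0.75],
    [0,0,-0.04,0,0,0,0.8],
    [0,0,-0.02,0,0,0,0.8],
    [0,0,0,0,0,0,0.8],
  ],
)

```text
clock: 30.35
eef_pos: [0.5963, -0.1195, 0.2323]
eef_rot: [-0.056, 0.671, 0.738, 0.053]
contact_force: [-0.2, 0.6, -0.4]
grip_width: 0.0693
```

```bash
python3 - <<'E'
from h import *
s=snap("side","s21");crop(s,240,130,140,120,5,"s21c")
meas(["blue","white"])
plan([([.45,.0,.22],down(YAW-90)),([.427,.1008,.15],down(102))],.8,step=.045)
E
```

```text
blue top [0.4256 0.101  0.026 ] tri [0.4269 0.1011 0.0292] gap 0.0033 rect [ 0.427   0.1011  0.0628  0.0314 10.8996]
white top [0.4342 0.2306 0.026 ] tri [0.4351 0.2301 0.0308] gap 0.003 rect [ 0.4346  0.2304  0.0636  0.0337 22.0928]
start [ 0.5947 -0.1187  0.2281] w 0.0693 rows 18
[0.026,-0.027,0.006,0,-0.031,0,0.8],
[0.026,-0.027,0.005,0,-0.031,0,0.8],
[0.026,-0.027,0.004,0,-0.031,0,0.8],
[0.026,-0.027,0.003,0,-0.031,0,0.8],
[0.026,-0.027,0.002,0,-0.031,0,0.8],
[0.008,-0.001,0.005,0,0,-0.13,0.8],
[0.008,0,0.005,0,0,-0.13,0.8],
[0.008,0.001,0.005,0,0,-0.13,0.8],
[0.008,0.002,0.005,0,0,-0.13,0.8],
[0.007,0.003,0.005,0,0,-0.13,0.8],
[0.007,0.004,0.005,0,0,-0.13,0.8],
[0.006,0.005,0.005,0,0,-0.13,0.8],
[0.006,0.006,0.005,0,0,-0.13,0.8],
[0.005,0.006,0.005,0,0,-0.13,0.8],
[0.004,0.007,0.005,0,0,-0.13,0.8],
[0.003,0.007,0.005,0,0,-0.13,0.8],
[0.002,0.008,0.005,0,0,-0.13,0.8],
[0.001,0.008,0.005,0,0,-0.13,0.8],
```

View pics/s21c.png

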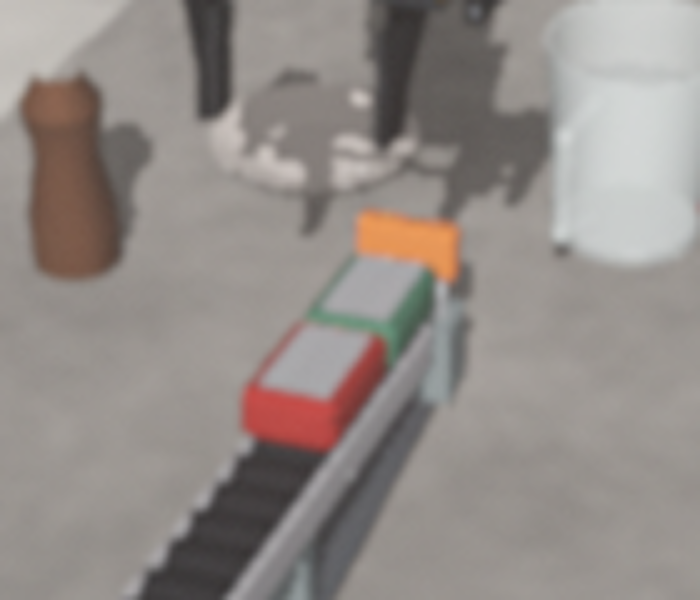

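```bash
cat >> h.py <<'E'
RY=np.array([-UP[1],UP[0],0])
def ondeck(d,uv,h=0):
    o,v=ray(d,uv); q=O+h*NRM; k=np.dot(q-o,NRM)/np.dot(v,NRM); p=o+k*v-O; return np.array([p@DX,p@RY,h])
E
python3 - <<'E'
from h import *
s=snap("side");t=snap("top","t21");crop(t,330,150,120,90,6,"t21c")
S=lambda x,y:(240+(x+.5)/5-.5,130+(y+.5)/5-.5)
print("bottom L,R",ondeck(s,S(244,428)),ondeck(s,S(331,450)))
print("top front L,R",ondeck(s,S(247,392),.026),ondeck(s,S(337,408),.026))
# rail edges: right rail white strip top outer edge; left tips
for p in [(395,345),(340,450),(235,598),(362,435)]: print("rail R",p,ondeck(s,S(*p),-.005))
for p in [(240,445),(205,495),(170,548),(135,592)]: print("rail L",p,ondeck(s,S(*p),-.005))
b,n,c=face(s,(int(240+315/5),int(130+360/5)),177,w=25); print(b,n,ondeck(s,b,.026))
E
```

```text
bottom L,R [ 0.15050416 -0.02605291  0.        ] [0.15455224 0.01796444 0.        ]
top front L,R [ 0.16232032 -0.02016431  0.026     ] [0.16097598 0.02238764 0.026     ]
rail R (395, 345) [ 0.03526825  0.00955732 -0.005     ]
rail R (340, 450) [ 0.14472831  0.01899949 -0.005     ]
rail R (235, 598) [ 0.27733432  0.01951685 -0.005     ]
rail R (362, 435) [ 0.12764619  0.02383642 -0.005     ]
rail L (240, 445) [ 0.15774597 -0.02516181 -0.005     ]
rail L (205, 495) [ 0.20516039 -0.02320249 -0.005     ]
rail L (170, 548) [ 0.25152311 -0.02044355 -0.005     ]
rail L (135, 592) [ 0.28842919 -0.02057973 -0.005     ]
[303.13953488 200.96124031] 129 [ 0.11796721 -0.00228188  0.026     ]
```

View pics/t21c.png

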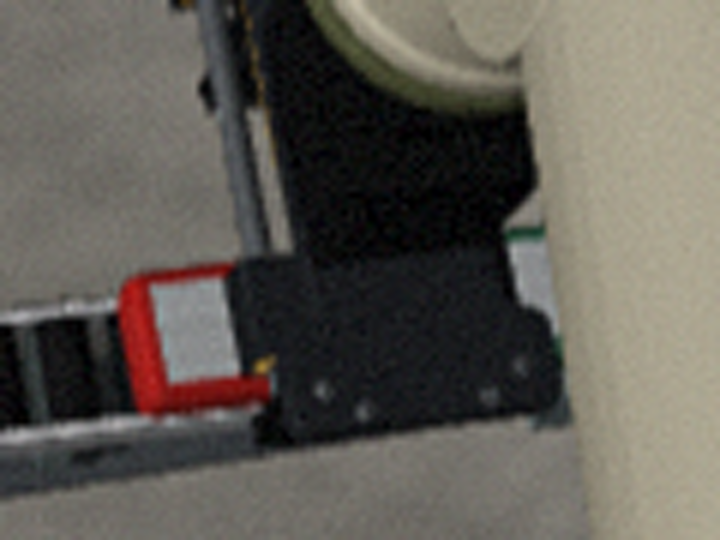

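Emit:
send_rows(
  steps=[
    [0.026,-0.027,0.003,0,-0.031,0,0.8],
    [0.026,-0.027,0.003,0,-0.031,0,0.8],
    [0.026,-0.027,0.003,0,-0.031,0,0.8],
    [0.026,-0.027,0.003,0,-0.031,0,0.8],
    [0.026,-0.027,0.002,0,-0.031,0,0.8],
    [0.008,-0.001,0.005,0,0,-0.13,0.8],
    [0.008,0,0.005,0,0,-0.13,0.8],
    [0.008,0.001,0.005,0,0,-0.13,0.8],
    [0.008,0.002,0.005,0,0,-0.13,0.8],
    [0.007,0.003,0.005,0,0,-0.13,0.8],
    [0.007,0.004,0.005,0,0,-0.13,0.8],
    [0.006,0.005,0.005,0,0,-0.13,0.8],
  ],
)

```text
clock: 31.8
eef_pos: [0.4203, 0.0586, 0.177]
eef_rot: [-0.011, 0.263, 0.965, -0.004]
contact_force: [-0.0, 0.6, -0.8]
grip_width: 0.0694
```

```bash
python3 - <<'E'
from h import *
plan([([.4265,.101,.13],down(101.8))],.8,step=.03)
E
```

```text
start [0.4203 0.0586 0.177 ] w 0.0694 rows 6
[0.003,0.007,0.008,-0.001,-0.004,-0.123,0.8],
[0.002,0.007,0.008,-0.001,-0.004,-0.123,0.8],
[0.001,0.007,0.008,-0.001,-0.004,-0.123,0.8],
[0,0.007,0.008,-0.001,-0.004,-0.123,0.8],
[-0.001,0.007,0.008,-0.001,-0.004,-0.123,0.8],
[-0.002,0.007,0.008,-0.001,-0.004,-0.123,0.8],
```

Emit:
send_rows(
  steps=[
    [0.003,0.007,0.008,-0.001,-0.004,-0.123,0.8],
    [0.002,0.007,0.008,-0.001,-0.004,-0.123,0.8],
    [0.001,0.007,0.008,-0.001,-0.004,-0.123,0.8],
    [0,0.006,0.008,-0.001,-0.004,-0.123,0.8],
    [-0.001,0.005,0.008,-0.001,-0.004,-0.123,0.8],
    [-0.002,0.004,0.008,-0.001,-0.004,-0.08,0.8],
    [0,0,0,0,0,0,0.8],
    [0,0,0,0,0,0,0.8],
  ],
)

```text
clock: 32.6
eef_pos: [0.4193, 0.0977, 0.1203]
eef_rot: [-0.005, -0.099, 0.995, 0.001]
contact_force: [0.4, 0.0, -0.0]
grip_width: 0.0696
```

```bash
python3 - <<'E'
from h import *
err([.4265,.101,.05],down(101.8))
s=snap("side","s22");crop(s,270,240,160,130,5,"s22c")
b,n,c=face(s,(333,315),177); print(b,onz(s,b,.028)); print(cv2.minAreaRect(np.array([onz(s,p,.026)[:2] for p in c],np.float32)))
E
```

```text
dtool [-0.0085  0.0015  0.0702] rot [ 0.0039 -0.0104 -0.0085] F [ 0.44  0.01 -0.01] w 0.0696 t 32.6
[332.61975309 315.64938272] [0.42891417 0.10033582 0.028     ]
((0.4297313690185547, 0.09861382842063904), (0.06422602385282516, 0.031838271766901016), 11.957399368286133)
```

View pics/s22c.png

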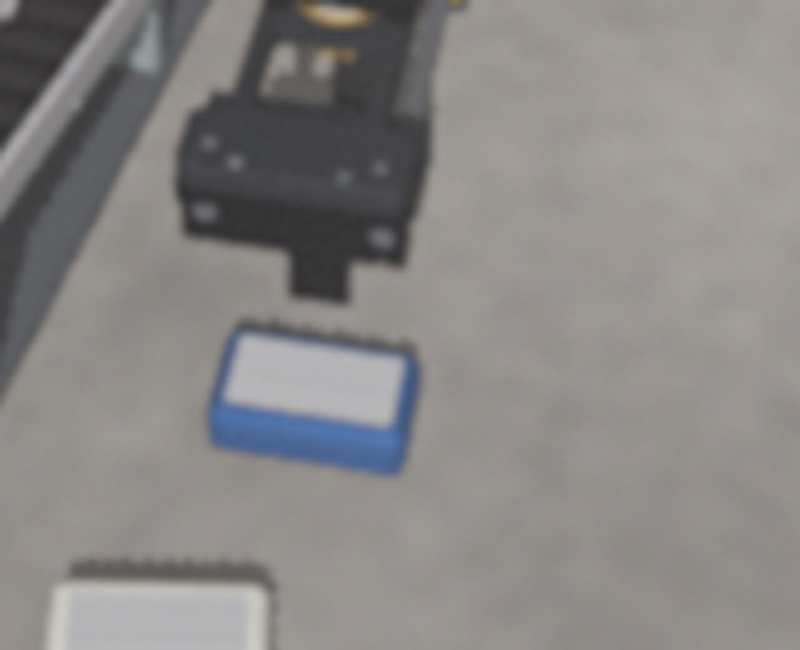

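Emit:
send_rows(
  steps=[
    [-0.006,0.001,0.02,0.004,-0.01,-0.008,0.8],
    [-0.002,0,0.025,0,0,0,0.8],
    [0,0,0.025,0,0,0,0.8],
    [0,0,0.012,0,0,0,0.8],
    [0,0,0,0,0,0,0.8],
    [0,0,0,0,0,0,0.8],
  ],
)

```text
clock: 33.25
eef_pos: [0.429, 0.0986, 0.0382]
eef_rot: [0.002, -0.096, 0.995, -0.001]
contact_force: [-0.1, 0.6, 0.7]
grip_width: 0.0699
```

```bash
python3 - <<'E'
from h import *
err([.4275,.101,.004],down(101.8))
E
```

```text
dtool [0.0011 0.0027 0.0342] rot [-0.0024  0.003  -0.0129] F [-0.07  0.6   0.71] w 0.0699 t 33.25
```

Emit:
send_rows(
  steps=[
    [0.001,0.003,0.01,-0.002,0.003,-0.013,0.8],
    [0,0,0.01,0,0,0,0.8],
    [0,0,0.008,0,0,0,0.8],
    [0,0,0.003,0,0,0,0.8],
    [0,0,0,0,0,0,0.8],
    [0,0,0,0,0,0,0.8],
  ],
)

```text
clock: 33.85
eef_pos: [0.4291, 0.1014, 0.0068]
eef_rot: [0.002, -0.103, 0.995, -0.001]
contact_force: [0.7, 0.0, -0.7]
grip_width: 0.0696
```

```bash
python3 - <<'E'
from h import *
err([.4275,.101,.004],down(101.8))
E
```

```text
dtool [ 0.0017 -0.      0.0028] rot [-0.0017  0.0032 -0.0003] F [ 0.69  0.03 -0.73] w 0.0696 t 33.85
```

Emit:
send_rows(
  steps=[
    [0.001,0,0.003,0,0,0,0.8],
    [0,0,0,0,0,0,0.3],
    [0,0,0,0,0,0,0.3],
    [0,0,0,0,0,0,0.3],
    [0,0,0,0,0,0,0.3],
    [0,0,0,0,0,0,0.3],
  ],
)

```text
clock: 34.45
eef_pos: [0.4286, 0.101, 0.0042]
eef_rot: [0.002, -0.102, 0.995, -0.001]
contact_force: [-0.3, 0.9, -2.4]
grip_width: 0.0474
```

Emit:
send_rows(
  steps=[
    [0,0,-0.02,0,0,0,0.3],
    [0,0,-0.035,0,0,0,0.3],
    [0,0,-0.045,0,0,0,0.3],
    [0,0,-0.045,0,0,0,0.3],
    [0,0,-0.025,0,0,0,0.3],
    [0,0,0,0,0,0,0.3],
  ],
)

```text
clock: 35.05
eef_pos: [0.4258, 0.1019, 0.179]
eef_rot: [-0.0, -0.104, 0.995, -0.0]
contact_force: [0.7, 0.0, -1.0]
grip_width: 0.0476
```

```bash
python3 - <<'E'
from h import *
plan([([.44,.03,.19],down(YAW-90)),(deck(.235,.045)+.001*RY,DR)],.3,step=.03)
E
```

```text
start [0.4258 0.1019 0.179 ] w 0.0476 rows 19
[0,-0.006,-0.001,0,0,0.13,0.3],
[-0.001,-0.006,-0.001,0,0,0.13,0.3],
[-0.001,-0.005,-0.001,0,0,0.13,0.3],
[-0.002,-0.005,-0.001,0,0,0.13,0.3],
[-0.003,-0.005,-0.001,0,0,0.13,0.3],
[-0.003,-0.005,-0.001,0,0,0.13,0.3],
[-0.004,-0.004,-0.001,0,0,0.13,0.3],
[-0.004,-0.004,-0.001,0,0,0.13,0.3],
[-0.005,-0.003,-0.001,0,0,0.13,0.3],
[-0.005,-0.002,-0.001,0,0,0.13,0.3],
[-0.005,-0.002,-0.001,0,0,0.13,0.3],
[-0.006,-0.001,-0.001,0,0,0.13,0.3],
[-0.006,0,-0.001,0,0,0.13,0.3],
[-0.01,0.023,0.008,0,0.026,0,0.3],
[-0.01,0.023,0.008,0,0.026,0,0.3],
[-0.011,0.023,0.008,0,0.026,0,0.3],
[-0.011,0.023,0.007,0,0.026,0,0.3],
[-0.011,0.023,0.007,0,0.026,0,0.3],
[-0.011,0.023,0.007,0,0.026,0,0.3],
```

Emit:
send_rows(
  steps=[
    [0,-0.006,-0.001,0,0,0.13,0.3],
    [-0.001,-0.006,-0.001,0,0,0.13,0.3],
    [-0.001,-0.005,-0.001,0,0,0.13,0.3],
    [-0.002,-0.005,-0.001,0,0,0.13,0.3],
    [-0.003,-0.005,-0.001,0,0,0.13,0.3],
    [-0.003,-0.005,-0.001,0,0,0.13,0.3],
    [-0.004,-0.004,-0.001,0,0,0.13,0.3],
    [-0.004,-0.004,-0.001,0,0,0.13,0.3],
    [-0.005,-0.003,-0.001,0,0,0.13,0.3],
    [-0.005,-0.002,-0.001,0,0,0.13,0.3],
    [-0.005,-0.002,-0.001,0,0,0.13,0.3],
    [-0.006,-0.001,-0.001,0,0,0.13,0.3],
  ],
)

```text
clock: 36.25
eef_pos: [0.4299, 0.0316, 0.1788]
eef_rot: [-0.005, 0.649, 0.761, -0.006]
contact_force: [-0.3, -0.3, -1.4]
grip_width: 0.0478
```

```bash
python3 - <<'E'
from h import *
plan([(deck(.228,.055)+.001*RY,DR)],.3,step=.028)
E
```

```text
start [0.4299 0.0316 0.1788] w 0.0478 rows 7
[-0.012,0.021,0.004,-0.003,0.022,0.009,0.3],
[-0.012,0.021,0.004,-0.003,0.022,0.009,0.3],
[-0.012,0.021,0.003,-0.003,0.022,0.009,0.3],
[-0.011,0.021,0.003,-0.003,0.022,0.009,0.3],
[-0.011,0.021,0.003,-0.003,0.022,0.009,0.3],
[-0.011,0.021,0.003,-0.003,0.022,0.009,0.3],
[-0.011,0.021,0.003,-0.003,0.022,0.009,0.3],
```

Emit:
send_rows(
  steps=[
    [-0.012,0.021,0.002,-0.003,0.022,0.009,0.3],
    [-0.012,0.021,0.003,-0.003,0.022,0.009,0.3],
    [-0.012,0.021,0.003,-0.003,0.022,0.009,0.3],
    [-0.011,0.021,0.003,-0.003,0.022,0.009,0.3],
    [-0.011,0.021,0.003,-0.003,0.022,0.009,0.3],
    [-0.011,0.021,0.003,-0.003,0.022,0.009,0.3],
    [-0.011,0.02,0.003,-0.003,0.022,0.005,0.3],
    [0,0,0,0,0,0,0.3],
    [0,0,0,0,0,0,0.3],
  ],
)

```text
clock: 37.15
eef_pos: [0.5849, -0.0302, 0.1363]
eef_rot: [-0.064, 0.673, 0.736, 0.049]
contact_force: [-0.1, 0.9, -1.5]
grip_width: 0.0476
```

```bash
python3 - <<'E'
from h import *
err(deck(.228,.03)+.001*RY,DR)
s=snap("side","s23");crop(s,220,150,140,120,5,"s23c")
E
```

```text
dtool [0.0058 0.0014 0.0116] rot [-0.0137 -0.0039 -0.006 ] F [-0.09  0.92 -1.53] w 0.0476 t 37.15
```

View pics/s23c.png

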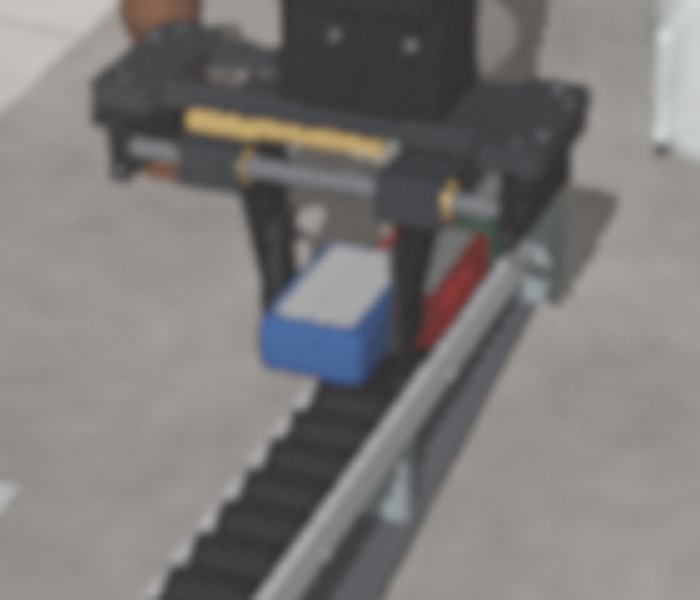

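Emit:
send_rows(
  steps=[
    [0.006,0.001,0.006,-0.013,-0.004,-0.006,0.3],
    [0,0,0.005,0,0,0,0.3],
    [0,0,0,0,0,0,0.3],
    [0,0,0,0,0,0,0.3],
  ],
)

```text
clock: 37.6
eef_pos: [0.583, -0.0202, 0.1255]
eef_rot: [-0.057, 0.67, 0.739, 0.052]
contact_force: [0.6, 0.3, -1.9]
grip_width: 0.0478
```

```bash
python3 - <<'E'
from h import *
err(deck(.228,.008)+.001*RY,DR)
E
```

```text
dtool [-0.0025  0.0022  0.0213] rot [-0.0007  0.0027  0.0036] F [ 0.6   0.27 -1.9 ] w 0.0478 t 37.6
```

Emit:
send_rows(
  steps=[
    [-0.002,0.002,0.009,0,0.003,0.004,0.3],
    [0,0,0.008,0,0,0,0.3],
    [0,0,0.004,0,0,0,0.3],
    [0,0,0,0,0,0,0.3],
    [0,0,0,0,0,0,0.3],
  ],
)

```text
clock: 38.1
eef_pos: [0.5849, -0.0188, 0.1025]
eef_rot: [-0.058, 0.671, 0.737, 0.052]
contact_force: [0.4, -0.7, -1.7]
grip_width: 0.0477
```

```bash
python3 - <<'E'
from h import *
err(deck(.228,.004)+.001*RY,DR)
s=snap("side","s24");crop(s,220,150,140,120,5,"s24c")
E
```

```text
dtool [-0.0001  0.0002  0.0024] rot [-0.0007  0.     -0.0011] F [ 0.42 -0.69 -1.71] w 0.0477 t 38.1
```

View pics/s24c.png

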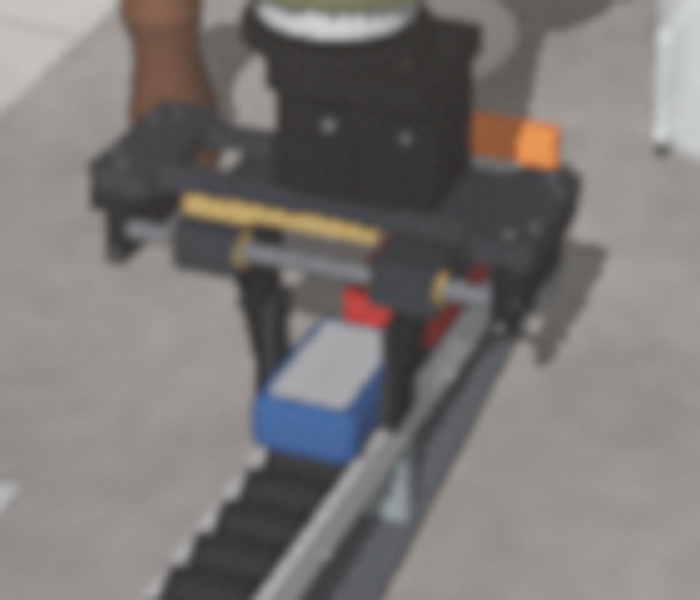

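Emit:
send_rows(
  steps=[
    [0,0,0.002,0,0,0,0.3],
    [0,0,0.002,0,0,0,0.3],
    [0,0,0,0,0,0,0.68],
    [0,0,0,0,0,0,0.68],
    [0,0,0,0,0,0,0.68],
    [0,0,-0.015,0,0,0,0.7],
    [0,0,-0.025,0,0,0,0.7],
    [0,0,-0.035,0,0,0,0.75],
    [0,0,-0.04,0,0,0,0.8],
    [0,0,-0.02,0,0,0,0.8],
    [0,0,0,0,0,0,0.8],
  ],
)

```text
clock: 39.25
eef_pos: [0.5875, -0.0401, 0.2445]
eef_rot: [-0.057, 0.671, 0.737, 0.054]
contact_force: [-0.2, -0.2, -0.7]
grip_width: 0.0692
```

```bash
python3 - <<'E'
from h import *
s=snap("side","s25");crop(s,220,150,140,120,5,"s25c")
meas(["white"])
plan([([.45,.1,.22],down(YAW-90)),([.4345,.2303,.15],down(111.7))],.8,step=.045)
E
```

```text
white top [0.4343 0.2305 0.026 ] tri [0.4352 0.23   0.0305] gap 0.0028 rect [ 0.4344  0.2308  0.0639  0.0328 22.0928]
start [ 0.5859 -0.0395  0.2404] w 0.0696 rows 19
[0.029,-0.024,0.009,0,-0.032,0,0.8],
[0.03,-0.024,0.008,0,-0.032,0,0.8],
[0.03,-0.024,0.007,0,-0.032,0,0.8],
[0.03,-0.024,0.006,0,-0.032,0,0.8],
[0.03,-0.024,0.005,0,-0.032,0,0.8],
[0.009,0,0.005,0,0,-0.133,0.8],
[0.009,0.001,0.005,0,0,-0.133,0.8],
[0.009,0.002,0.005,0,0,-0.133,0.8],
[0.009,0.003,0.005,0,0,-0.133,0.8],
[0.008,0.005,0.005,0,0,-0.133,0.8],
[0.008,0.006,0.005,0,0,-0.133,0.8],
[0.007,0.007,0.005,0,0,-0.133,0.8],
[0.006,0.007,0.005,0,0,-0.133,0.8],
[0.005,0.008,0.005,0,0,-0.133,0.8],
[0.004,0.009,0.005,0,0,-0.133,0.8],
[0.002,0.009,0.005,0,0,-0.133,0.8],
[0.001,0.009,0.005,0,0,-0.133,0.8],
[0,0.009,0.005,0,0,-0.133,0.8],
[-0.001,0.009,0.005,0,0,-0.133,0.8],
```

View pics/s25c.png

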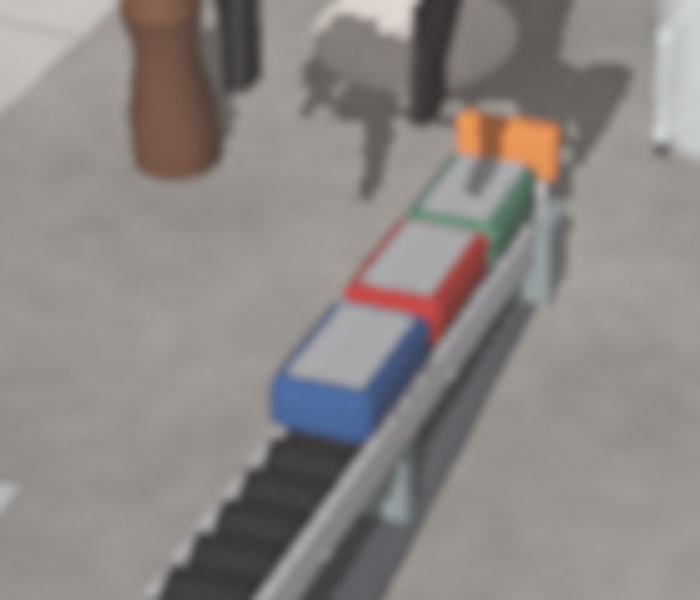

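Emit:
send_rows(
  steps=[
    [0.029,-0.024,0.007,0,-0.032,0,0.8],
    [0.03,-0.024,0.007,0,-0.032,0,0.8],
    [0.03,-0.024,0.007,0,-0.032,0,0.8],
    [0.03,-0.024,0.006,0,-0.032,0,0.8],
    [0.03,-0.024,0.005,0,-0.032,0,0.8],
    [0.009,0,0.005,0,0,-0.133,0.8],
    [0.009,0.001,0.005,0,0,-0.133,0.8],
    [0.009,0.002,0.005,0,0,-0.133,0.8],
    [0.009,0.003,0.005,0,0,-0.133,0.8],
    [0.008,0.005,0.005,0,0,-0.133,0.8],
    [0.008,0.006,0.005,0,0,-0.133,0.8],
    [0.007,0.007,0.005,0,0,-0.133,0.8],
  ],
)

```text
clock: 40.6
eef_pos: [0.4279, 0.1695, 0.1706]
eef_rot: [-0.01, 0.252, 0.968, -0.009]
contact_force: [-0.9, -0.5, -0.4]
grip_width: 0.0697
```

```bash
python3 - <<'E'
from h import *
plan([([.4348,.2302,.12],down(111.7))],.8,step=.03)
E
```

```text
start [0.4279 0.1695 0.1706] w 0.0697 rows 7
[0.003,0.008,0.007,-0.002,-0.003,-0.127,0.8],
[0.002,0.009,0.007,-0.002,-0.003,-0.127,0.8],
[0.001,0.009,0.007,-0.002,-0.003,-0.127,0.8],
[0,0.009,0.007,-0.002,-0.003,-0.127,0.8],
[-0.001,0.009,0.007,-0.002,-0.003,-0.127,0.8],
[-0.002,0.009,0.007,-0.002,-0.003,-0.127,0.8],
[-0.003,0.008,0.007,-0.002,-0.003,-0.127,0.8],
```

Emit:
send_rows(
  steps=[
    [0.003,0.008,0.007,-0.002,-0.003,-0.127,0.8],
    [0.002,0.009,0.007,-0.002,-0.003,-0.127,0.8],
    [0.001,0.009,0.007,-0.002,-0.003,-0.127,0.8],
    [0,0.009,0.007,-0.002,-0.003,-0.127,0.8],
    [-0.002,0.008,0.007,-0.002,-0.003,-0.127,0.8],
    [-0.003,0.007,0.007,-0.002,-0.003,-0.127,0.8],
    [-0.004,0.005,0.004,-0.002,-0.003,-0.09,0.8],
    [0,0,0,0,0,0,0.8],
    [0,0,0,0,0,0,0.8],
  ],
)

```text
clock: 41.5
eef_pos: [0.4287, 0.2273, 0.1118]
eef_rot: [-0.01, -0.192, 0.981, 0.001]
contact_force: [0.1, -0.4, 0.1]
grip_width: 0.0695
```

```bash
python3 - <<'E'
from h import *
err([.4348,.2302,.05],down(111.7))
s=snap("side","s26");crop(s,240,280,160,130,5,"s26c")
b,n,c=face(s,(300,368),177); print(b,onz(s,b,.030)); print(cv2.minAreaRect(np.array([onz(s,p,.026)[:2] for p in c],np.float32)))
E
```

```text
dtool [-0.0079 -0.      0.0617] rot [ 0.0064 -0.0187  0.0078] F [ 0.06 -0.37  0.09] w 0.0695 t 41.5
[300.84337349 365.39759036] [0.43652602 0.23041778 0.03      ]
((0.4381053149700165, 0.22693008184432983), (0.06489937752485275, 0.033707454800605774), 23.452713012695312)
```

View pics/s26c.png

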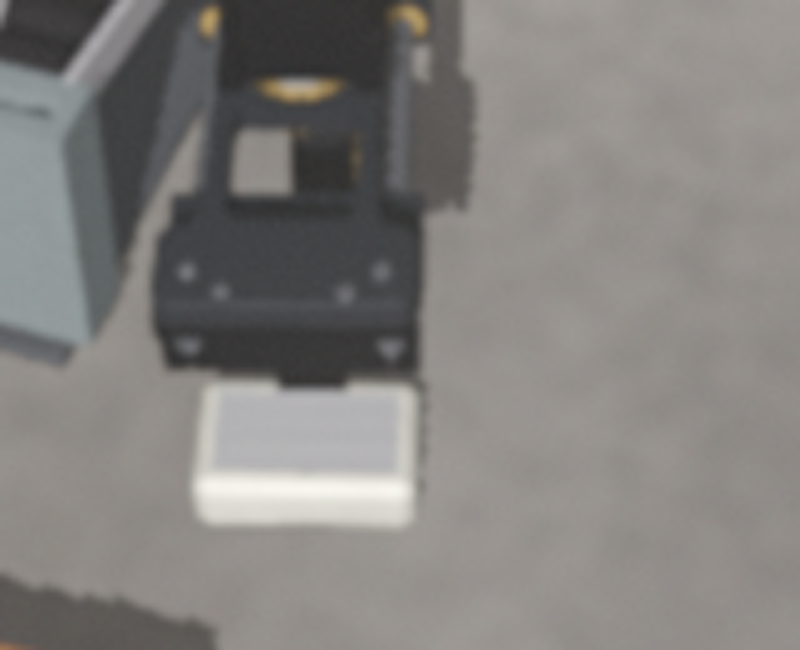

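Emit:
send_rows(
  steps=[
    [-0.006,0,0.015,0.006,-0.018,0.008,0.8],
    [-0.002,0,0.025,0,0,0,0.8],
    [0,0,0.022,0,0,0,0.8],
    [0,0,0.01,0,0,0,0.8],
    [0,0,0,0,0,0,0.8],
    [0,0,0,0,0,0,0.8],
  ],
)

```text
clock: 42.15
eef_pos: [0.4372, 0.2283, 0.0392]
eef_rot: [0.001, -0.182, 0.983, -0.001]
contact_force: [-0.3, -0.2, 0.9]
grip_width: 0.0691
```

```bash
python3 - <<'E'
from h import *
err([.4350,.2302,.004],down(111.7))
E
```

```text
dtool [0.0014 0.0027 0.0352] rot [-0.0029  0.002  -0.0136] F [-0.29 -0.22  0.93] w 0.0691 t 42.15
```

Emit:
send_rows(
  steps=[
    [0.001,0.003,0.01,-0.003,0.002,-0.013,0.8],
    [0,0,0.01,0,0,0,0.8],
    [0,0,0.009,0,0,0,0.8],
    [0,0,0.003,0,0,0,0.8],
    [0,0,0,0,0,0,0.8],
    [0,0,0,0,0,0,0.8],
  ],
)

```text
clock: 42.75
eef_pos: [0.4363, 0.2312, 0.0063]
eef_rot: [0.001, -0.188, 0.982, 0.0]
contact_force: [0.3, 0.2, -0.1]
grip_width: 0.0701
```

```bash
python3 - <<'E'
from h import *
err([.4350,.2302,.004],down(111.7))
E
```

```text
dtool [ 0.0016 -0.0005  0.0023] rot [ 0.0001  0.0024 -0.0009] F [ 0.35  0.19 -0.05] w 0.0701 t 42.75
```

Emit:
send_rows(
  steps=[
    [0.001,0,0.002,0,0,0,0.8],
    [0,0,0,0,0,0,0.3],
    [0,0,0,0,0,0,0.3],
    [0,0,0,0,0,0,0.3],
    [0,0,0,0,0,0,0.3],
    [0,0,0,0,0,0,0.3],
  ],
)

```text
clock: 43.35
eef_pos: [0.4357, 0.231, 0.0049]
eef_rot: [0.002, -0.188, 0.982, 0.0]
contact_force: [-0.0, -0.0, -1.8]
grip_width: 0.0479
```

Emit:
send_rows(
  steps=[
    [0,0,-0.02,0,0,0,0.3],
    [0,0,-0.035,0,0,0,0.3],
    [0,0,-0.045,0,0,0,0.3],
    [0,0,-0.045,0,0,0,0.3],
    [0,0,-0.04,0,0,0,0.3],
    [0,0,0,0,0,0,0.3],
  ],
)

```text
clock: 43.95
eef_pos: [0.4331, 0.2306, 0.1947]
eef_rot: [-0.001, -0.189, 0.982, 0.0]
contact_force: [0.2, 0.4, -1.9]
grip_width: 0.0482
```

```bash
python3 - <<'E'
from h import *
plan([([.44,.12,.20],down(YAW-90)),(deck(.312,.05)+.001*RY,DR)],.3,step=.03)
E
```

```text
start [0.4331 0.2306 0.1947] w 0.0482 rows 20
[0.002,-0.008,0,0,0,0.133,0.3],
[0.001,-0.008,0,0,0,0.133,0.3],
[0,-0.008,0,0,0,0.133,0.3],
[-0.001,-0.008,0,0,0,0.133,0.3],
[-0.002,-0.008,0,0,0,0.133,0.3],
[-0.003,-0.007,0,0,0,0.133,0.3],
[-0.004,-0.007,0,0,0,0.133,0.3],
[-0.005,-0.006,0,0,0,0.133,0.3],
[-0.005,-0.006,0,0,0,0.133,0.3],
[-0.006,-0.005,0,0,0,0.133,0.3],
[-0.007,-0.004,0,0,0,0.133,0.3],
[-0.007,-0.003,0,0,0,0.133,0.3],
[-0.008,-0.002,0,0,0,0.133,0.3],
[-0.008,-0.001,0,0,0,0.133,0.3],
[-0.013,0.022,0.007,0,0.026,0,0.3],
[-0.013,0.022,0.007,0,0.026,0,0.3],
[-0.013,0.022,0.006,0,0.026,0,0.3],
[-0.013,0.022,0.006,0,0.026,0,0.3],
[-0.013,0.022,0.006,0,0.026,0,0.3],
[-0.013,0.022,0.005,0,0.026,0,0.3],
```

Emit:
send_rows(
  steps=[
    [0.002,-0.008,0,0,0,0.133,0.3],
    [0.001,-0.008,0,0,0,0.133,0.3],
    [0,-0.008,0,0,0,0.133,0.3],
    [-0.001,-0.008,0,0,0,0.133,0.3],
    [-0.002,-0.008,0,0,0,0.133,0.3],
    [-0.003,-0.007,0,0,0,0.133,0.3],
    [-0.004,-0.007,0,0,0,0.133,0.3],
    [-0.005,-0.006,0,0,0,0.133,0.3],
    [-0.005,-0.006,0,0,0,0.133,0.3],
    [-0.006,-0.005,0,0,0,0.133,0.3],
    [-0.007,-0.004,0,0,0,0.133,0.3],
    [-0.007,-0.003,0,0,0,0.133,0.3],
  ],
)

```text
clock: 45.15
eef_pos: [0.4359, 0.1302, 0.1868]
eef_rot: [-0.002, 0.596, 0.803, -0.005]
contact_force: [0.5, 0.4, -1.4]
grip_width: 0.0478
```

```bash
python3 - <<'E'
from h import *
plan([(deck(.312,.055)+.001*RY,DR)],.3,step=.026)
E
```

```text
start [0.4359 0.1302 0.1868] w 0.0478 rows 7
[-0.016,0.016,0.003,-0.004,0.023,0.028,0.3],
[-0.016,0.017,0.003,-0.004,0.023,0.028,0.3],
[-0.015,0.017,0.003,-0.004,0.023,0.028,0.3],
[-0.015,0.018,0.002,-0.004,0.023,0.028,0.3],
[-0.014,0.018,0.002,-0.004,0.023,0.028,0.3],
[-0.014,0.018,0.002,-0.004,0.023,0.028,0.3],
[-0.013,0.019,0.002,-0.004,0.023,0.028,0.3],
```

Emit:
send_rows(
  steps=[
    [-0.016,0.016,0.001,-0.004,0.023,0.028,0.3],
    [-0.016,0.017,0.002,-0.004,0.023,0.028,0.3],
    [-0.015,0.017,0.002,-0.004,0.023,0.028,0.3],
    [-0.015,0.018,0.002,-0.004,0.023,0.028,0.3],
    [-0.014,0.018,0.002,-0.004,0.023,0.028,0.3],
    [-0.014,0.018,0.002,-0.004,0.023,0.028,0.3],
    [-0.01,0.018,0.002,-0.004,0.023,0.028,0.3],
    [0,0,0,0,0,0,0.3],
    [0,0,0,0,0,0,0.3],
  ],
)

```text
clock: 46.05
eef_pos: [0.5767, 0.0524, 0.1565]
eef_rot: [-0.062, 0.676, 0.733, 0.051]
contact_force: [0.4, 1.1, -1.1]
grip_width: 0.0481
```

```bash
python3 - <<'E'
from h import *
err(deck(.312,.03)+.001*RY,DR)
s=snap("side","s27");crop(s,200,170,150,130,5,"s27c")
E
```

```text
dtool [0.0046 0.0018 0.0185] rot [-0.007  -0.0031 -0.0137] F [ 0.41  1.1  -1.14] w 0.0481 t 46.05
```

View pics/s27c.png

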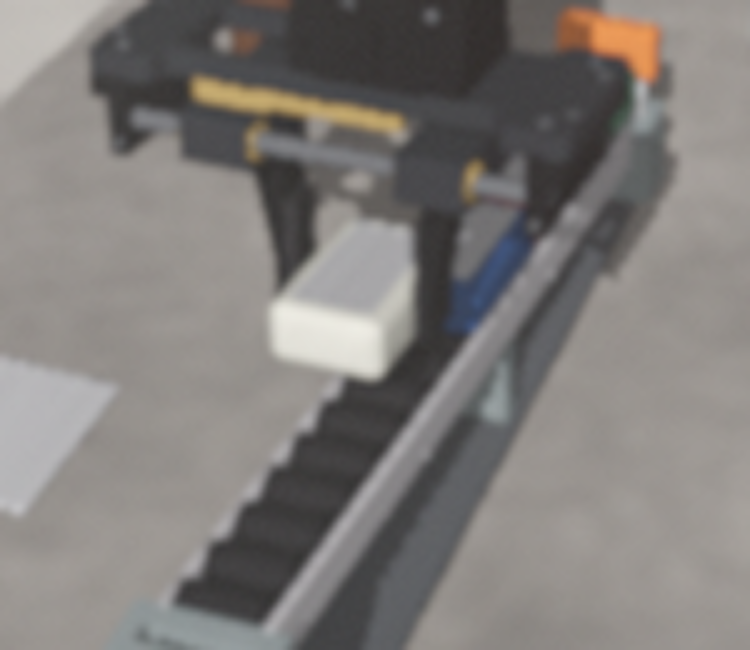

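Emit:
send_rows(
  steps=[
    [0.005,0.002,0.01,-0.007,-0.003,-0.013,0.3],
    [0,0,0.007,0,0,0,0.3],
    [0,0,0,0,0,0,0.3],
    [0,0,0,0,0,0,0.3],
  ],
)

```text
clock: 46.5
eef_pos: [0.5758, 0.0628, 0.139]
eef_rot: [-0.057, 0.669, 0.739, 0.052]
contact_force: [-0.4, 0.3, -0.8]
grip_width: 0.0477
```

```bash
python3 - <<'E'
from h import *
err(deck(.312,.008)+.001*RY,DR)
E
```

```text
dtool [-0.0029  0.0015  0.0216] rot [-0.0005  0.0024  0.0051] F [-0.35  0.32 -0.79] w 0.0477 t 46.5
```

Emit:
send_rows(
  steps=[
    [-0.002,0.001,0.009,0,0.002,0.005,0.3],
    [0,0,0.008,0,0,0,0.3],
    [0,0,0.004,0,0,0,0.3],
    [0,0,0,0,0,0,0.3],
    [0,0,0,0,0,0,0.3],
  ],
)

```text
clock: 47.0
eef_pos: [0.5767, 0.0642, 0.1161]
eef_rot: [-0.058, 0.671, 0.737, 0.052]
contact_force: [0.3, 0.3, -1.2]
grip_width: 0.0478
```

```bash
python3 - <<'E'
from h import *
err(deck(.312,.005)+.001*RY,DR)
s=snap("side","s28");crop(s,200,170,150,130,5,"s28c")
E
```

```text
dtool [-0.0006  0.0006  0.0018] rot [-0.0005  0.0007 -0.0004] F [ 0.31  0.34 -1.21] w 0.0478 t 47.0
```

View pics/s28c.png

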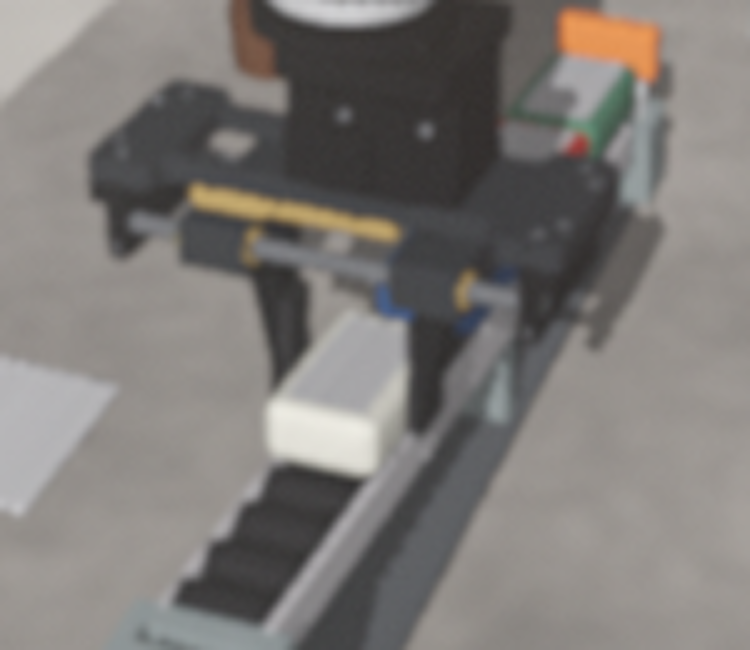

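Emit:
send_rows(
  steps=[
    [0,0,0.002,0,0,0,0.3],
    [0,0,0.002,0,0,0,0.3],
    [0,0,0,0,0,0,0.68],
    [0,0,0,0,0,0,0.68],
    [0,0,0,0,0,0,0.68],
    [0,0,-0.015,0,0,0,0.7],
    [0,0,-0.025,0,0,0,0.7],
    [0,0,-0.035,0,0,0,0.7],
    [0,0,-0.04,0,0,0,0.6],
    [0,0,-0.02,0,0,0,0.5],
    [0,0,0,0,0,0,0.5],
  ],
)

```text
clock: 48.15
eef_pos: [0.5792, 0.0432, 0.2583]
eef_rot: [-0.057, 0.671, 0.738, 0.054]
contact_force: [-0.2, 0.6, -0.8]
grip_width: 0.0467
```

```bash
python3 - <<'E'
from h import *
s=snap("side","s29");t=snap("top","t29");crop(s,200,160,160,140,5,"s29c")
plan([([.48,.2,.25],down(9.5))],.5,step=.045)
E
```

```text
start [0.5782 0.0435 0.2554] w 0.0445 rows 5
[0.032,-0.017,0.006,0.001,-0.031,-0.014,0.5],
[0.033,-0.016,0.005,0.001,-0.031,-0.014,0.5],
[0.033,-0.016,0.004,0.001,-0.031,-0.014,0.5],
[0.034,-0.015,0.003,0.001,-0.031,-0.014,0.5],
[0.034,-0.015,0.002,0.001,-0.031,-0.014,0.5],
```

View pics/s29c.png

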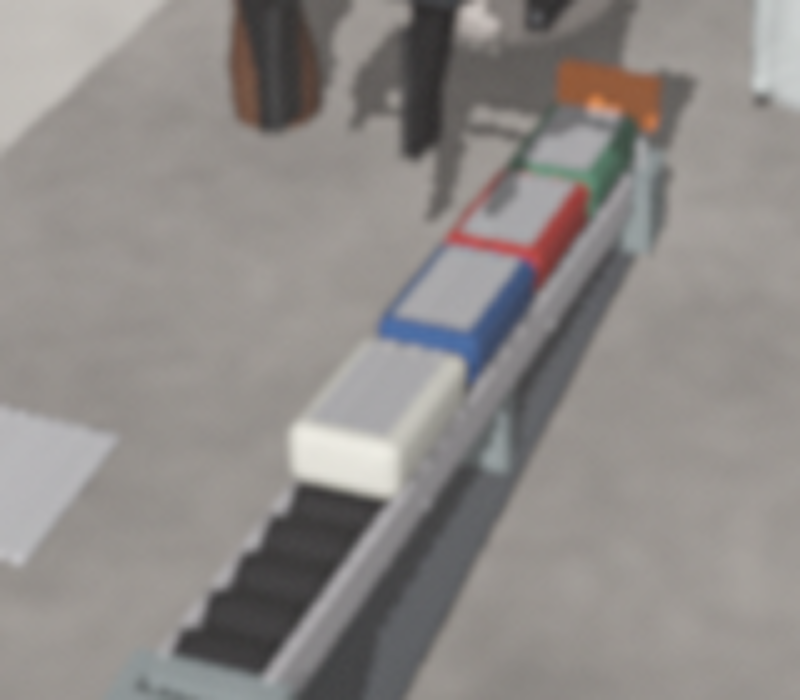

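View pics/t29.png

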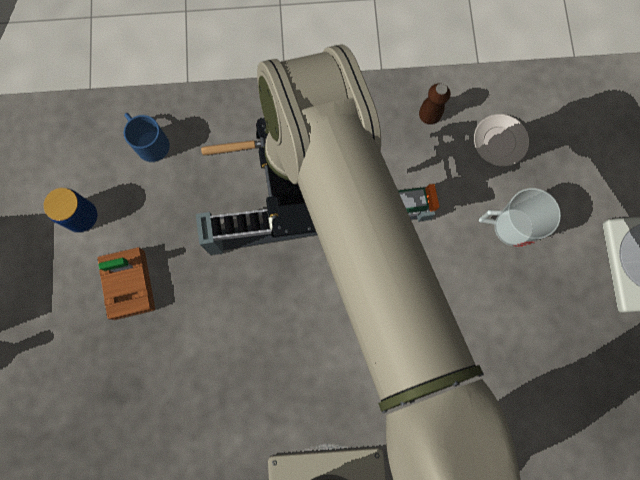

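Emit:
send_rows(
  steps=[
    [0.032,-0.015,0.004,0.001,-0.031,-0.014,0.5],
    [0.033,-0.015,0.004,0.001,-0.031,-0.014,0.5],
    [0.033,-0.015,0.004,0.001,-0.031,-0.014,0.5],
    [0.034,-0.015,0.003,0.001,-0.031,-0.014,0.5],
    [0.034,-0.012,0.002,0.001,-0.031,-0.014,0.5],
    [0.04,0,0.005,0,0,0,0.45],
    [0.04,0,0.005,0,0,0,0.45],
    [0.035,0,0.005,0,0,0,0.45],
    [0,0,0,0,0,0,0.45],
  ],
)

```text
clock: 49.15
eef_pos: [0.4574, 0.3197, 0.2268]
eef_rot: [-0.002, 0.646, 0.763, -0.007]
contact_force: [-0.8, -0.2, -0.4]
grip_width: 0.0395
```

```bash
python3 - <<'E'
from h import *
plan([([.5117,.4004,.14],down(9.7))],.45,step=.03)
s=snap("side","s30");t=snap("top","t30")
# green blade moved? 
for d in (t,s):
    m=cv2.inRange(hsv(d),(55,120,60),(75,255,255)); n,l,st,c=cv2.connectedComponentsWithStats(m)
    for i in range(1,n):
        if st[i,4]>60: print(d["n"],st[i],c[i])
E
```

```text
start [0.4574 0.3197 0.2268] w 0.0395 rows 5
[0.014,0.014,0.017,-0.003,0.001,-0.001,0.45],
[0.014,0.014,0.017,-0.003,0.001,-0.001,0.45],
[0.014,0.014,0.017,-0.003,0.001,-0.001,0.45],
[0.014,0.013,0.017,-0.003,0.001,-0.001,0.45],
[0.014,0.013,0.017,-0.003,0.001,-0.001,0.45],
side [195 398  19  36 271] [203.42435424 415.86715867]
```

View pics/s30.png

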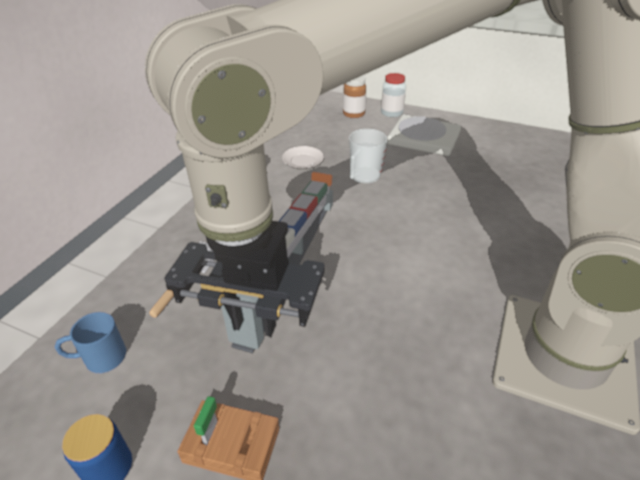

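The side view has the green handle unmoved at (203.4,415.9), and all the tins are still in the row. Approaching the green blade.

Emit:
send_rows(
  steps=[
    [0.014,0.014,0.008,-0.003,0.001,-0.001,0.45],
    [0.014,0.014,0.012,-0.003,0.001,-0.001,0.45],
    [0.014,0.014,0.015,-0.003,0.001,-0.001,0.45],
    [0.014,0.013,0.017,-0.003,0.001,-0.001,0.45],
    [0.01,0.009,0.015,-0.003,0.001,-0.001,0.45],
    [0,0,0,0,0,0,0.45],
    [0,0,0,0,0,0,0.45],
  ],
)

```text
clock: 49.95
eef_pos: [0.5206, 0.3794, 0.1535]
eef_rot: [0.005, 0.652, 0.758, -0.004]
contact_force: [-0.3, -0.1, 0.4]
grip_width: 0.0388
```

```bash
python3 - <<'E'
from h import *
err([.5117,.4004,.12],down(9.7))
s=snap("side","s31");crop(s,120,270,220,210,3,"s31c")
E
```

```text
dtool [ 0.0225 -0.0057  0.0332] rot [ 0.0009  0.0124 -0.0184] F [-0.27 -0.1   0.45] w 0.0388 t 49.95
```

View pics/s31c.png

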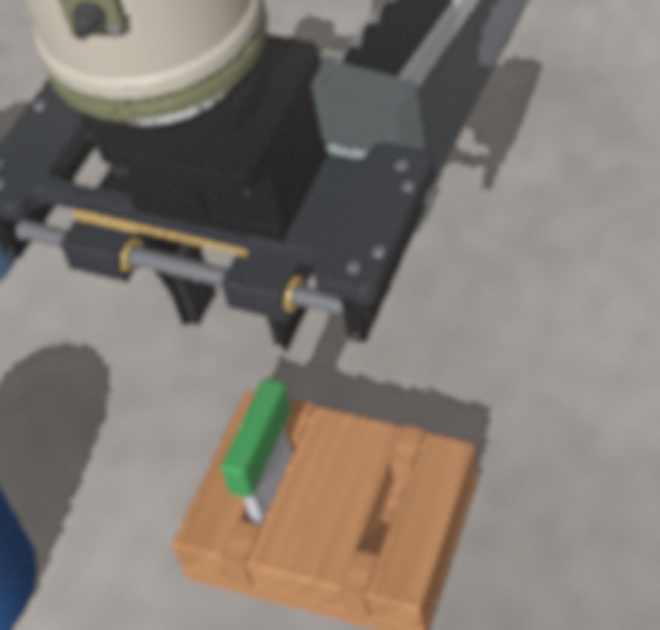

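Emit:
send_rows(
  steps=[
    [0.011,-0.003,0,0,0.006,-0.009,0.45],
    [0.01,-0.003,0.005,0,0.006,-0.009,0.45],
    [0,0,0.01,0,0,0,0.45],
    [0,0,0.01,0,0,0,0.45],
    [0,0,0,0,0,0,0.45],
    [0,0,0,0,0,0,0.45],
  ],
)

```text
clock: 50.6
eef_pos: [0.5112, 0.399, 0.1285]
eef_rot: [0.001, 0.645, 0.764, 0.002]
contact_force: [0.8, 0.2, 0.5]
grip_width: 0.0389
```

```bash
python3 - <<'E'
from h import *
err([.5117,.4004,.085],down(9.7))
s=snap("side","s32");crop(s,120,270,220,210,3,"s32c")
E
```

```text
dtool [0.0013 0.0006 0.0435] rot [ 0.0039 -0.0001 -0.0005] F [0.81 0.2  0.46] w 0.0389 t 50.6
```

View pics/s32c.png

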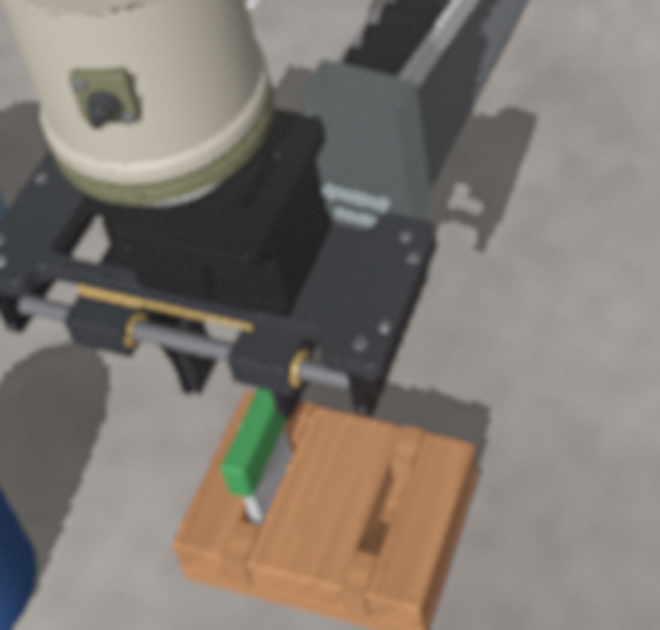

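Emit:
send_rows(
  steps=[
    [0.001,0,0.015,0.004,0,0,0.45],
    [0,0,0.015,0,0,0,0.45],
    [0,0,0.015,0,0,0,0.45],
    [0,0,0.01,0,0,0,0.45],
    [0,0,0,0,0,0,0.45],
    [0,0,0,0,0,0,0.45],
  ],
)

```text
clock: 51.25
eef_pos: [0.5109, 0.399, 0.0672]
eef_rot: [-0.0, 0.645, 0.764, -0.001]
contact_force: [0.3, -0.3, 0.6]
grip_width: 0.0393
```

```bash
python3 - <<'E'
from h import *
err([.5117,.4004,.063],down(9.7))
s=snap("side","s33");crop(s,120,270,220,210,3,"s33c")
E
```

```text
dtool [0.0012 0.001  0.0042] rot [-0.0023  0.001  -0.0012] F [ 0.31 -0.29  0.56] w 0.0393 t 51.25
```

View pics/s33c.png

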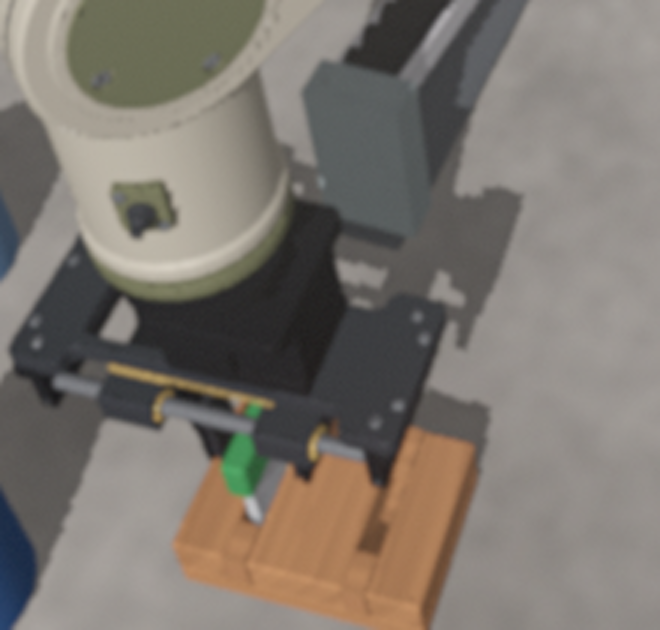

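Emit:
send_rows(
  steps=[
    [0.001,0.001,0.004,-0.002,0.001,-0.001,0.45],
    [0,0,0,0,0,0,0.45],
    [0,0,0,0,0,0,0.05],
    [0,0,0,0,0,0,0.05],
    [0,0,0,0,0,0,0.05],
    [0,0,0,0,0,0,0.05],
    [0,0,0,0,0,0,0.05],
    [0,0,0,0,0,0,0.05],
  ],
  squeeze=30,
)

```text
clock: 52.1
eef_pos: [0.5127, 0.4011, 0.065]
eef_rot: [0.0, 0.645, 0.764, 0.002]
contact_force: [0.2, 0.6, -1.1]
grip_width: 0.0138
```

```bash
python3 - <<'E'
from h import *
err([.5117,.4004,.063],down(9.7))
E
```

```text
dtool [-0.0005 -0.0011  0.002 ] rot [ 0.0028 -0.0014 -0.0004] F [ 0.18  0.61 -1.06] w 0.0138 t 52.1
```

Emit:
send_rows(
  steps=[
    [0,0,-0.02,0,0,0,0.05],
    [0,0,-0.03,0,0,0,0.05],
    [0,0,-0.04,0,0,0,0.05],
    [0,0,-0.045,0,0,0,0.05],
    [0,0,-0.045,0,0,0,0.05],
    [0,0,-0.03,0,0,0,0.05],
    [0,0,0,0,0,0,0.05],
  ],
)

```text
clock: 52.8
eef_pos: [0.5108, 0.3995, 0.2807]
eef_rot: [-0.001, 0.645, 0.765, -0.001]
contact_force: [-0.3, 1.0, -1.2]
grip_width: 0.0137
```

```bash
python3 - <<'E'
from h import *
plan([([.565,.206,.25],down(95.4))],.05,step=.04)
s=snap("side");t=snap("top","t34")
crop(s,200,270,80,85,8,"s34c"); crop(t,190,195,60,60,10,"t34c")
E
```

```text
start [0.5108 0.3995 0.2807] w 0.0137 rows 11
[-0.018,0.002,0.003,0,0,-0.136,0.05],
[-0.018,-0.001,0.003,0,0,-0.136,0.05],
[-0.018,-0.003,0.003,0,0,-0.136,0.05],
[-0.017,-0.005,0.003,0,0,-0.136,0.05],
[-0.017,-0.008,0.003,0,0,-0.136,0.05],
[-0.015,-0.01,0.003,0,0,-0.136,0.05],
[-0.014,-0.012,0.003,0,0,-0.136,0.05],
[-0.012,-0.014,0.003,0,0,-0.136,0.05],
[-0.01,-0.015,0.003,0,0,-0.136,0.05],
[-0.008,-0.016,0.003,0,0,-0.136,0.05],
[-0.006,-0.017,0.003,0,0,-0.136,0.05],
```

View pics/s34c.png

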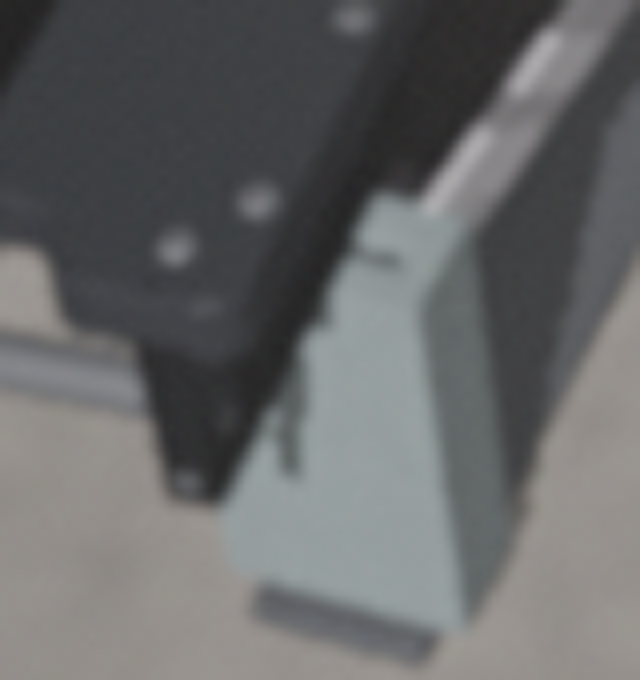

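View pics/t34c.png

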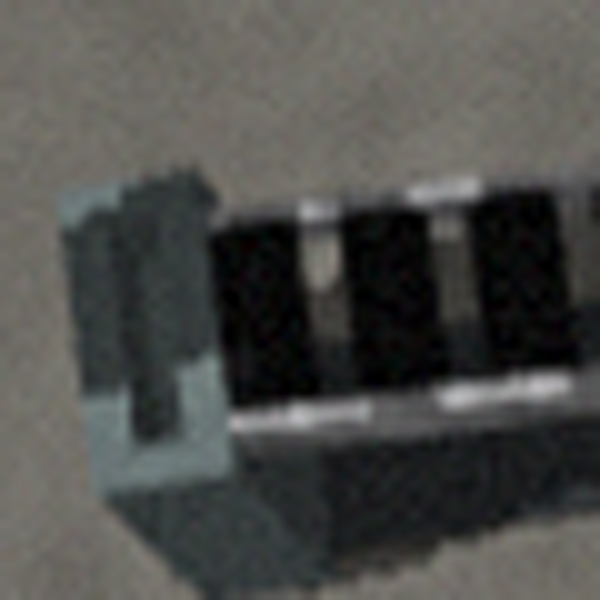

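```bash
python3 - <<'E'
import cv2
im=cv2.imread("pics/side0.png")[280:320,215:275]; cv2.imwrite("pics/s0blk.png",cv2.resize(im,None,fx=12,fy=12,interpolation=cv2.INTER_CUBIC))
im=cv2.imread("pics/top0.png")[205:255,185:235]; cv2.imwrite("pics/t0blk.png",cv2.resize(im,None,fx=12,fy=12,interpolation=cv2.INTER_CUBIC))
E
```

```text
(no output)
```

View pics/s0blk.png

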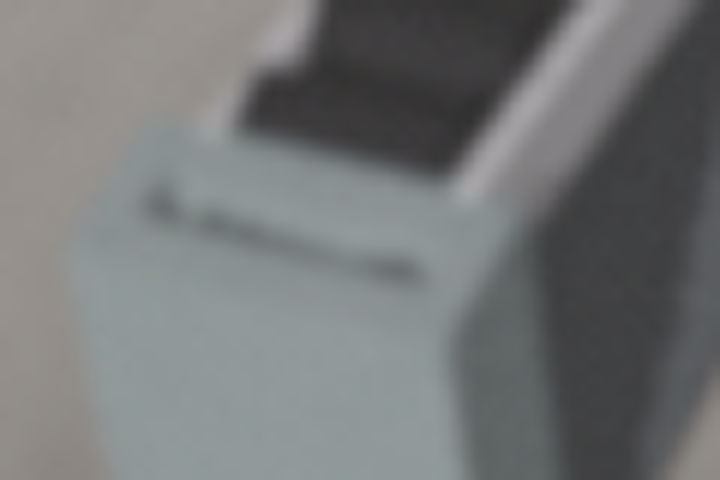

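View pics/t0blk.png

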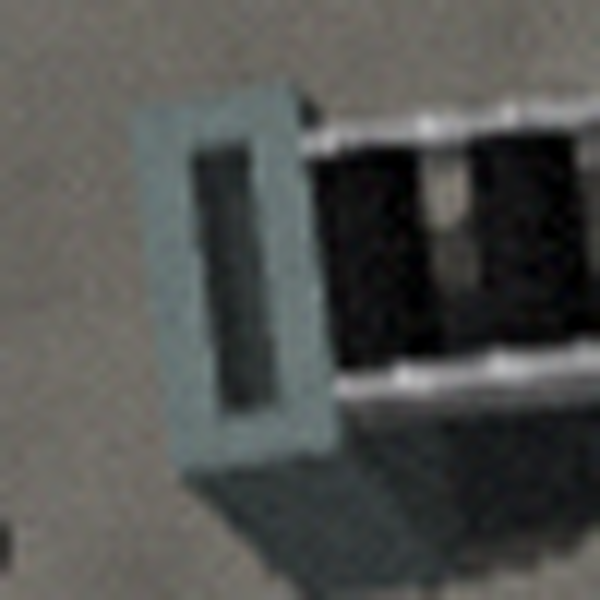

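Emit:
send_rows(
  steps=[
    [-0.018,0.002,0.003,0,0,-0.136,0.05],
    [-0.018,-0.001,0.003,0,0,-0.136,0.05],
    [-0.018,-0.003,0.003,0,0,-0.136,0.05],
    [-0.017,-0.005,0.003,0,0,-0.136,0.05],
    [-0.017,-0.008,0.003,0,0,-0.136,0.05],
    [-0.015,-0.01,0.003,0,0,-0.136,0.05],
    [-0.014,-0.012,0.003,0,0,-0.136,0.05],
    [-0.012,-0.014,0.003,0,0,-0.136,0.05],
    [-0.01,-0.015,0.003,0,0,-0.136,0.05],
    [-0.006,-0.012,0.003,0,0,-0.136,0.05],
    [0,0,0,0,0,0,0.05],
    [0,0,0,0,0,0,0.05],
  ],
)

```text
clock: 54.1
eef_pos: [0.5563, 0.2163, 0.223]
eef_rot: [-0.016, -0.007, 1.0, -0.009]
contact_force: [-0.4, 0.2, -0.8]
grip_width: 0.0139
```

```bash
python3 - <<'E'
from h import *
s=snap("side","s35");t=snap("top","t35")
S=lambda p:(215+(p[0]+.5)/12-.5,280+(p[1]+.5)/12-.5)
T=lambda p:(185+(p[0]+.5)/12-.5,205+(p[1]+.5)/12-.5)
a=[(72,245),(450,330),(530,215),(150,120)]; b=[(133,108),(180,470),(340,455),(295,85)]
P=[]
for x,y in zip(a,b):
    p,g=tri(s,S(x),t,T(y)); P.append(p); print("tri",p.round(4),round(g,4),"side",onz(s,S(x),.125).round(4),"top",onz(t,T(y),.125).round(4))
print("c tri",np.mean(P,0),"side",np.mean([onz(s,S(x),.125) for x in a],0),"top",np.mean([onz(t,T(x),.125) for x in b],0))
print("slot top",np.mean([onz(t,T(x),.125) for x in [(192,150),(250,140),(275,405),(220,412)]],0))
print("from low",np.array([.6075,-.245])+.452*UP[:2])
err([.565,.206,.2],down(95.4))
crop(s,200,240,90,90,8,"s35c"); crop(t,170,180,90,80,8,"t35c")
E
```

```text
tri [0.5934 0.2231 0.1266] 0.0008 side [0.5948 0.222  0.125 ] top [0.5935 0.2233 0.125 ]
tri [0.5322 0.2168 0.1286] 0.0018 side [0.535  0.2143 0.125 ] top [0.5321 0.2172 0.125 ]
tri [0.5334 0.1912 0.1268] 0.002 side [0.5354 0.1899 0.125 ] top [0.5328 0.1912 0.125 ]
tri [0.596  0.1967 0.1263] 0.0018 side [0.5978 0.1958 0.125 ] top [0.5955 0.1966 0.125 ]
c tri [0.56375168 0.20694857 0.12705435] side [0.56575373 0.20551903 0.125     ] top [0.56348411 0.207067   0.125     ]
slot top [0.56389167 0.20749527 0.125     ]
from low [0.56496304 0.20499401]
dtool [-0.0092 -0.0104  0.0234] rot [-0.0169 -0.0319 -0.0789] F [-0.46 -0.12 -0.62] w 0.0139 t 54.2
```

View pics/s35c.png

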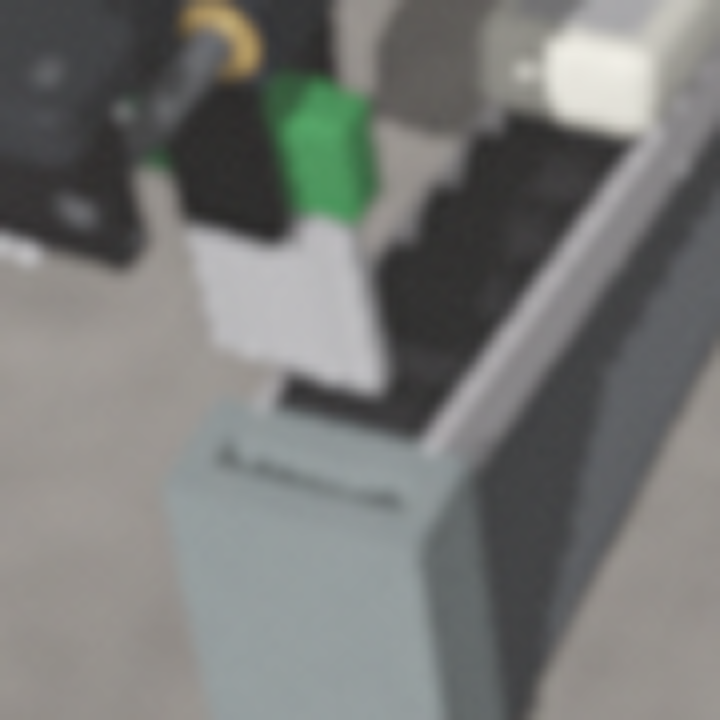

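View pics/t35c.png

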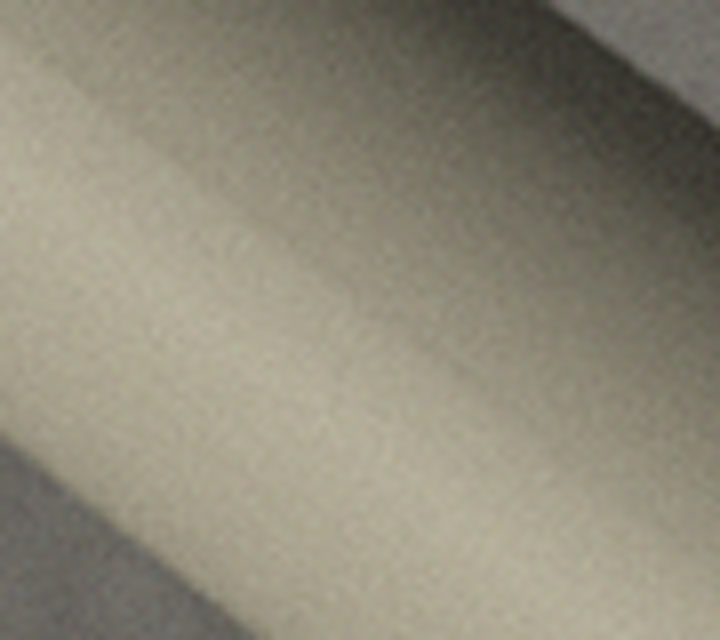

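Emit:
send_rows(
  steps=[
    [-0.008,-0.01,0.005,-0.016,-0.03,-0.075,0.05],
    [0,0,0.005,0,0,0,0.05],
    [0,0,0,0,0,0,0.05],
    [0,0,0,0,0,0,0.05],
  ],
)

```text
clock: 54.6
eef_pos: [0.5624, 0.2107, 0.2135]
eef_rot: [-0.001, -0.044, 0.999, -0.0]
contact_force: [0.2, 0.4, -0.6]
grip_width: 0.0136
```

```bash
python3 - <<'E'
from h import *
err([.565,.2058,.19],down(95.4))
E
```

```text
dtool [-0.0022 -0.0051  0.0235] rot [-0.0005 -0.0017 -0.0071] F [ 0.23  0.38 -0.56] w 0.0136 t 54.6
```

Emit:
send_rows(
  steps=[
    [-0.002,-0.005,0.01,0,-0.002,-0.007,0.05],
    [0,0,0.01,0,0,0,0.05],
    [0,0,0.004,0,0,0,0.05],
    [0,0,0,0,0,0,0.05],
    [0,0,0,0,0,0,0.05],
  ],
)

```text
clock: 55.1
eef_pos: [0.5641, 0.2072, 0.1873]
eef_rot: [-0.0, -0.047, 0.999, -0.0]
contact_force: [-0.9, -0.1, -0.6]
grip_width: 0.0138
```

```bash
python3 - <<'E'
from h import *
err([.565,.2058,.18],down(95.4))
s=snap("side","s36"); crop(s,205,265,80,70,9,"s36c")
p,M,_=pose()
c=p+M[:,2]*.05
for e in(1,-1):
  for x in (1,-1): q=c+e*.003*UP+x*.02*RY; print(e,x,((proj(s,q)-[205,265]+.5)*9-.5).round(0))
sl=np.array([.565,.2058,.125])
for e in(1,-1):
  for x in (1,-1): print("slotcorner",e,x,((proj(s,sl+e*.005*UP+x*.023*RY)-[205,265]+.5)*9-.5).round(0), "blk",((proj(s,sl+e*.014*UP+x*.031*RY)-[205,265]+.5)*9-.5).round(0))
E
```

```text
dtool [-0.0008 -0.0014  0.0073] rot [-0.0007 -0.0008 -0.0006] F [-0.88 -0.1  -0.65] w 0.0138 t 55.1
1 1 [397. 304.]
1 -1 [211. 257.]
-1 1 [410. 282.]
-1 -1 [225. 236.]
slotcorner 1 1 [412. 352.] blk [431. 395.]
slotcorner 1 -1 [201. 298.] blk [143. 321.]
slotcorner -1 1 [434. 316.] blk [489. 293.]
slotcorner -1 -1 [223. 263.] blk [208. 222.]
```

View pics/s36c.png

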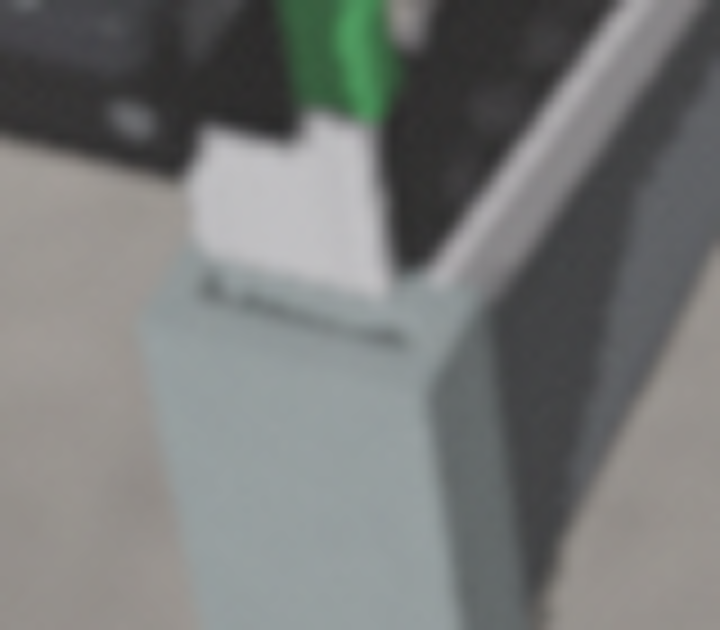

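Emit:
send_rows(
  steps=[
    [0,-0.0015,0.006,0,0,0,0.05],
    [0,0,0,0,0,0,0.05],
    [0,0,0,0,0,0,0.05],
  ],
)

```text
clock: 55.45
eef_pos: [0.5644, 0.2056, 0.1813]
eef_rot: [-0.0, -0.047, 0.999, -0.0]
contact_force: [-0.1, 0.3, -1.0]
grip_width: 0.0136
```

```bash
python3 - <<'E'
from h import *
err([.5642,.2058,.174],down(95.4))
E
```

```text
dtool [0.0002 0.0002 0.0073] rot [-0.0005 -0.0001 -0.0009] F [-0.06  0.3  -1.02] w 0.0136 t 55.45
```

Emit:
send_rows(
  steps=[
    [0,0,0.006,0,0,0,0.05],
    [0,0,0.004,0,0,0,0.05],
    [0,0,0.003,0,0,0,0.05],
    [0,0,0,0,0,0,0.05],
  ],
)

```text
clock: 55.85
eef_pos: [0.5644, 0.2056, 0.1671]
eef_rot: [0.0, -0.047, 0.999, -0.0]
contact_force: [0.3, -0.8, -1.0]
grip_width: 0.0137
```

```bash
python3 - <<'E'
from h import *
err([.5642,.2058,.143],down(95.4))
s=snap("side","s37"); crop(s,205,265,80,70,9,"s37c")
E
```

```text
dtool [0.0002 0.0003 0.0241] rot [-0.0006 -0.     -0.001 ] F [ 0.31 -0.77 -0.96] w 0.0137 t 55.85
```

View pics/s37c.png

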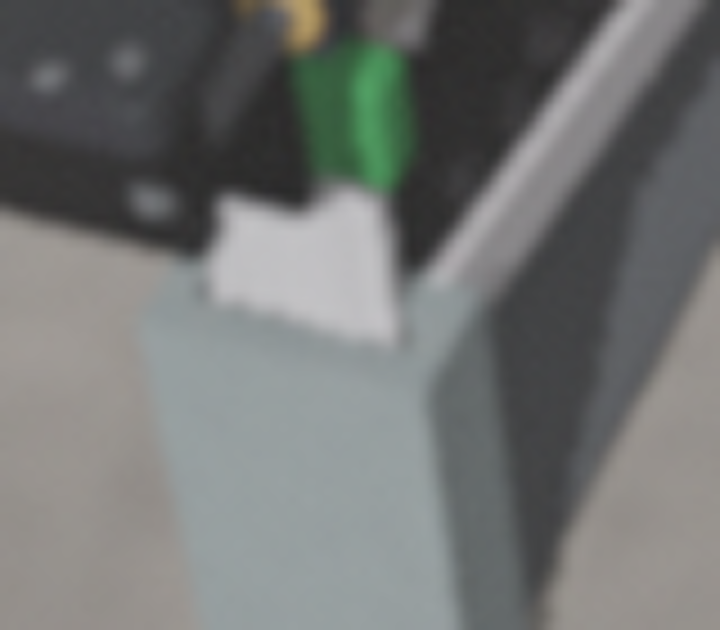

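The blade is 8 mm into the slot with no resistance. Continuing down.

Emit:
send_rows(
  steps=[
    [0,0,0.007,0,0,0,0.05],
    [0,0,0.007,0,0,0,0.05],
    [0,0,0.005,0,0,0,0.05],
    [0,0,0.003,0,0,0,0.05],
    [0,0,0,0,0,0,0.05],
    [0,0,0.002,0,0,0,0.05],
    [0,0,0.002,0,0,0,0.05],
  ],
)

```text
clock: 56.6
eef_pos: [0.565, 0.2065, 0.1428]
eef_rot: [0.001, -0.047, 0.999, -0.0]
contact_force: [-6.8, -6.0, 20.3]
grip_width: 0.014
```

```bash
python3 - <<'E'
from h import *
err([.5642,.2058,.143],down(95.4))
E
```

```text
dtool [ 0.0009 -0.0006 -0.0002] rot [-0.0002  0.0024 -0.001 ] F [-6.81 -6.02 20.27] w 0.014 t 56.6
```

Emit:
send_rows(
  steps=[
    [0,0,-0.0005,0,0,0,0.05],
    [0,0,0,0,0,0,0.3],
    [0,0,0,0,0,0,0.3],
    [0,0,0,0,0,0,0.3],
    [0,0,0,0,0,0,0.3],
    [0,0,-0.02,0,0,0,0.3],
    [0,0,-0.03,0,0,0,0.3],
    [0,0,-0.04,0,0,0,0.3],
    [0,0,-0.04,0,0,0,0.4],
    [0,0,0,0,0,0,0.4],
  ],
)

```text
clock: 57.6
eef_pos: [0.5641, 0.2063, 0.277]
eef_rot: [0.0, -0.047, 0.999, 0.0]
contact_force: [0.0, 0.0, -0.1]
grip_width: 0.0322
```

```bash
python3 - <<'E'
from h import *
s=snap("side","s38"); crop(s,190,160,160,150,5,"s38c")
plan([([.40,.12,.30],down(95.4))],.4,step=.045)
E
```

```text
start [0.5637 0.2056 0.2745] w 0.0334 rows 5
[0.034,-0.014,-0.005,0,0,0,0.4],
[0.034,-0.014,-0.005,0,0,0,0.4],
[0.034,-0.014,-0.005,0,0,0,0.4],
[0.034,-0.014,-0.005,0,0,0,0.4],
[0.034,-0.014,-0.005,0,0,0,0.4],
```

View pics/s38c.png

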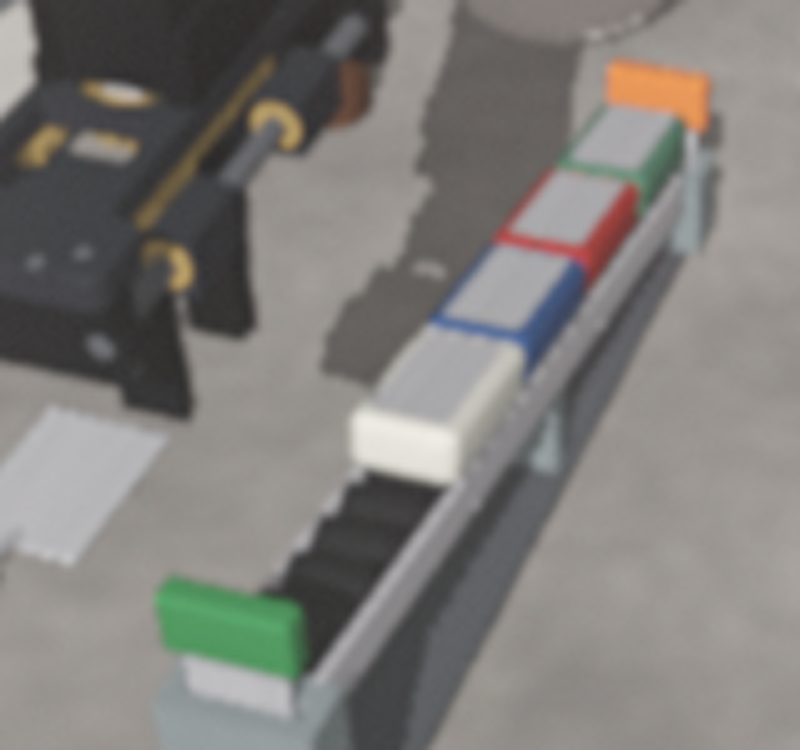

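Emit:
send_rows(
  steps=[
    [0.034,-0.014,-0.01,0,0,0,0.4],
    [0.034,-0.014,-0.01,0,0,0,0.4],
    [0.034,-0.014,-0.005,0,0,0,0.4],
    [0.034,-0.014,-0.005,0,0,0,0.4],
    [0.034,-0.014,0,0,0,0,0.4],
    [0,0,0,0,0,0,0.4],
    [0,0,0,0,0,0,0.4],
  ],
)

```text
clock: 58.35
eef_pos: [0.4278, 0.1319, 0.3]
eef_rot: [-0.012, -0.048, 0.999, -0.007]
contact_force: [0.8, 0.1, 0.1]
grip_width: 0.0346
```

```bash
python3 - <<'E'
from h import *
s=snap("side","s39");t=snap("top","t39"); crop(s,190,150,170,200,3.5,"s39c"); crop(t,180,165,270,100,2.9,"t39c")
# lateral position of each tin top face on deck plane h=26
for n,ps in (("green",(316,186)),("red",(304,202)),("blue",(292,217)),("white",(279,237))):
    try:
        b,k,c=face(s,ps,177,w=14); print(n,"side",ondeck(s,b,.026).round(4),k)
    except Exception as e: print(n,e)
E
```

```text
green attempt to get argmax of an empty sequence
red side [ 0.1852 -0.003   0.026 ] 18
blue side [ 0.203  -0.0014  0.026 ] 137
white side [ 0.2791 -0.0009  0.026 ] 324
```

View pics/s39.png

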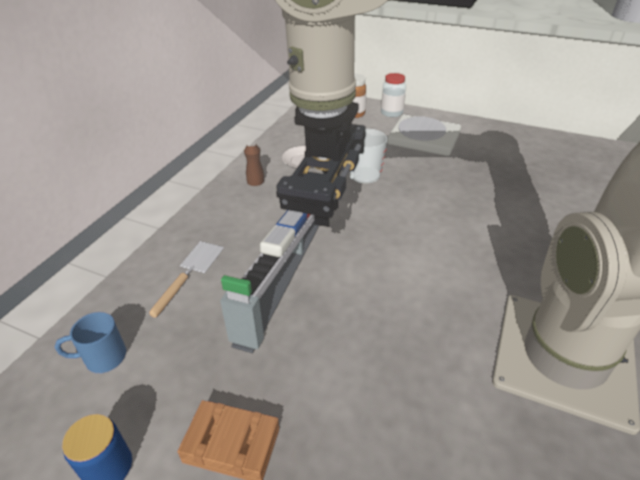

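View pics/t39c.png

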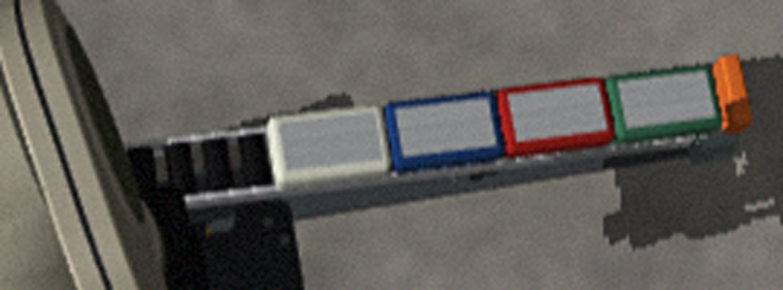

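```bash
python3 - <<'E'
from h import *
s=snap("side");t=snap("top")
for n,c,z in (("orange",np.array([.6072,-.245,0]),.102),("green",np.array([.565,.2058,0]),.173)):
    for x in(-1,1): print(n,((proj(s,c+[0,0,z]+.007*UP+x*.026*RY)-[190,160]+.5)*5-.5).round(0), "bottom",((proj(s,c+[0,0,z-.028]+.007*UP+x*.026*RY)-[190,160]+.5)*5-.5).round(0))
for n,p in (("white",(327,145)),("blue",(445,128)),("red",(555,114)),("green",(664,99))):
    uv=(int(180+p[0]/2.9),int(165+p[1]/2.9)); b,k,c=face(t,uv,153,w=16,tol=18); q=np.array([ondeck(t,x,.026)[:2] for x in c],np.float32); r_=cv2.minAreaRect(q); print(n,"top",ondeck(t,b,.026).round(4),k,r_)
E
```

```text
orange [597.  81.] bottom [598. 127.]
orange [696.  98.] bottom [696. 145.]
green [157. 598.] bottom [168. 654.]
green [295. 631.] bottom [304. 688.]
white top [0.2901 0.0069 0.026 ] 18 ((0.2901434004306793, 0.0068937428295612335), (0.004066322464495897, 0.009958025068044662), 82.99909973144531)
blue top [ 0.2106 -0.0079  0.026 ] 118 ((0.21091964840888977, -0.007743387017399073), (0.04426126927137375, 0.011259915307164192), 0.428171843290329)
red top [ 0.12   -0.0086  0.026 ] 165 ((0.12077505886554718, -0.00838073156774044), (0.06380019336938858, 0.012222234159708023), 0.4233439564704895)
green top [0.043  0.0094 0.026 ] 142 ((0.042092494666576385, 0.009276974946260452), (0.06045454740524292, 0.012148919515311718), 1.2407034635543823)
```

```bash
python3 - <<'E'
import cv2
from h import *
s=snap("side")
im=cv2.imread("pics/s38.png")
def mk(x,y,w,h,k,pts,name):
    c=cv2.resize(im[y:y+h,x:x+w],None,fx=k,fy=k,interpolation=cv2.INTER_CUBIC)
    for p in pts:
        u=(proj(s,p)-[x,y]+.5)*k-.5; cv2.circle(c,tuple(int(v) for v in u),3,(255,0,255),-1)
    cv2.imwrite(f"pics/{name}.png",c)
def pts(c,base):
    c=np.array(c); out=[]
    for z,h in ((.080,.007),(.052,.007),(.032,.003)):
        for x in(-1,1): out.append(c+[0,0,base+z]+h*UP+x*(.026 if h>.005 else .02)*RY)
    return out
mk(300,160,50,50,12,pts([.6072,-.245,0],.022),"v_org")
mk(215,265,50,50,12,pts([.565,.2058,0],.093),"v_grn")
E
```

```text
(no output)
```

View pics/v_org.png

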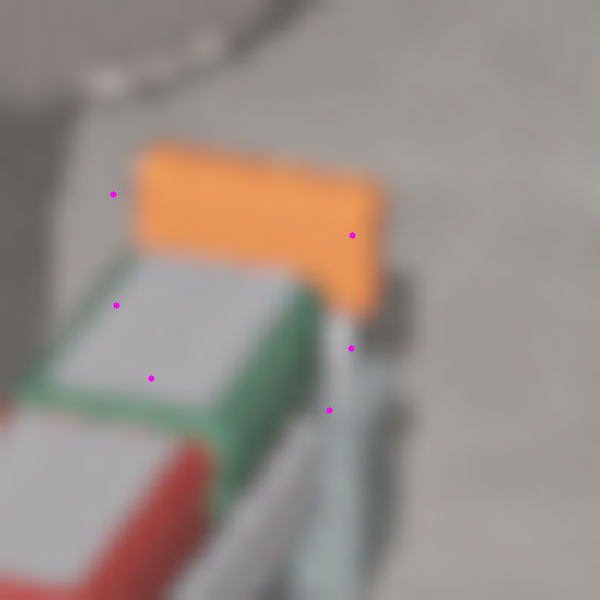

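View pics/v_grn.png

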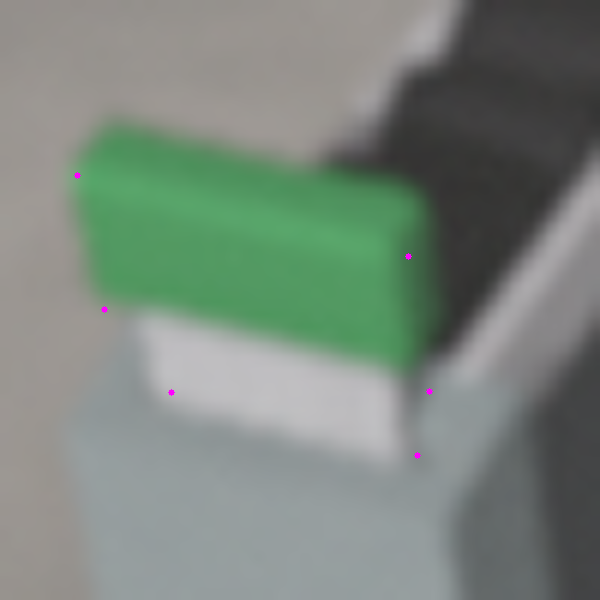

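```bash
python3 - <<'E'
import cv2
for n,(x,y,w,h) in {"z_o":(410,170,45,50),"z_g":(185,195,60,60)}.items():
    im=cv2.imread("pics/t39.png")[y:y+h,x:x+w]; cv2.imwrite(f"pics/{n}.png",cv2.resize(im,None,fx=12,fy=12,interpolation=cv2.INTER_CUBIC))
E
```

View pics/z_o.png

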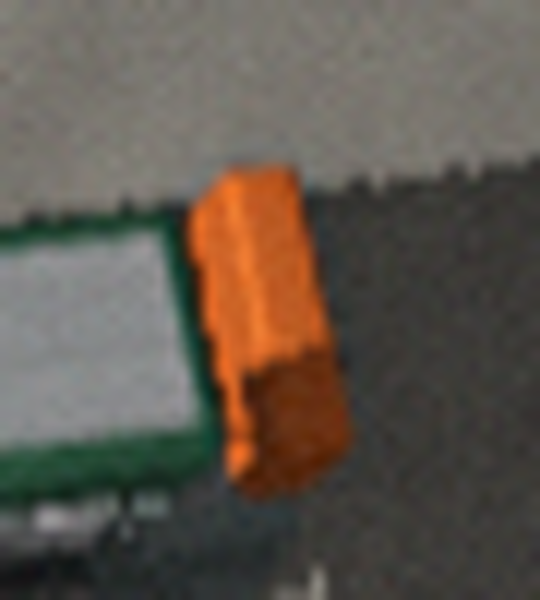

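```bash
python3 - <<'E'
from h import *
s=snap("side");t=snap("top")
T=lambda x,y:(410+(x+.5)/12-.5,170+(y+.5)/12-.5)
S=lambda x,y:(300+(x+.5)/12-.5,160+(y+.5)/12-.5)
print(tri(t,T(295,165),s,S(145,147)),tri(t,T(348,430),s,S(380,180)))
print(tri(t,T(232,168),s,S(138,165)))
E
```

```text
(array([ 0.63272894, -0.2578038 ,  0.09965682]), np.float64(0.005088335094840771)) (array([ 0.58273955, -0.26128894,  0.102541  ]), np.float64(0.000675509915679897))
(array([ 0.63067728, -0.24670535,  0.10265594]), np.float64(0.0023947651831766905))
```

```bash
python3 - <<'E'
from h import *
for n in("t39","s39","s31","t29"):
    h=cv2.cvtColor(cv2.imread(f"pics/{n}.png") if n!="s31" else cv2.imread("pics/s31.png"),cv2.COLOR_BGR2HSV); m=cv2.inRange(h,(18,110,90),(35,255,255)); k,l,st,c=cv2.connectedComponentsWithStats(m)
    print(n,[(st[i,4],c[i].round().tolist()) for i in range(1,k) if st[i,4]>40])
print(r.sense()["contact_force"])
E
```

```text
t39 [(np.int32(848), [60.0, 204.0])]
s39 [(np.int32(1651), [88.0, 437.0])]
s31 [(np.int32(56), [170.0, 347.0]), (np.int32(1635), [88.0, 437.0])]
t29 [(np.int32(851), [60.0, 204.0])]
[ 0.35000313  0.15789151 -0.33163498]
```

View pics/t39.png

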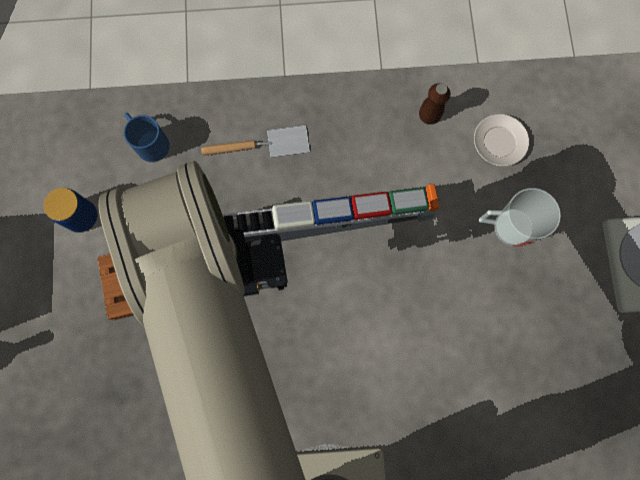

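The top view shows the four tins in one straight row from (292,213) to (408,202) against the orange blade. The jug is upright and no tins are left on the counter. Handing in.

```bash
python3 - <<'E'
from rig import r
print(r.hand_in())
E
```

```text
the job is handed in; nothing more can be done
None
```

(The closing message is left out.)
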